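# Release the platform mixer and load it

### The job

Get the bench mixer ready and start it: first work the tight wooden transit wedge out from under its platform with small alternating side-to-side pulls, without dragging the mixer along (a straight tug only drags it), and lay the wedge flat in the white tray. Then stand all the racks on the platform in one line with the clamped brown jar, square to the platform: tube racks to the left of the jar, vial racks to its right as seen from the robot, the first on each side a finger's width (about 20 mm) from the jar and a second one of the kind a finger's width beyond it. Last, push the control box's lever fully over, away from the robot; leave everything else where it stands.

Things in the scene. Friction and masses are not known exactly. Their poses are not given: they have to be found in the camera images.
- mixer (a joint): how far (m) the white mixer has been dragged along its mat towards its front, the side where the wedge sticks out (its -x, roughly towards the robot); 0 at the start. It yields to more than about 14 N that way and cannot move sideways or turn. Up to 10 mm of creep is acceptable
- platform (a joint): height (m) of the mixer's sprung platform: about 0 while the wedge is tight under it, -0.0025 when it has dropped on its stops and the wedge is loose
- jar_foot (a point): centre of the platform's top face; a brown jar (56 mm across, 70 mm tall) is clamped here, a fixed part. x points to the mixer's back (away from the robot), y to its left, z up. The platform is 210 mm (x) by 370 mm (y), about 88 mm above the bench, with a rim about 10 mm high; racks stand at this point's height
- wedge: pale wooden wedge, 132 mm long, lying along the mixer's x. Origin: underside where tail and blade meet, at first at the mixer's front edge, 54 mm above the bench. Blade (40 mm wide, 20 mm thick, 14 at its end) runs 60 mm to +x under the platform, which presses on its first 50 mm. Tail (26 mm wide, 40 mm tall, x from -72 to -2 mm) sticks out to -x, free on both sides and above
- wedge_mid (a point): the wedge's middle, on its underside, 5 mm from its origin towards the tail; axes as the wedge's. Pulled straight, the wedge holds with 30 to 45 N and drags the mixer. Swung level about 10 degrees either way about the middle of the blade, it slips and creeps out under a light pull, 1 to 2 mm a swing; loose after about 25 mm, clear after 65 mm
- tray: shallow white tray fixed to the bench, 170 mm (its x) by 90 mm (y), floor 3 mm thick, walls 3 mm thick and 10 mm high. Origin: centre of its underside. The wedge lies in it along the tray's x, either way round
- tubes_a: tube rack: grey block, two rows of white tubes. Rack 100 mm (its x) x 44 (y) x 110 tall, 0.3 kg. Origin: centre of the underside, z up. A steel handle bar, 12 mm wide and high, runs along x, centre line 104 mm above the underside, on a post at each end; contents under it reach to 72 mm. Lift it by the bar's middle, fingers closing along y. Either end may face front. May be absent
- tubes_b: second tube rack, the same as tubes_a; may be absent
- vials_a: vial rack: bright block, three brown vials. Rack 100 mm (its x) x 44 (y) x 110 tall, 0.3 kg. Origin: centre of the underside, z up. A steel handle bar, 12 mm wide and high, runs along x, centre line 104 mm above the underside, on a post at each end; contents under it reach to 72 mm. Lift it by the bar's middle, fingers closing along y. Either end may face front. May be absent
- vials_b: second vial rack, the same as vials_a; may be absent
- ctrl: grey control box fixed to the bench, 80 x 80 mm and 45 mm high, with a black lever on top in a small housing. Origin: centre of its underside; x away from the robot
- switch (a joint): angle (rad) of the lever on the control box: 0 leaning towards the robot (off, at the start up to 0.1), 1.0 fully over to the box's +x (on). It stays where it is left; push it with 1 to 3 N near its tip
- switch_tip (a point): centre of the lever's black ball, 26 mm across. It moves on a 75 mm circle about a pivot over the box's centre, 67 mm above the bench, from 0.5 rad before upright (133 mm above the bench, 36 mm to the box's -x) to 0.5 rad beyond
- spray: a white plastic bottle 60 mm across, 160 mm tall, not part of the job: leave it where it is; origin at its underside
- beaker: a glass beaker 70 mm across, 85 mm tall, not part of the job: leave it where it is; origin at its underside
- timer: a flat white bench timer 55 x 75 x 22 mm, not part of the job: leave it where it is; origin at its underside
- reagent: a brown reagent jar 72 mm across, 120 mm tall, not part of the job: leave it where it is; origin at its underside
Mind the look-alikes: they are no part of the job. Leave any black or yellow look-alike of the vials_b alone.

How it is judged (in metres and radians):
On the way, in this order (a step that is already met when the one before it is completed fails the run):
1. the wedge is out from under the platform, which has dropped on its stops (value of joint platform below -0.0015 m and x of wedge in the frame of jar_foot below -0.16 m), for 0.1 s.
2. the wedge lies in the tray (x of wedge_mid in the frame of tray between -0.035 and 0.035 m and y of wedge_mid in the frame of tray between -0.03 and 0.03 m and z of wedge_mid in the frame of tray between -0.002 and 0.01 m and angle between wedge's own z axis and vertical below 0.1 rad and linear speed of wedge below 0.02 m/s), for 0.2 s.
3. all racks stand in line with the jar in their places ((y of tubes_a in the frame of jar_foot between 0.055 and 0.088 m or y of tubes_a in the frame of jar_foot between 0.106 and 0.16 m) and x of tubes_a in the frame of jar_foot between -0.016 and 0.016 m and z of tubes_a in the frame of jar_foot between -0.004 and 0.006 m and angle between the x axis of each of tubes_a, tubes_b, vials_a, vials_b and the x axis of jar_foot, either way round below 0.16 rad and angle between each of tubes_a, tubes_b, vials_a, vials_b's own z axis and vertical below 0.1 rad and linear speed of each of tubes_a, tubes_b, vials_a, vials_b below 0.02 m/s and (y of tubes_b in the frame of jar_foot between 0.055 and 0.088 m or y of tubes_b in the frame of jar_foot between 0.106 and 0.16 m) and x of tubes_b in the frame of jar_foot between -0.016 and 0.016 m and z of tubes_b in the frame of jar_foot between -0.004 and 0.006 m and (y of vials_a in the frame of jar_foot between -0.088 and -0.055 m or y of vials_a in the frame of jar_foot between -0.16 and -0.106 m) and x of vials_a in the frame of jar_foot between -0.016 and 0.016 m and z of vials_a in the frame of jar_foot between -0.004 and 0.006 m and (y of vials_b in the frame of jar_foot between -0.088 and -0.055 m or y of vials_b in the frame of jar_foot between -0.16 and -0.106 m) and x of vials_b in the frame of jar_foot between -0.016 and 0.016 m and z of vials_b in the frame of jar_foot between -0.004 and 0.006 m and (y of tubes_a in the frame of jar_foot between 0.055 and 0.088 m or y of tubes_b in the frame of jar_foot between 0.055 and 0.088 m) and (y of vials_a in the frame of jar_foot between -0.088 and -0.055 m or y of vials_b in the frame of jar_foot between -0.088 and -0.055 m)), for 0.2 s.
4. the lever is pushed over (value of joint switch above 0.8 rad), for 0.2 s.
At the end, for the whole second after the job is handed in: Wedge flat in the tray (middle within 35 x 30 mm of its centre); racks upright on the platform, within 16 mm of the jar's line and 0.16 rad of square, tubes left, vials right, centres 55 to 88 mm from the jar's centre (second of a kind 106 to 160 mm); lever past 0.8 rad; all at rest (all of step 2 and all of step 3 and value of joint switch above 0.8 rad and value of joint platform below -0.0015 m); the robot touches nothing.
It fails at once if the mixer is dragged more than 12 mm (value of joint mixer above 0.012 m or value of joint mixer below -0.012 m).
It fails at once if a bystander is moved more than 40 mm (distance of any of spray, beaker, timer, reagent from where it was at the start of the episode above 0.04 m).
It fails at once if the lever is pushed over before the wedge is out (value of joint switch above 0.8 rad and value of joint platform above -0.001 m).
Of tubes_a, tubes_b, vials_a, vials_b only 2 to 4 are there at a start; the rules pass over those that are not, and their reading is None.
At some moment in a run one of tubes_a, tubes_b, vials_a, vials_b may be knocked a few centimetres aside while the robot is not near it.
It also fails if it takes over 210 s, if anything falls off the work surface, if the arm or the gripper's body presses on something with over 40 N, if the wrist force passes 120 N, or if a joint passes its speed limit or range.

### The arm

A 6-joint arm with a two-finger parallel gripper is mounted at the origin on the work surface. World frame = base frame: x ahead of the robot, y to its left, z up, the work surface at z = 0. Lengths are in mm, angles in rad, forces in N, time in s.
With the tool pointing down it reaches from about 325 to 775 mm from the base axis. Payload 5.5 kg.
Tool frame: the origin (TCP) lies midway between the tips of the shut fingers; the grasp point (between the pads) lies 19 mm behind it (pinch_z is the distance from the TCP to the grasp point, in mm); x points along the fingers, y is the direction in which the jaws open and shut, and the axes are right-handed (so a half turn about x gives the same grasp; the last joint's range is limited). The gripper opens to 88 mm and grips with 3 to 60 N. Pads are 20 mm wide; open, the fingers measure 115 mm over their backs; the gripper's body (75 mm by 178 mm) begins 61 mm behind the grasp point.
Start: joints at [-1.251, 0.091, 1.231, -0, 1.82, -0.057], TCP at [220.769, -557.922, 189.931] pointing down, gripper open.
Joint ranges: [-2.87, 2.87], [-0.86, 2.18], [0.17, 2.46], [-1.51, 4.65], [0.06, 2.69], [-2.65, 2.65]. Speed limits (rad/s): [2.57, 2.57, 3.01, 3.14, 3.14, 3.14].

### API

Orientations are given as [roll, pitch, yaw] about the fixed x, y, z axes, in that order (R = Rz(yaw) Ry(pitch) Rx(roll)).
In Python, from station import * gives the robot as it stands. The module is installed in compiled form; this text tells all that it offers.
- The arm moves only by the tool jog_arm, never from a script. Its argument "commands" is a list of rows, each a list of 7 numbers: the shift along the tool's x, y, z in cm, then the turn, a rotation vector about the tool's x, y, z in degrees, then the finger opening in cm, from 0 to 8.78. A call has 1 to 8 rows; each row is the pose to reach, as a shift and turn from the pose commanded when the call began, along the tool's axes at that moment; what a row does not reach only later rows make up. A row lasts 1/12 s, in which the tool goes at most 41.7 mm and 7.16 degrees, less where a joint would pass 70% of its speed; a pose out of reach is approached as far as the arm can. A call with a gripper value outside its range is refused whole. The fingers move at their own pace and stop on an object; the grip force is fixed at half the most. Time passes only in rows, so rows that repeat a pose let the fingers close. It gives the time, the measured TCP pose, the force and the opening at its end, in the units of the state.
- get_obs(): the state, without advancing time (a new reading comes with each control period).
- grab_frame(name): name is "scene" or "top"; returns a dict with "color" (480x640x3 uint8, blue, green, red), "fx", "fy", "cx", "cy" (pixels), "world_to_cam" (4x4, takes a point from world to camera coordinates). Camera axes: x right, y up, looking along -z (the intrinsics and any distortion apply to the point x, -y, -z); pixel columns grow to the right and rows downward; lengths in mm; the calibration is good to about 2 mm. A picture is of the moment at which its call begins. There is no depth.
- sign_off(): hands the job in, once; it reports no verdict.
Trained networks look in a picture, given as the dict that the camera call returned (one of the last four; its "shot" number tells which), for a name from the list of things; names that differ only in an ending like _2 or _b are one class to them, and where a whole thing is asked for, a point or a joint stands for the part that bears it (a point fixed in the world has none). Each returns a list of dicts, best first, with "confidence" (0 to 1); they miss things now and then, are a little off and sometimes report something else, mostly with a low value. They report only what shows in the picture. A call takes as long as a camera call. They do not tell look-alikes from the thing itself.
- recognise(picture, label): "box" ([left, top, right, bottom] in pixels, round what is visible of it).
- mark_of(picture, label): "xy" ([column, row] in pixels: a listed point, or the origin of a listed thing).
The state is a dict: "time_s": time; "joint_positions": joint angles; "qd": joint speeds; "joint_torque": joint torques, N m; "position": TCP position; "ee_rot": TCP orientation; "force": force on the tool from outside, world axes, zero at the start; "moment": the same for the moment, N m; "opening": finger opening in mm.
Only numpy, scipy, OpenCV 4.12 (cv2) and the standard library are available. Lean on these libraries where they do the work, as an engineer would, in place of code of your own. Each camera call takes 0.05 s, during which the arm holds its last target.

## Working session

There is one attempt and no reset: what is moved stays moved. The work goes in short steps, Python scripts to look and compute and a tool call to move; the robot and the scene stay as the last step left them, time stands still between calls to the robot, and variables do not carry over. Pictures are saved under pics/ and viewed, and the job is handed in when it is done.

Besides the shell and the picture viewer there is one more tool, called after "Call:" by a JSON object that holds its "op" and its "data". jog_arm: Moves the arm, as the interface text tells. Its arguments: {"type":"object","properties":{"commands":{"type":"array","items":{"type":"array","items":{"type":"number"}}}},"required":["commands"]}

```bash
mkdir -p pics; ls
python3 - <<'E'
from station import *
import cv2
o=get_obs(); print(o)
for n in ["scene","top"]:
    f=grab_frame(n); cv2.imwrite(f"pics/{n}0.png",f["color"])
    print(n,f["fx"],f["fy"],f["cx"],f["cy"],f["world_to_cam"],[k for k in f])
E
```

```text
pics
{'time_s': 0.0, 'joint_positions': array([-1.25071316e+00,  9.18467987e-02,  1.23185264e+00, -3.78838374e-06,
        1.81979372e+00, -5.67048503e-02]), 'qd': array([-1.13409737e-04, -1.34066674e-03,  7.64763947e-04,  4.77877731e-04,
        1.10572905e-03,  2.62314557e-05]), 'joint_torque': array([-5.55910246e-04, -4.46448004e+01, -4.06451976e+01,  6.96228258e-02,
        2.93779909e-02, -1.54704394e-04]), 'position': array([ 220.64537931, -557.57999348,  188.83292962]), 'ee_rot': array([-1.62556837,  1.56889581,  1.89281137]), 'force': array([-0.09462241, -0.37487576, -0.0521792 ]), 'moment': array([0.06590933, 0.04489565, 0.02674746]), 'opening': 87.82514717157183}
scene 471.8965520688108 471.8965520688108 312.57510744457807 241.89117860109815 [[ 8.64506745e-01  5.02357761e-01 -1.62716862e-02 -4.18911165e+02]
 [-3.89142948e-01  6.89463224e-01  6.10907708e-01  8.04257601e+01]
 [ 3.18112958e-01 -5.21801822e-01  7.91534588e-01 -1.37851484e+03]
 [ 0.00000000e+00  0.00000000e+00  0.00000000e+00  1.00000000e+00]] ['color', 'fx', 'fy', 'cx', 'cy', 'world_to_cam', 'shot']
top 515.513009458519 515.513009458519 317.65903232406384 240.0214381758171 [[-1.96230455e-02 -9.99772739e-01 -8.33108208e-03  7.73616460e+01]
 [ 9.93908241e-01 -2.04104372e-02  1.08304309e-01 -4.68363960e+02]
 [-1.08449736e-01 -6.15507075e-03  9.94082879e-01 -1.60244685e+03]
 [ 0.00000000e+00  0.00000000e+00  0.00000000e+00  1.00000000e+00]] ['color', 'fx', 'fy', 'cx', 'cy', 'world_to_cam', 'shot']
```

View pics/scene0.png

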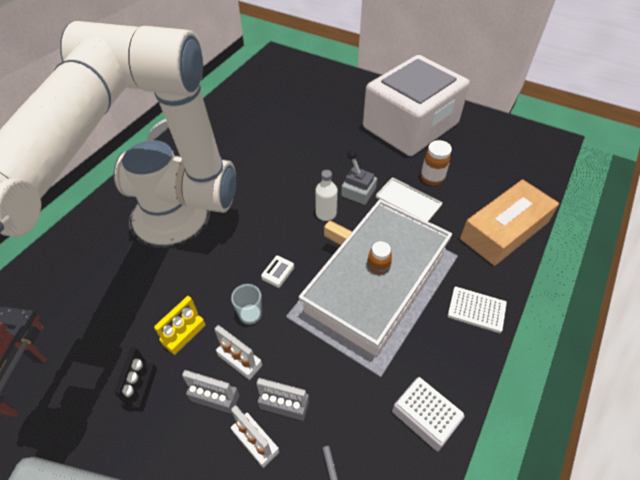

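View pics/top0.png

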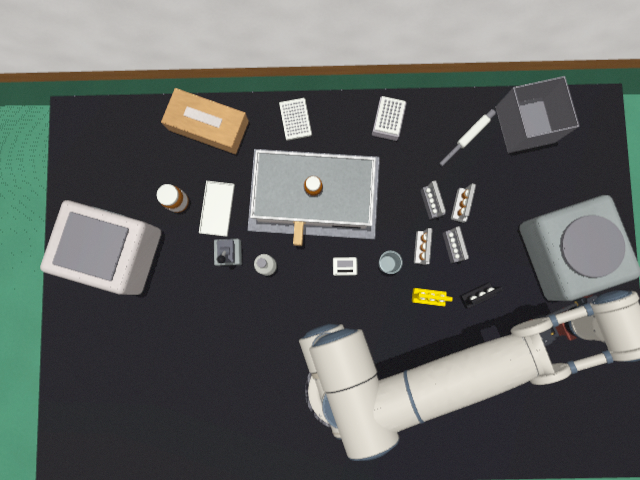

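```bash
cat > h.py <<'E'
from station import *
import cv2, numpy as np
from scipy.spatial.transform import Rotation as Ro
def cam(f): return f["fx"],f["fy"],f["cx"],f["cy"],np.array(f["world_to_cam"])
def proj(f,P):
    fx,fy,cx,cy,M=cam(f); P=np.atleast_2d(P); c=P@M[:3,:3].T+M[:3,3]
    return np.c_[cx+fx*c[:,0]/-c[:,2], cy+fy*(-c[:,1])/-c[:,2]]
def unproj(f,uv,z):
    fx,fy,cx,cy,M=cam(f); uv=np.atleast_2d(uv); out=[]
    R=M[:3,:3]; C=-R.T@M[:3,3]
    for u,v in uv:
        d=R.T@np.array([(u-cx)/fx,-(v-cy)/fy,-1]); out.append(C+d*(z-C[2])/d[2])
    return np.array(out)
def tri(fs,uvs):
    A=[];b=[]
    for f,(u,v) in zip(fs,uvs):
        fx,fy,cx,cy,M=cam(f);R=M[:3,:3];C=-R.T@M[:3,3]
        d=R.T@np.array([(u-cx)/fx,-(v-cy)/fy,-1]);d/=np.linalg.norm(d)
        Q=np.eye(3)-np.outer(d,d);A.append(Q);b.append(Q@C)
    A=np.array(A);b=np.array(b);p=np.linalg.solve(A.sum(0),b.sum(0))
    return p,[np.linalg.norm(a@p-c) for a,c in zip(A,b)]
def tcp():
    o=get_obs(); return o,np.array(o["position"]),Ro.from_euler("xyz",o["ee_rot"]).as_matrix()
def crop(f,u,v,w,h,s,name):
    im=f["color"];u0=int(max(0,u-w/2));v0=int(max(0,v-h/2))
    c=im[v0:v0+h,u0:u0+w]; c=cv2.resize(c,None,fx=s,fy=s,interpolation=cv2.INTER_CUBIC); cv2.imwrite("pics/"+name,c); return u0,v0
E
python3 - <<'E'
from h import *
T=grab_frame("top");S=grab_frame("scene")
o,p,R=tcp();print(R.round(3))
for l in ["jar_foot","wedge","wedge_mid","tray","tubes_a","vials_a","ctrl","switch_tip","spray","beaker","timer","reagent"]:
    print(l)
    for n,f in (("top",T),("scene",S)):
        r=mark_of(f,l); print("  ",n,[(np.round(d["xy"],1).tolist(),round(d["confidence"],2)) for d in r][:6], [(np.round(d["box"],0).tolist(),round(d["confidence"],2)) for d in recognise(f,l)][:6] if l in("tubes_a","vials_a","wedge") else "")
crop(T,445,235,110,150,5,"racks.png")
crop(T,300,210,160,120,5,"mix.png")
E
```

```text
[[-0.     0.368 -0.93 ]
 [ 0.001 -0.93  -0.368]
 [-1.    -0.001 -0.   ]]
jar_foot
   top [([313.9, 188.5], 0.94), ([429.8, 202.8], 0.66)] 
   scene [([380.5, 266.6], 0.71)] 
wedge
   top [([299.4, 227.1], 0.79)] [([292.0, 225.0, 302.0, 246.0], 0.46)]
   scene [([349.4, 245.1], 0.62)] [([327.0, 219.0, 350.0, 243.0], 0.86)]
wedge_mid
   top [([299.1, 221.5], 0.46)] 
   scene [([346.5, 245.4], 0.77)] 
tray
   top [([214.5, 205.8], 0.77)] 
   scene [([410.1, 202.7], 0.87)] 
tubes_a
   top [([453.0, 245.5], 0.83), ([430.5, 202.4], 0.57)] [([444.0, 225.0, 468.0, 263.0], 0.97), ([422.0, 182.0, 444.0, 221.0], 0.76), ([252.0, 153.0, 375.0, 226.0], 0.54)]
   scene [([217.0, 397.2], 0.76), ([281.9, 405.9], 0.68), ([327.5, 214.9], 0.23)] [([255.0, 378.0, 311.0, 419.0], 0.86), ([183.0, 370.0, 240.0, 411.0], 0.82)]
vials_a
   top [([426.8, 297.5], 0.85), ([475.3, 293.7], 0.81), ([419.1, 249.5], 0.74), ([457.2, 208.2], 0.66), ([217.5, 207.1], 0.59)] [([414.0, 228.0, 431.0, 263.0], 0.96), ([449.0, 186.0, 475.0, 223.0], 0.93), ([461.0, 285.0, 500.0, 306.0], 0.79), ([408.0, 290.0, 449.0, 307.0], 0.67)]
   scene [([140.5, 387.8], 0.94), ([254.8, 444.6], 0.74), ([240.5, 360.1], 0.69)] [([215.0, 326.0, 260.0, 376.0], 0.87), ([155.0, 294.0, 205.0, 353.0], 0.74), ([113.0, 344.0, 157.0, 413.0], 0.63), ([231.0, 406.0, 278.0, 467.0], 0.62), ([255.0, 380.0, 308.0, 418.0], 0.33)]
ctrl
   top [([228.8, 252.9], 0.75)] 
   scene [([358.2, 190.9], 0.8)] 
switch_tip
   top [([218.8, 258.0], 0.58)] 
   scene [([351.9, 152.5], 0.46), ([278.9, 270.7], 0.25), ([239.4, 358.0], 0.21)] 
spray
   top [([264.6, 269.2], 0.67)] 
   scene [([329.3, 212.3], 0.84)] 
beaker
   top [([390.4, 266.8], 0.98)] 
   scene [([252.1, 309.0], 0.56)] 
timer
   top [([343.0, 264.8], 0.71)] 
   scene [([277.2, 270.5], 0.92)] 
reagent
   top [([179.0, 197.6], 0.81), ([218.3, 206.1], 0.67), ([228.3, 255.3], 0.47)] 
   scene [([433.5, 177.9], 0.93), ([406.7, 202.0], 0.15)]
```

```bash
echo
```

```text
(no output)
```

View pics/racks.png

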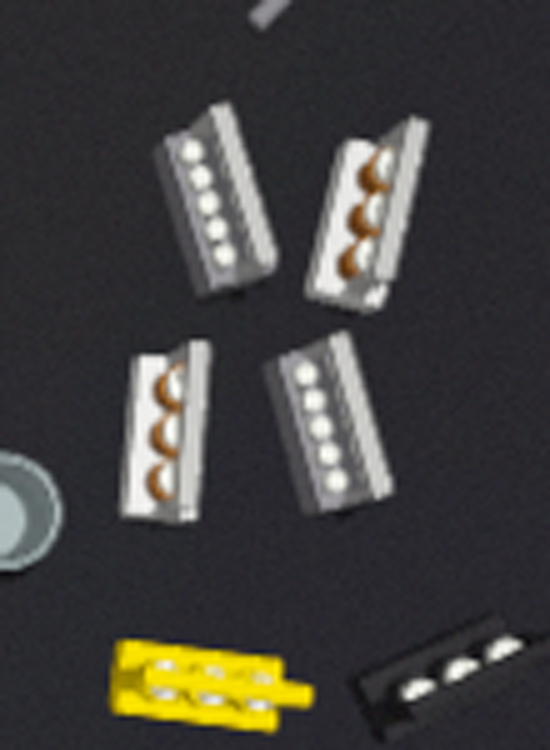

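View pics/mix.png

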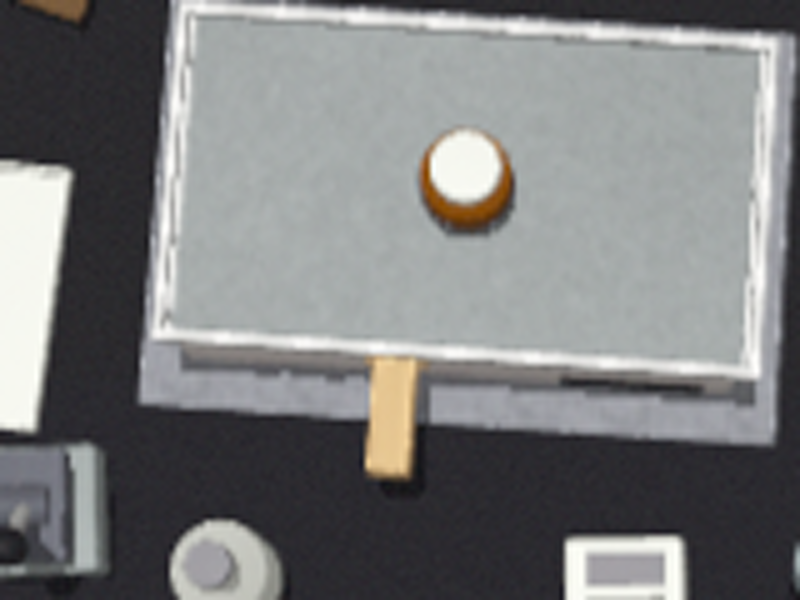

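```bash
cat > m1.py <<'E'
from h import *
T=grab_frame("top");S=grab_frame("scene")
def up(pts,o,z): return unproj(T,np.array(pts)/5.+np.array(o),z)
c=up([(175,3),(780,40),(757,375),(152,335)],(220,150),98)
print("rim",c.round(1).tolist(),c.mean(0).round(1)); 
for i in range(4):
    d=c[(i+1)%4]-c[i]; print(np.linalg.norm(d).round(1),np.degrees(np.arctan2(d[1],d[0])).round(1))
for n,a,b in [("tubes1",(220.5,104.5),(267.5,262.5)),("tubes2",(340.5,334.5),(385,496)),("vials1",(421,120),(387.5,282)),("vials2",(201,342),(189,518))]:
    q=up([a,b],(390,160),110); d=q[0]-q[1]; print(n,q.mean(0).round(1),np.linalg.norm(d).round(1),"yaw",np.arctan2(d[1],d[0]).round(3))
for l in ["tubes_a","vials_a"]:
  for d in mark_of(T,l): print(l,"top0",np.round(d["xy"]),unproj(T,d["xy"],0)[0].round(1))
  for d in mark_of(S,l): print(l,"sc0",np.round(d["xy"]),unproj(S,d["xy"],0)[0].round(1))
for l,z in [("jar_foot",88),("tray",0),("ctrl",0),("spray",0),("beaker",0),("timer",0),("reagent",0),("wedge",54),("wedge_mid",54),("switch_tip",130)]:
  a=mark_of(T,l);b=mark_of(S,l)
  print(l,[unproj(T,d["xy"],z)[0].round(1).tolist() for d in a[:1]],[unproj(S,d["xy"],z)[0].round(1).tolist() for d in b[:1]])
  if a and b:
    p,e=tri([T,S],[a[0]["xy"],b[0]["xy"]]);print("   tri",p.round(1),np.round(e,1))
crop(T,230,230,90,120,6,"left.png")
crop(S,370,200,130,120,6,"sleft.png")
crop(S,240,395,160,120,5,"sr.png")
E
python3 m1.py
```

```text
rim [[742.8, 254.9, 98.0], [711.3, -116.4, 98.0], [504.3, -95.9, 98.0], [536.4, 270.2, 98.0]] [623.7  78.2  98. ]
372.7 -94.8
208.0 174.3
367.6 85.0
206.9 -4.2
tubes1 [ 584.7 -300.4  110. ] 100.2 yaw 0.241
tubes2 [ 442.8 -364.8  110. ] 99.8 yaw 0.219
vials1 [ 572.  -396.3  110. ] 101.7 yaw -0.251
vials2 [ 436.1 -264.5  110. ] 106.0 yaw -0.11
tubes_a top0 [452. 246.] [ 445.2 -362.6    0. ]
tubes_a top0 [432. 201.] [ 592.1 -304.9    0. ]
tubes_a sc0 [216. 394.] [ 443.7 -357.     0. ]
tubes_a sc0 [283. 406.] [ 586.7 -305.4    0. ]
vials_a top0 [423. 247.] [ 443.9 -269.3    0. ]
vials_a top0 [477. 294.] [ 288.9 -431.9    0. ]
vials_a top0 [428. 299.] [ 276.9 -277.8    0. ]
vials_a top0 [456. 208.] [ 568.3 -378.5    0. ]
vials_a sc0 [184. 334.] [ 286.4 -277.7    0. ]
vials_a sc0 [240. 357.] [ 438.1 -259.8    0. ]
vials_a sc0 [142. 386.] [ 286.3 -426.7    0. ]
vials_a sc0 [255. 443.] [ 577.5 -399.5    0. ]
jar_foot [[621.2, 78.8, 88.0]] [[626.4, 73.2, 88.0]]
   tri [623.8  79.2  78.3] [0.6 0.6]
tray [[584.1, 388.8, 0.0]] []
ctrl [[425.5, 359.7, 0.0]] [[435.6, 354.3, 0.0]]
   tri [428.8 363.6 -12.5] [2.7 2.7]
spray [[389.8, 239.5, 0.0]] [[398.3, 222.5, 0.0]]
   tri [389.8 241.1 -23.1] [1.6 1.6]
beaker [[383.4, -158.2, 0.0]] [[392.9, -143.4, 0.0]]
   tri [ 389.3 -151.7    6.8] [8.5 8.5]
timer [[398.0, -18.7, 0.0]] [[380.8, -12.8, 0.0]]
   tri [393.2 -20.7  20.5] [4.6 4.6]
reagent [[617.1, 518.5, 0.0]] [[619.8, 514.8, 0.0]]
   tri [618.5 520.2  -5.4] [0.3 0.3]
wedge [[510.0, 126.9, 54.0]] [[524.4, 125.4, 54.0]]
   tri [516.3 130.5  41.6] [5.5 5.5]
wedge_mid [[532.6, 123.4, 54.0]] [[514.4, 127.7, 54.0]]
   tri [524.8 119.1  72. ] [6.1 6.1]
switch_tip [[403.4, 356.8, 130.0]] [[648.8, 381.4, 130.0]]
   tri [523.  412.2  50.1] [119.5 119.5]
```

View pics/left.png

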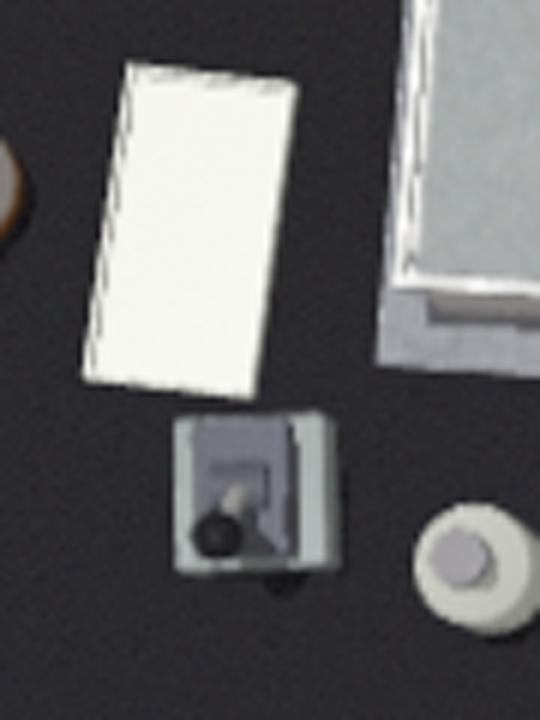

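View pics/sleft.png

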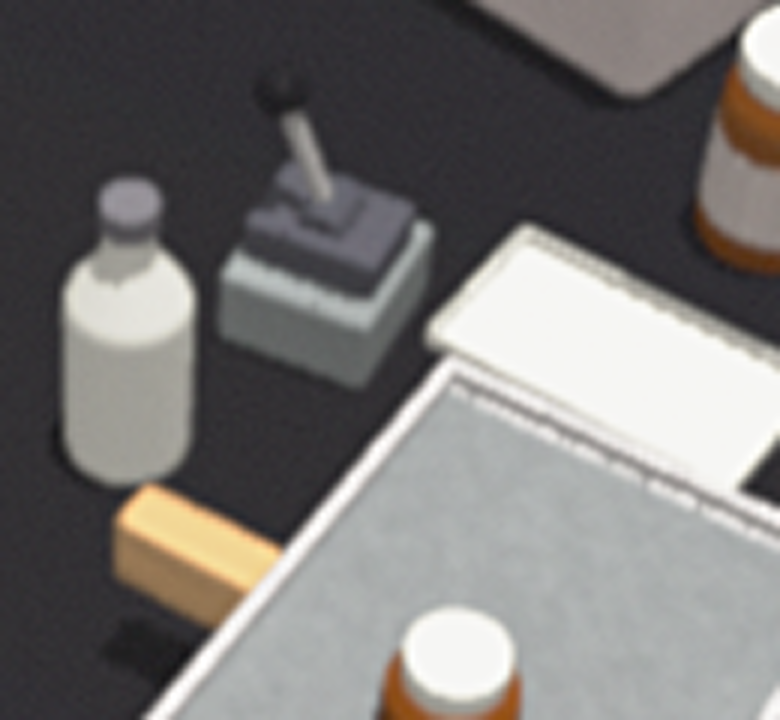

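View pics/sr.png

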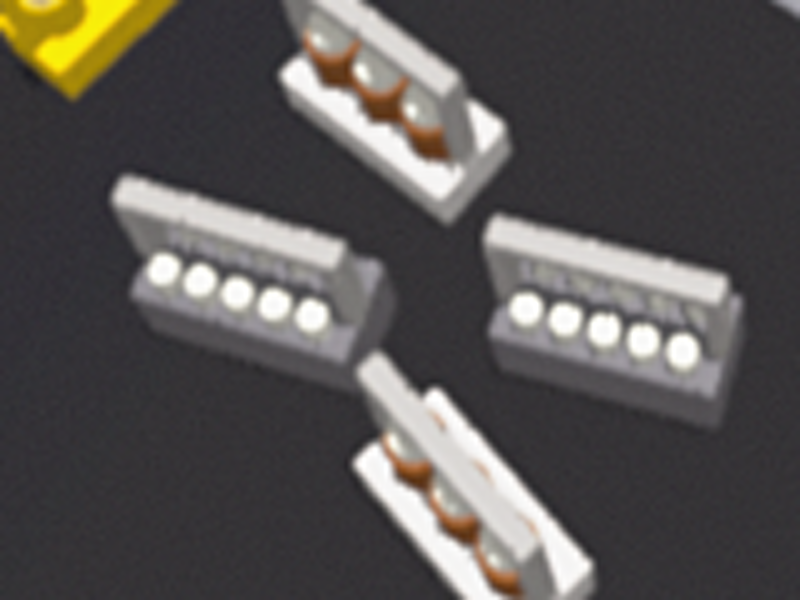

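Run:
```python
from h import *
T=grab_frame("top")
o,p,R=tcp();print(p,R.round(4).tolist())
q=unproj(T,np.array([(389,475.5),(395,361)])/5+np.array([220,150]),94)
print(q.round(1)); d=q[1]-q[0];print(np.linalg.norm(d),np.arctan2(d[1],d[0]))
q=unproj(T,np.array([(366,475),(412,477)])/5+np.array([220,150]),94);print(q.round(1),np.linalg.norm(q[0]-q[1]))
```

```text
[ 220.80520652 -557.90904374  189.93577758] [[0.0, 0.368, -0.9298], [0.0, -0.9298, -0.368], [-1.0, -0.0, -0.0]]
[[448.2 127.8  94. ]
 [518.  123.1  94. ]]
69.97596310416412 -0.06758428861290729
[[448.8 141.8  94. ]
 [447.  114.   94. ]] 27.85350954992889
```

```bash
cat >> h.py <<'E'
YM=-0.083; JF=np.array([624,78.5,88.])
def go(x,y,z,yawj,p=None,R=None):
    """yawj: world angle (rad) of tool y axis; tool down. prints jog"""
    if R is None: o,p,R=tcp()
    ty=np.array([np.cos(yawj),np.sin(yawj),0]);tx=np.array([0,0,-1.]);Rt=np.c_[tx,ty,np.cross(tx,ty)]
    s=R.T@(np.array([x,y,z])-p)/10; rv=np.degrees(Ro.from_matrix(R.T@Rt).as_rotvec())
    print("shift cm",s.round(2).tolist(),"turn",rv.round(1).tolist())
def st():
    o,p,R=tcp(); print("t",round(o["time_s"],2),"p",p.round(1),"yawj",np.arctan2(R[1,1],R[0,1]).round(3),"tilt",np.degrees(np.arccos(-R[2,0])).round(2),"F",np.round(o["force"],1),"op",round(o["opening"],1),"q",np.round(o["joint_positions"],2))
def fj(x,y): # jar frame->world
    c,s=np.cos(YM),np.sin(YM); return JF[:2]+np.array([c*x-s*y,s*x+c*y])
E
python3 - <<'E'
from h import *
st(); go(474.7,126.3,150,-np.pi/2+YM); go(474.7,126.3,190,-np.pi/2+YM)
E
```

```text
t 3.05 p [ 220.8 -557.9  189.9] yawj -1.194 tilt 0.0 F [ 0.6 -0.7  0.2] op 88.2 q [-1.25  0.09  1.23  0.    1.82 -0.06]
shift cm [3.99, -54.28, -48.79] turn [26.3, -0.0, 0.0]
shift cm [-0.01, -54.28, -48.79] turn [26.3, -0.0, 0.0]
```

Call:
{"op": "jog_arm", "data": {"commands": [[0,-54.3,-48.8,26.3,0,0,8],[0,-54.3,-48.8,26.3,0,0,8],[0,-54.3,-48.8,26.3,0,0,8],[0,-54.3,-48.8,26.3,0,0,8],[0,-54.3,-48.8,26.3,0,0,8],[0,-54.3,-48.8,26.3,0,0,8],[0,-54.3,-48.8,26.3,0,0,8],[0,-54.3,-48.8,26.3,0,0,8]]}}

```text
time_s: 3.72
position: [336.9, -243.6, 190.1]
ee_rot: [2.64, 1.57, -0.585]
force: [0.5, -0.3, 1.2]
opening: 80.0
```

Run:
```python
from h import *
st(); go(474.7,126.3,150,-np.pi/2+YM); go(474.7,126.3,190,-np.pi/2+YM)
```

```text
t 3.72 p [ 336.9 -243.6  190.1] yawj -1.654 tilt 0.06 F [ 0.5 -0.3  1.2] op 80.0 q [-0.71 -0.41  1.68  0.    1.87  0.95]
shift cm [4.01, -38.0, -10.67] turn [0.0, -0.0, -0.0]
shift cm [0.01, -38.0, -10.67] turn [0.0, -0.0, -0.0]
```

Call:
{"op": "jog_arm", "data": {"commands": [[0,-38,-10.65,0,0,0,6],[0,-38,-10.65,0,0,0,6],[0,-38,-10.65,0,0,0,6],[0,-38,-10.65,0,0,0,6],[0,-38,-10.65,0,0,0,6],[0,-38,-10.65,0,0,0,6],[0,-38,-10.65,0,0,0,6],[0,-38,-10.65,0,0,0,6]]}}

```text
time_s: 4.38
position: [453.0, 69.4, 190.3]
ee_rot: [-3.086, 1.57, -0.026]
force: [-0.7, -0.8, 0.0]
opening: 60.0
```

Run:
```python
from h import *
st(); go(474.7,126.3,58,-np.pi/2+YM);
```

```text
t 4.38 p [453.   69.4 190.3] yawj -1.653 tilt 0.07 F [-0.7 -0.8  0. ] op 60.0 q [ 0.08 -0.29  1.59 -0.    1.84  1.73]
shift cm [13.24, -5.85, -1.68] turn [0.1, -0.1, 0.0]
```

Call:
{"op": "jog_arm", "data": {"commands": [[0,-5.9,-1.7,0,0,0,6],[0,-5.9,-1.7,0,0,0,6],[0,-5.9,-1.7,0,0,0,6],[5,-5.9,-1.7,0,0,0,6],[5,-5.9,-1.7,0,0,0,6],[5,-5.9,-1.7,0,0,0,6]]}}

```text
time_s: 4.88
position: [472.4, 123.4, 136.4]
ee_rot: [0.314, 1.564, -2.91]
force: [0.2, -0.7, 0.3]
opening: 60.2
```

Run:
```python
from h import *
st(); go(474.7,126.3,58,-np.pi/2+YM); 
S=grab_frame("scene");crop(S,350,220,130,100,6,"g1.png")
T=grab_frame("top");crop(T,300,220,120,100,6,"g1t.png")
```

```text
t 4.88 p [472.4 123.4 136.4] yawj -1.654 tilt 0.41 F [ 0.2 -0.7  0.3] op 60.2 q [ 0.19 -0.21  1.61 -0.    1.74  1.84]
shift cm [7.84, -0.33, -0.26] turn [0.0, 0.4, -0.1]
```

View pics/g1.png

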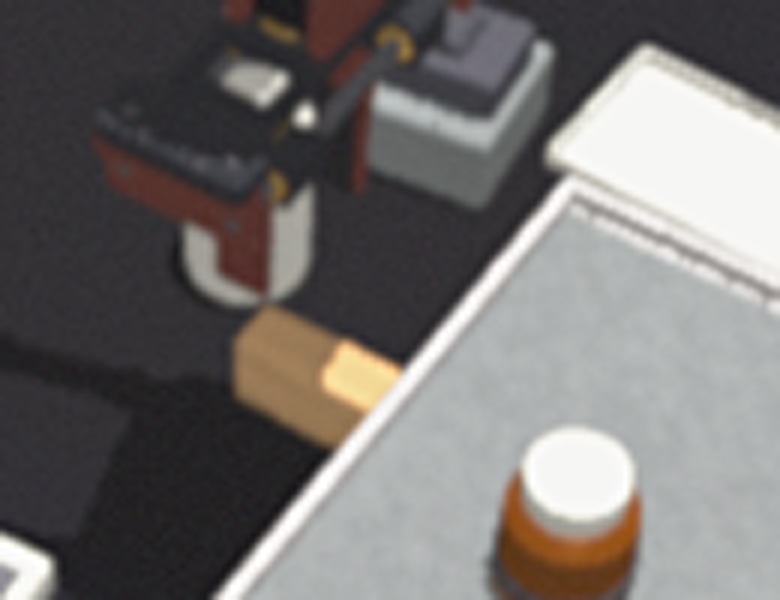

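Call:
{"op": "jog_arm", "data": {"commands": [[4,0,0,0,0,0,6],[6,0,0,0,0,0,6],[7.5,0,0,0,0,0,6],[8.2,0,0,0,0,0,6],[8.2,0,0,0,0,0,6],[8.2,0,0,0,0,0,6]]}}

```text
time_s: 5.48
position: [475.5, 124.3, 60.0]
ee_rot: [-2.887, 1.568, 0.172]
force: [0.4, 0.2, 0.3]
opening: 60.1
```

Run:
```python
from h import *
st(); go(474.7,126.3,58,-np.pi/2+YM); 
S=grab_frame("scene");crop(S,350,220,130,100,6,"g2.png")
st()
```

```text
t 5.48 p [475.5 124.3  60. ] yawj -1.654 tilt 0.14 F [0.4 0.2 0.3] op 60.1 q [ 0.19 -0.19  1.74 -0.    1.6   1.84]
shift cm [0.2, -0.19, 0.1] turn [0.0, -0.1, 0.0]
t 5.53 p [475.8 124.4  60.3] yawj -1.653 tilt 0.19 F [ 0.6 -0.3  0.8] op 59.9 q [ 0.19 -0.19  1.74 -0.    1.6   1.84]
```

View pics/g2.png

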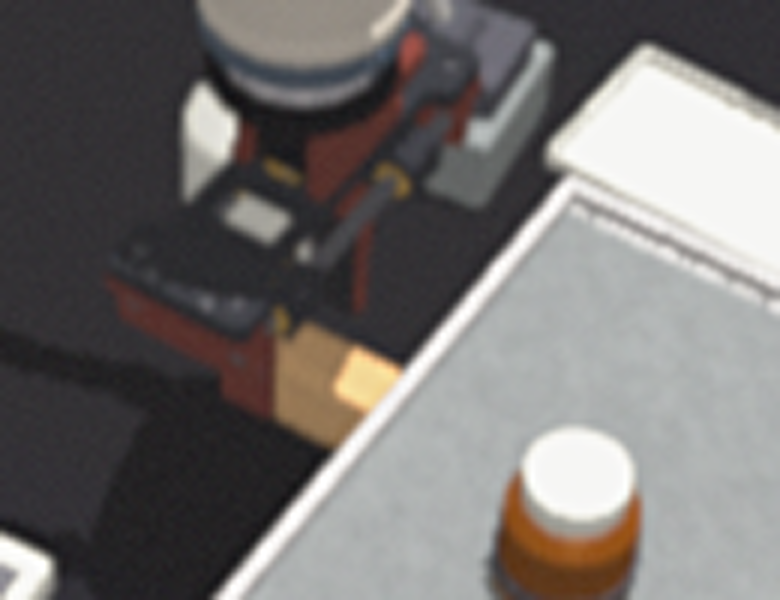

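Call:
{"op": "jog_arm", "data": {"commands": [[0,-0.2,0,0,0,0,3.6],[0,-0.2,0,0,0,0,3.6],[0,-0.2,0,0,0,0,3.2],[0,-0.2,0,0,0,0,3.0],[0,-0.2,0,0,0,0,2.8],[0,-0.2,0,0,0,0,2.5],[0,-0.2,0,0,0,0,0],[0,-0.2,0,0,0,0,0]]}}

```text
time_s: 6.2
position: [474.8, 127.2, 58.1]
ee_rot: [-1.741, 1.569, 1.319]
force: [0.5, 4.2, -0.3]
opening: 25.3
```

Run:
```python
from h import *
st(); print(get_obs()["moment"]); S=grab_frame("scene");crop(S,350,220,130,100,6,"g3.png"); st()
```

```text
t 6.2 p [474.8 127.2  58.1] yawj -1.653 tilt 0.08 F [ 0.5  4.2 -0.3] op 25.3 q [ 0.19 -0.19  1.74  0.    1.6   1.84]
[ 0.75215138 -0.13021569 -0.04479379]
t 6.25 p [474.8 127.2  58.1] yawj -1.653 tilt 0.08 F [1.1 3.8 0.3] op 25.3 q [ 0.19 -0.19  1.74  0.    1.6   1.84]
```

Call:
{"op": "jog_arm", "data": {"commands": [[0,-0.32,0.01,2.5,0,0,0],[0,-0.64,0.0,5,0,0,0],[0,-0.95,-0.02,7.5,0,0,0],[0,-1.27,-0.05,10,0,0,0],[0,-1.27,-0.03,10,0,0,0]]}}

```text
time_s: 6.67
position: [475.2, 138.6, 58.0]
ee_rot: [0.962, 1.568, -2.437]
force: [-3.2, -1.3, 2.6]
opening: 25.2
```

```bash
cat >> h.py <<'E'
def wst():
    o,p,R=tcp(); c,s=np.cos(YM),np.sin(YM); f=o["force"]; r=73
    th=-(np.arctan2(R[1,1],R[0,1])-(-np.pi/2+YM)) # + about down
    d=p[:2]-np.array([474.8,127.2]); out=-(c*d[0]+s*d[1]); left=-s*d[0]+c*d[1]
    print("t",round(o["time_s"],2),"th",np.degrees(th).round(1),"out",out.round(2),"left",left.round(2),"netout",(out+r*(1-np.cos(th))).round(2),"pivleft",(left-r*np.sin(th)).round(2),"F in-pull(+=resist)",round(c*f[0]+s*f[1],1),"Fleft",round(-s*f[0]+c*f[1],1),"Fz",round(f[2],1),"z",p[2].round(1),"op",round(o["opening"],1),"M",np.round(o["moment"],2))
E
python3 - <<'E'
from h import *
wst(); S=grab_frame("scene");crop(S,350,220,130,100,6,"g4.png"); wst()
E
```

```text
t 6.67 th 10.0 out 0.54 left 11.42 netout 1.65 pivleft -1.26 F in-pull(+=resist) -3.1 Fleft -1.6 Fz 2.6 z 58.0 op 25.2 M [-0.11  0.65  0.32]
t 6.72 th 9.9 out 0.53 left 11.43 netout 1.61 pivleft -1.1 F in-pull(+=resist) -5.7 Fleft -1.0 Fz 3.1 z 58.0 op 25.3 M [-0.19  0.93  0.31]
```

View pics/g4.png

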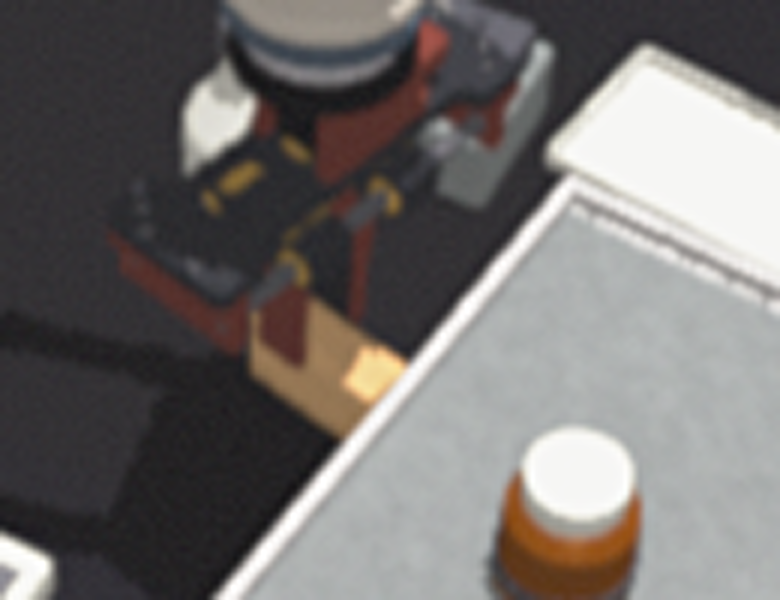

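```bash
cat >> h.py <<'E'
def swing(cur,seq,r=7.3):
    """cur=(theta,pull cm) commanded now; seq list of same; prints rows in current tool frame"""
    def pose(t,pl): a=np.radians(t); return np.array([-r*np.sin(a),-r*(1-np.cos(a))+pl])
    c0=pose(*cur);a=np.radians(cur[0])
    B=np.array([[np.cos(a),np.sin(a)],[-np.sin(a),np.cos(a)]]) # base->cur (y,z), rotation about x by a
    for t,pl in seq:
        d=B@(pose(t,pl)-c0); print([0,float(d[0].round(2)),float(d[1].round(2)),round(t-cur[0],1),0,0,0])
E
python3 - <<'E'
from h import *
swing((10,0.08),[(6,0.12),(2,.15),(-2,.18),(-6,.21),(-10,.24),(-10,.24)])
E
```

```text
[0, 0.52, 0.02, -4, 0, 0, 0]
[0, 1.03, -0.0, -8, 0, 0, 0]
[0, 1.54, -0.06, -12, 0, 0, 0]
[0, 2.03, -0.15, -16, 0, 0, 0]
[0, 2.52, -0.28, -20, 0, 0, 0]
[0, 2.52, -0.28, -20, 0, 0, 0]
```

Call:
{"op": "jog_arm", "data": {"commands": [[0,0.52,0.02,-4,0,0,0],[0,1.03,0,-8,0,0,0],[0,1.54,-0.06,-12,0,0,0],[0,2.03,-0.15,-16,0,0,0],[0,2.52,-0.28,-20,0,0,0],[0,2.52,-0.28,-20,0,0,0]]}}

```text
time_s: 7.22
position: [471.9, 113.9, 58.0]
ee_rot: [-0.823, 1.57, 2.414]
force: [-4.2, 1.3, 2.2]
opening: 25.4
```

Run:
```python
from h import *
wst(); T=grab_frame("top");crop(T,300,220,120,100,6,"g5t.png"); wst()
swing((-10,0.24),[(-6,.28),(-2,.32),(2,.36),(6,.4),(10,.42),(10,.42)])
```

```text
t 7.22 th -10.2 out 1.81 left -13.55 netout 2.97 pivleft -0.61 F in-pull(+=resist) -4.3 Fleft 1.0 Fz 2.2 z 58.0 op 25.4 M [ 0.36  0.75 -0.15]
t 7.27 th -10.0 out 1.8 left -13.52 netout 2.91 pivleft -0.86 F in-pull(+=resist) -4.0 Fleft 1.1 Fz 3.5 z 58.0 op 25.3 M [ 0.3   0.81 -0.02]
[0, -0.52, 0.02, 4, 0, 0, 0]
[0, -1.03, 0.01, 8, 0, 0, 0]
[0, -1.54, -0.04, 12, 0, 0, 0]
[0, -2.04, -0.13, 16, 0, 0, 0]
[0, -2.53, -0.26, 20, 0, 0, 0]
[0, -2.53, -0.26, 20, 0, 0, 0]
```

View pics/g5t.png

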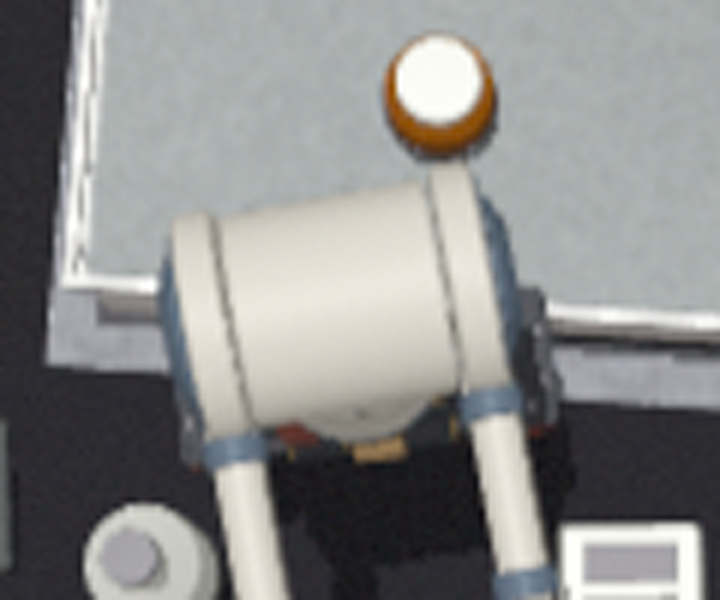

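Call:
{"op": "jog_arm", "data": {"commands": [[0,-0.52,0.02,4,0,0,0],[0,-1.03,0.02,8,0,0,0],[0,-1.54,-0.02,12,0,0,0],[0,-2.04,-0.11,16,0,0,0],[0,-2.53,-0.22,20,0,0,0],[0,-2.53,-0.22,20,0,0,0]]}}

```text
time_s: 7.77
position: [472.5, 139.3, 58.0]
ee_rot: [2.253, 1.569, -1.148]
force: [-1.0, -0.5, 1.4]
opening: 25.7
```

Run:
```python
from h import *
wst(); T=grab_frame("scene");crop(T,350,220,130,100,6,"g6.png"); wst()
swing((10,0.46),[(6,.52),(2,.57),(-2,.62),(-6,.66),(-10,.7),(-10,.7)])
```

```text
t 7.77 th 10.1 out 3.3 left 11.9 netout 4.44 pivleft -0.95 F in-pull(+=resist) -0.9 Fleft -0.6 Fz 1.4 z 58.0 op 25.7 M [-0.09  0.29  0.16]
t 7.82 th 9.9 out 3.29 left 11.91 netout 4.38 pivleft -0.67 F in-pull(+=resist) -0.9 Fleft 0.1 Fz 1.3 z 58.0 op 25.1 M [-0.1   0.21  0.12]
[0, 0.52, 0.04, -4, 0, 0, 0]
[0, 1.04, 0.04, -8, 0, 0, 0]
[0, 1.55, -0.0, -12, 0, 0, 0]
[0, 2.05, -0.09, -16, 0, 0, 0]
[0, 2.54, -0.2, -20, 0, 0, 0]
[0, 2.54, -0.2, -20, 0, 0, 0]
```

View pics/g6.png

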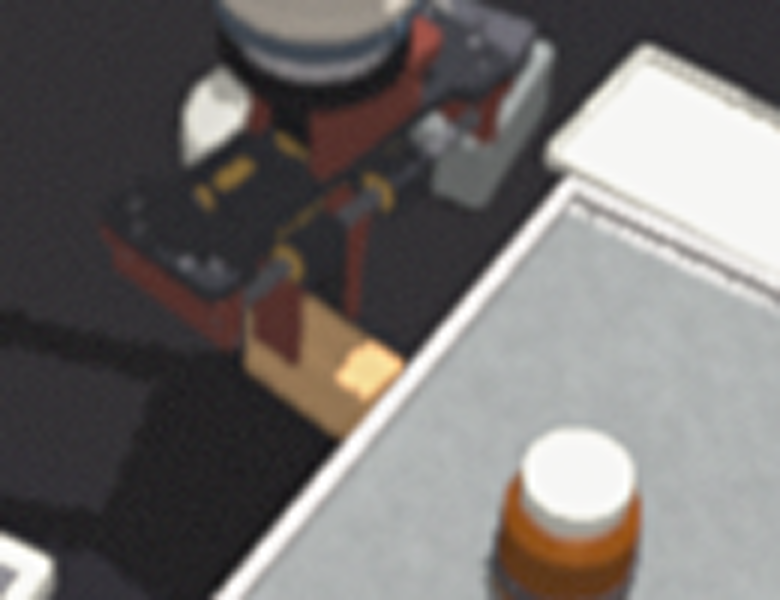

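Call:
{"op": "jog_arm", "data": {"commands": [[0,0.52,0.04,-4,0,0,0],[0,1.04,0.04,-8,0,0,0],[0,1.55,0,-12,0,0,0],[0,2.05,-0.09,-16,0,0,0],[0,2.54,-0.2,-20,0,0,0],[0,2.54,-0.2,-20,0,0,0]]}}

```text
time_s: 8.32
position: [468.0, 113.9, 58.0]
ee_rot: [-2.773, 1.57, 0.463]
force: [-1.0, 0.1, 0.5]
opening: 25.1
```

Call:
{"op": "jog_arm", "data": {"commands": [[0,-0.52,0.04,4,0,0,0],[0,-1.04,0.04,8,0,0,0],[0,-1.55,0,12,0,0,0],[0,-2.05,-0.09,16,0,0,0],[0,-2.54,-0.2,20,0,0,0],[0,-2.54,-0.2,20,0,0,0]]}}

```text
time_s: 8.82
position: [467.8, 140.1, 58.0]
ee_rot: [3.007, 1.57, -0.394]
force: [1.0, 0.1, 0.2]
opening: 25.4
```

Run:
```python
from h import *
wst(); T=grab_frame("scene");crop(T,350,220,130,100,6,"g7.png"); wst()
```

```text
t 8.82 th 10.1 out 8.03 left 12.28 netout 9.16 pivleft -0.54 F in-pull(+=resist) 1.0 Fleft 0.2 Fz 0.2 z 58.0 op 25.4 M [ 0.06 -0.05  0.22]
t 8.87 th 9.9 out 8.05 left 12.24 netout 9.13 pivleft -0.3 F in-pull(+=resist) 1.1 Fleft 0.4 Fz 0.7 z 58.0 op 25.3 M [ 0.08 -0.13  0.09]
```

View pics/g7.png

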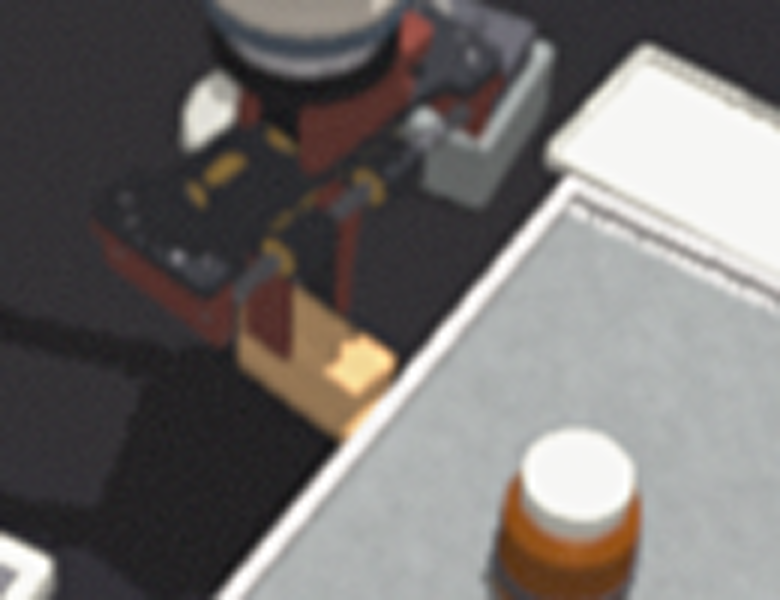

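Call:
{"op": "jog_arm", "data": {"commands": [[0,0.52,0.04,-4,0,0,0],[0,1.04,0.04,-8,0,0,0],[0,1.55,0,-12,0,0,0],[0,2.05,-0.09,-16,0,0,0],[0,2.54,-0.2,-20,0,0,0],[0,2.54,-0.2,-20,0,0,0]]}}

```text
time_s: 9.37
position: [463.0, 114.0, 58.0]
ee_rot: [2.881, 1.57, -0.166]
force: [-0.5, -1.2, 1.8]
opening: 25.6
```

Call:
{"op": "jog_arm", "data": {"commands": [[0,-0.52,0.04,4,0,0,0],[0,-1.04,0.04,8,0,0,0],[0,-1.55,0,12,0,0,0],[0,-2.05,-0.09,16,0,0,0],[0,-2.54,-0.2,20,0,0,0],[0,-2.54,-0.2,20,0,0,0]]}}

```text
time_s: 9.87
position: [462.8, 140.8, 58.0]
ee_rot: [-2.656, 1.57, 0.227]
force: [0.8, 1.1, 0.8]
opening: 25.6
```

Call:
{"op": "jog_arm", "data": {"commands": [[0,0.52,0.04,-4,0,0,0],[0,1.04,0.04,-8,0,0,0],[0,1.55,0,-12,0,0,0],[0,2.05,-0.09,-16,0,0,0],[0,2.54,-0.2,-20,0,0,0],[0,2.54,-0.2,-20,0,0,0]]}}

```text
time_s: 10.37
position: [458.0, 114.2, 58.0]
ee_rot: [1.729, 1.57, -1.318]
force: [-0.7, -1.9, 0.5]
opening: 25.7
```

Run:
```python
from h import *
wst(); T=grab_frame("scene");crop(T,350,220,130,100,6,"g8.png"); wst()
```

```text
t 10.37 th -10.2 out 15.67 left -14.33 netout 16.81 pivleft -1.44 F in-pull(+=resist) -0.5 Fleft -2.0 Fz 0.5 z 58.0 op 25.7 M [-0.33  0.04 -0.3 ]
t 10.42 th -10.0 out 15.65 left -14.3 netout 16.75 pivleft -1.68 F in-pull(+=resist) 0.9 Fleft -2.7 Fz 1.2 z 58.0 op 24.9 M [-0.46  0.07 -0.21]
```

View pics/g8.png

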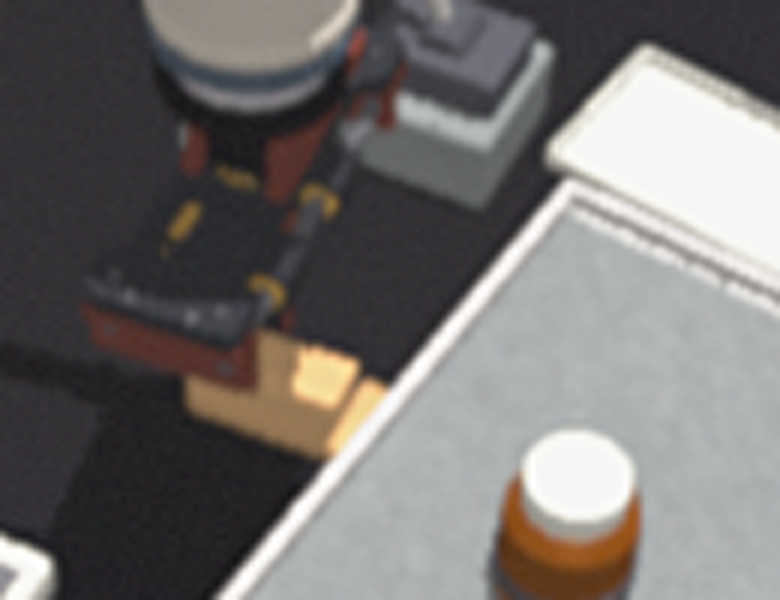

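Call:
{"op": "jog_arm", "data": {"commands": [[0,-0.52,0.04,4,0,0,0],[0,-1.04,0.04,8,0,0,0],[0,-1.55,0,12,0,0,0],[0,-2.05,-0.09,16,0,0,0],[0,-2.54,-0.2,20,0,0,0],[0,-2.54,-0.2,20,0,0,0]]}}

```text
time_s: 10.92
position: [457.9, 141.7, 58.0]
ee_rot: [-2.039, 1.57, 0.843]
force: [1.8, 2.5, 0.7]
opening: 25.2
```

Call:
{"op": "jog_arm", "data": {"commands": [[0,0.52,0.04,-4,0,0,0],[0,1.04,0.04,-8,0,0,0],[0,1.55,0,-12,0,0,0],[0,2.05,-0.09,-16,0,0,0],[0,2.54,-0.2,-20,0,0,0],[0,2.54,-0.2,-20,0,0,0]]}}

```text
time_s: 11.42
position: [453.1, 114.5, 57.9]
ee_rot: [1.522, 1.57, -1.525]
force: [0.8, -4.1, 1.2]
opening: 25.4
```

Call:
{"op": "jog_arm", "data": {"commands": [[0,-0.52,0.04,4,0,0,0],[0,-1.04,0.04,8,0,0,0],[0,-1.55,0,12,0,0,0],[0,-2.05,-0.09,16,0,0,0],[0,-2.54,-0.2,20,0,0,0],[0,-2.54,-0.2,20,0,0,0]]}}

```text
time_s: 11.92
position: [453.1, 142.3, 58.0]
ee_rot: [-1.914, 1.569, 0.968]
force: [3.3, 3.2, -0.1]
opening: 25.7
```

Call:
{"op": "jog_arm", "data": {"commands": [[0,0.52,0.04,-4,0,0,0],[0,1.04,0.04,-8,0,0,0],[0,1.55,0,-12,0,0,0],[0,2.05,-0.09,-16,0,0,0],[0,2.54,-0.2,-20,0,0,0],[0,2.54,-0.2,-20,0,0,0]]}}

```text
time_s: 12.42
position: [448.2, 114.6, 57.9]
ee_rot: [1.442, 1.569, -1.605]
force: [0.4, -4.4, 0.9]
opening: 25.4
```

Run:
```python
from h import *
wst(); T=grab_frame("scene");crop(T,350,220,130,100,6,"g9.png"); wst()
swing((-10,0),[(-5,.1),(0,.2),(0,.3),(0,.4),(0,.5)])
```

```text
t 12.42 th -10.1 out 25.46 left -14.76 netout 26.6 pivleft -1.9 F in-pull(+=resist) 0.8 Fleft -4.4 Fz 0.9 z 57.9 op 25.4 M [-0.72 -0.06 -0.28]
t 12.47 th -9.9 out 25.45 left -14.71 netout 26.54 pivleft -2.13 F in-pull(+=resist) 0.4 Fleft -4.6 Fz 1.6 z 57.9 op 25.5 M [-0.81 -0.15 -0.17]
[0, -0.65, 0.07, 5, 0, 0, 0]
[0, -1.3, 0.09, 10, 0, 0, 0]
[0, -1.32, 0.18, 10, 0, 0, 0]
[0, -1.34, 0.28, 10, 0, 0, 0]
[0, -1.35, 0.38, 10, 0, 0, 0]
```

View pics/g9.png

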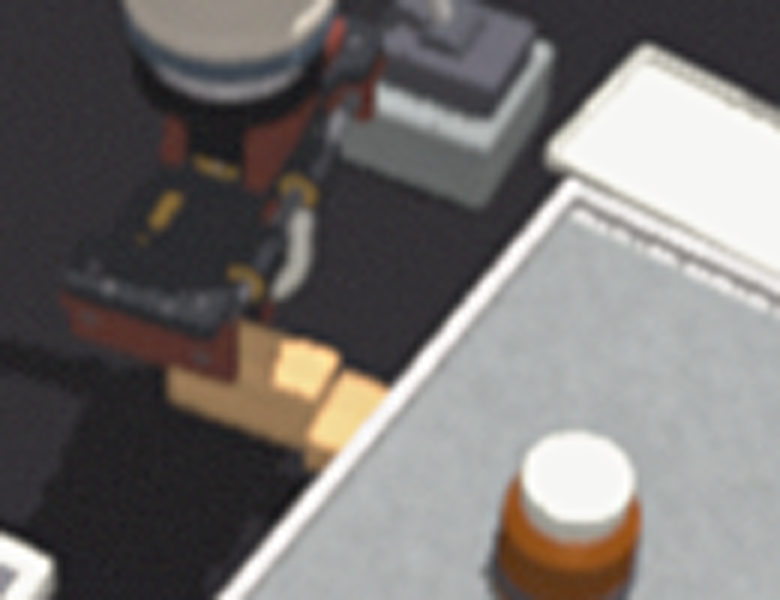

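Call:
{"op": "jog_arm", "data": {"commands": [[0,-0.52,0.04,4,0,0,0],[0,-1.04,0.04,8,0,0,0],[0,-1.55,0,12,0,0,0],[0,-2.05,-0.09,16,0,0,0],[0,-2.54,-0.2,20,0,0,0],[0,-2.54,-0.2,20,0,0,0]]}}

```text
time_s: 12.97
position: [447.4, 142.5, 57.6]
ee_rot: [-0.318, 1.57, 2.564]
force: [-0.2, -0.5, 0.4]
opening: 25.5
```

Call:
{"op": "jog_arm", "data": {"commands": [[0,0.52,0.04,-4,0,0,0],[0,1.04,0.04,-8,0,0,0],[0,1.55,0,-12,0,0,0],[0,2.05,-0.09,-16,0,0,0],[0,2.54,-0.2,-20,0,0,0],[0,2.54,-0.2,-20,0,0,0]]}}

```text
time_s: 13.47
position: [443.0, 115.9, 57.7]
ee_rot: [-0.182, 1.57, 3.055]
force: [0.2, 0.1, -0.9]
opening: 25.6
```

Call:
{"op": "jog_arm", "data": {"commands": [[0,-0.65,0.07,5,0,0,0],[0,-1.3,0.09,10,0,0,0],[0,-1.32,0.18,10,0,0,0],[0,-1.32,0.18,10,0,0,0]]}}

```text
time_s: 13.8
position: [440.0, 129.6, 57.7]
ee_rot: [0.083, 1.57, -3.138]
force: [-0.9, -0.2, -0.5]
opening: 25.5
```

Run:
```python
from h import *
wst(); T=grab_frame("scene");crop(T,350,220,130,100,6,"g10.png"); wst()
```

```text
t 13.8 th -0.2 out 34.88 left -0.47 netout 34.88 pivleft -0.22 F in-pull(+=resist) -0.9 Fleft -0.2 Fz -0.5 z 57.7 op 25.5 M [0.11 0.01 0.02]
t 13.85 th -0.2 out 34.83 left -0.62 netout 34.83 pivleft -0.37 F in-pull(+=resist) -0.3 Fleft 0.9 Fz 0.0 z 57.8 op 25.5 M [0.1  0.07 0.04]
```

View pics/g10.png

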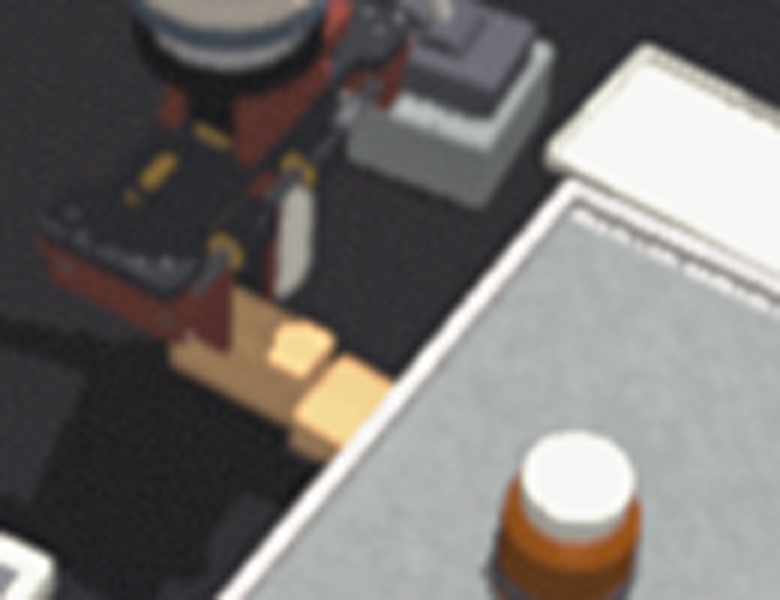

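Call:
{"op": "jog_arm", "data": {"commands": [[0,0,0.4,0,0,0,0],[0,0,0.9,0,0,0,0],[0,0.2,1.4,0,0,0,0],[0,0.4,1.9,0,0,0,0],[0,0.6,2.4,0,0,0,0],[0,0.8,2.9,0,0,0,0],[0,1.0,3.4,0,0,0,0],[0,1.2,3.9,0,0,0,0]]}}

```text
time_s: 14.52
position: [399.8, 120.3, 57.8]
ee_rot: [0.388, 1.57, -2.835]
force: [0.1, 0.2, -0.6]
opening: 25.2
```

Run:
```python
from h import *
wst(); T=grab_frame("scene");crop(T,350,220,130,100,6,"g11.png"); wst()
```

```text
t 14.52 th -0.0 out 74.19 left -13.06 netout 74.19 pivleft -13.01 F in-pull(+=resist) 0.1 Fleft 0.3 Fz -0.6 z 57.8 op 25.2 M [0.05 0.06 0.02]
t 14.57 th -0.0 out 74.73 left -13.23 netout 74.73 pivleft -13.17 F in-pull(+=resist) 1.0 Fleft 0.7 Fz -1.7 z 57.9 op 25.2 M [ 0.03  0.   -0.01]
```

View pics/g11.png

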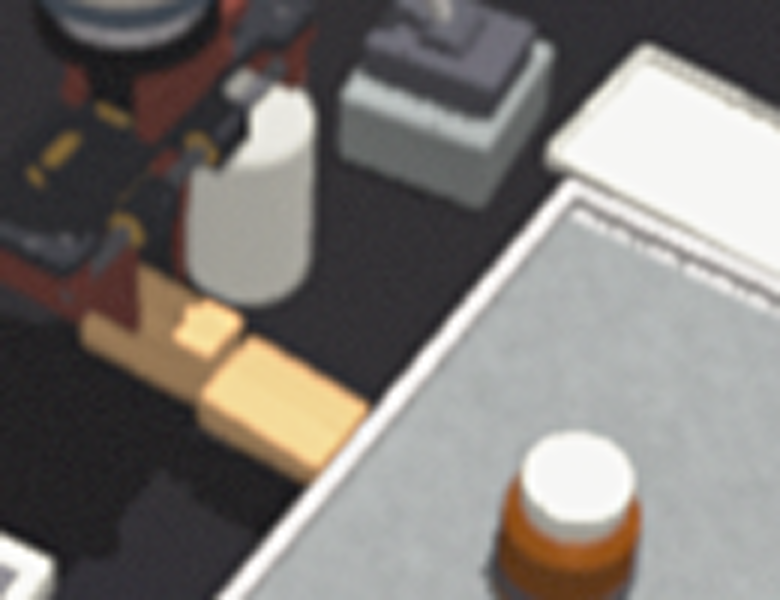

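Call:
{"op": "jog_arm", "data": {"commands": [[-4,0,0,0,0,0,0],[-8,0,0,0,0,0,0],[-12,0,0,0,0,0,0],[-16,0,0,0,0,0,0],[-16,0,0,0,0,0,0],[-16,0,0,0,0,0,0]]}}

```text
time_s: 15.07
position: [401.6, 120.8, 220.7]
ee_rot: [-2.848, 1.565, 0.212]
force: [-0.3, 0.6, -3.2]
opening: 25.3
```

Run:
```python
from h import *
st(); T=grab_frame("top"); cv2.imwrite("pics/t12.png",T["color"]); S=grab_frame("scene"); cv2.imwrite("pics/s12.png",S["color"])
c=unproj(T,np.array([(128,62),(299,82),(253,398),(83,380)])/6+np.array([185,170]),10)
print(c.round(1).tolist(),c.mean(0).round(1))
for i in range(4):
    d=c[(i+1)%4]-c[i]; print(np.linalg.norm(d).round(1),np.arctan2(d[1],d[0]).round(3))
# from scene
c=unproj(S,np.array([(527,224),(427,332),(745,487)])/6+np.array([305,140]),10); print(c.round(1).tolist())
```

```text
t 15.07 p [401.6 120.8 220.7] yawj -1.653 tilt 0.31 F [-0.3  0.6 -3.2] op 25.3 q [ 0.21 -0.39  1.61  0.    1.92  1.86]
[[673.2, 424.4, 10.0], [660.2, 332.1, 10.0], [489.3, 357.0, 10.0], [500.9, 447.8, 10.0]] [580.9 390.3  10. ]
93.2 -1.71
172.7 2.997
91.5 1.444
173.9 -0.135
[[508.4, 447.7, 10.0], [496.5, 354.7, 10.0], [669.8, 337.5, 10.0]]
```

View pics/s12.png

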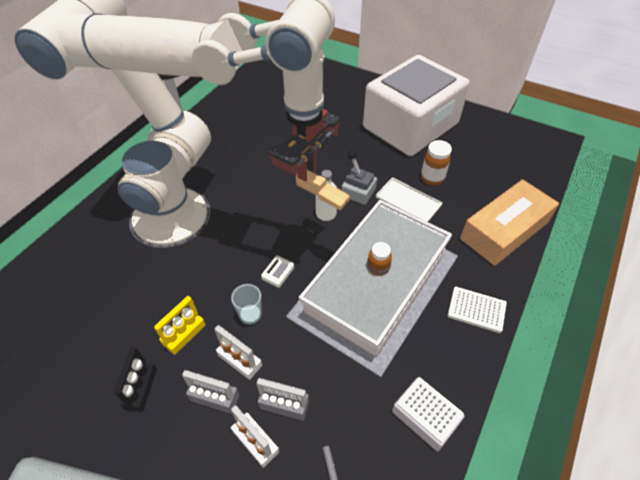

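View pics/t12.png

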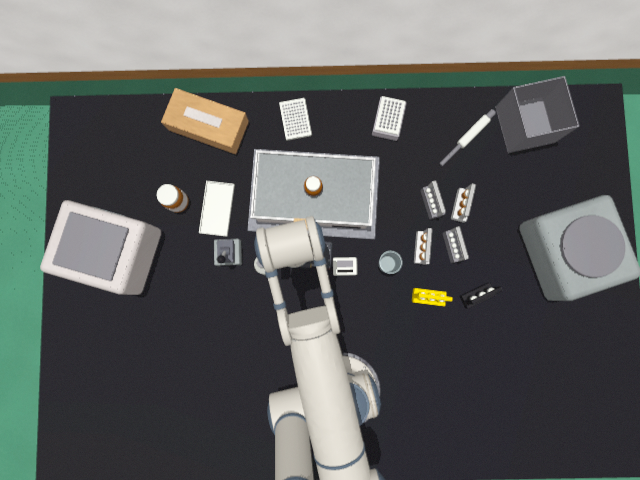

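Run:
```python
from h import *
st(); go(538,390.6,215,-np.pi/2-.14)
```

```text
t 15.17 p [400.1 120.5 216.6] yawj -1.653 tilt 0.1 F [ 0.3  0.  -1.1] op 25.5 q [ 0.21 -0.39  1.62  0.    1.92  1.86]
shift cm [0.13, -28.05, -11.52] turn [3.3, 0.1, -0.0]
```

Call:
{"op": "jog_arm", "data": {"commands": [[0,-4,-1.64,0.5,0,0,0],[0,-8,-3.3,1,0,0,0],[0,-12,-4.9,2,0,0,0],[0,-16,-6.6,3,0,0,0],[0,-20,-8.2,3.3,0,0,0],[0,-24,-9.9,3.3,0,0,0],[0,-26.5,-10.9,3.3,0,0,0],[0,-28.05,-11.5,3.3,0,0,0]]}}

```text
time_s: 15.83
position: [537.9, 393.8, 212.2]
ee_rot: [0.585, 1.564, -2.694]
force: [1.3, -0.9, -2.3]
opening: 25.6
```

Call:
{"op": "jog_arm", "data": {"commands": [[4,0,0,0,0,0,0],[8,0,0,0,0,0,0],[12,0,0,0,0,0,0],[15.5,0,0,0,0,0,0],[17.5,0,0,0,0,0,0],[17.5,0,0,0,0,0,0],[17.5,0,0,0,0,0,0]]}}

```text
time_s: 16.42
position: [536.2, 389.4, 39.3]
ee_rot: [0.708, 1.564, -2.574]
force: [1.5, -0.7, 0.2]
opening: 25.3
```

Run:
```python
from h import *
st();S=grab_frame("scene");crop(S,400,190,130,100,6,"g13.png"); go(538,390.6,7.5,-np.pi/2-.14)
```

```text
t 16.42 p [536.2 389.4  39.3] yawj -1.711 tilt 0.39 F [ 1.5 -0.7  0.2] op 25.3 q [0.58 0.29 1.28 0.   1.58 2.29]
shift cm [3.49, -0.03, -0.03] turn [0.0, 0.1, -0.1]
```

View pics/g13.png

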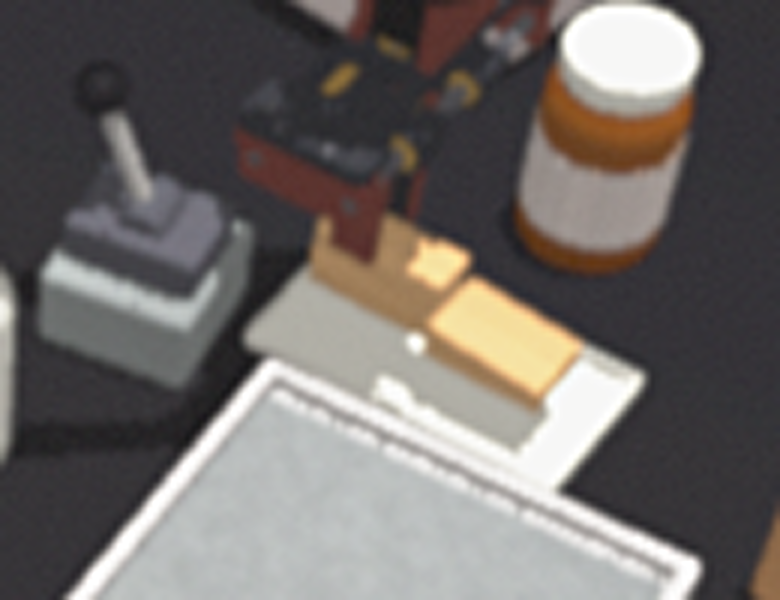

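Call:
{"op": "jog_arm", "data": {"commands": [[1.2,0,0,0,0,0,0],[2,0,0,0,0,0,0],[2.6,0,0,0,0,0,0],[2.8,0,0,0,0,0,0],[2.9,0,0,0,0,0,0],[2.9,0,0,0,0,0,0]]}}

```text
time_s: 16.97
position: [538.1, 390.7, 13.8]
ee_rot: [0.594, 1.571, -2.687]
force: [0.8, 0.2, -1.4]
opening: 25.2
```

Run:
```python
from h import *
st();S=grab_frame("scene");crop(S,400,190,130,100,6,"g14.png"); go(538,390.6,7.5,-np.pi/2-.14);st()
```

```text
t 16.97 p [538.1 390.7  13.8] yawj -1.711 tilt 0.01 F [ 0.8  0.2 -1.4] op 25.2 q [0.58 0.3  1.31 0.   1.53 2.29]
shift cm [0.67, 0.02, 0.03] turn [0.0, -0.0, 0.0]
t 17.02 p [538.3 390.8  14.2] yawj -1.711 tilt 0.02 F [ 0.1 -0.4 -1.4] op 25.2 q [ 0.58  0.3   1.31 -0.    1.53  2.29]
```

Call:
{"op": "jog_arm", "data": {"commands": [[0.3,0,0,0,0,0,0],[0.5,0,0,0,0,0,0],[0.65,0,0,0,0,0,0],[0.7,0,0,0,0,0,0],[0.7,0,0,0,0,0,0]]}}

```text
time_s: 17.43
position: [538.2, 390.8, 7.1]
ee_rot: [-2.333, 1.571, 0.669]
force: [-0.8, -0.3, 0.3]
opening: 25.3
```

Run:
```python
from h import *
st()
```

```text
t 17.43 p [538.2 390.8   7.1] yawj -1.711 tilt 0.01 F [-0.8 -0.3  0.3] op 25.3 q [0.58 0.3  1.32 0.   1.52 2.29]
```

Call:
{"op": "jog_arm", "data": {"commands": [[0.05,0,0,0,0,0,0],[0.05,0,0,0,0,0,2.8],[0.05,0,0,0,0,0,3.4],[0.05,0,0,0,0,0,3.4],[-1,0,0,0,0,0,3.4],[-4,0,0,0,0,0,3.4],[-8,0,0,0,0,0,3.4],[-12,0,0,0,0,0,3.4]]}}

```text
time_s: 18.1
position: [537.4, 390.2, 127.7]
ee_rot: [0.716, 1.568, -2.565]
force: [0.7, 1.4, 0.6]
opening: 33.7
```

Call:
{"op": "jog_arm", "data": {"commands": [[-4,0,0,0,0,0,4],[-8,0,0,0,0,0,4],[-12,0,0,0,0,0,4],[-14,0,0,0,0,0,4],[-14,0,0,0,0,0,4]]}}

```text
time_s: 18.52
position: [539.2, 391.3, 275.8]
ee_rot: [-2.427, 1.558, 0.575]
force: [0.0, -1.2, 0.1]
opening: 39.7
```

Run:
```python
from h import *
st();S=grab_frame("scene");crop(S,400,190,130,100,6,"g15.png")
T=grab_frame("top"); crop(T,445,235,110,150,5,"r15.png"); cv2.imwrite("pics/t15.png",T["color"])
```

```text
t 18.52 p [539.2 391.3 275.8] yawj -1.711 tilt 0.71 F [ 0.  -1.2  0.1] op 39.7 q [ 0.58  0.31  0.83 -0.    1.99  2.29]
```

View pics/g15.png

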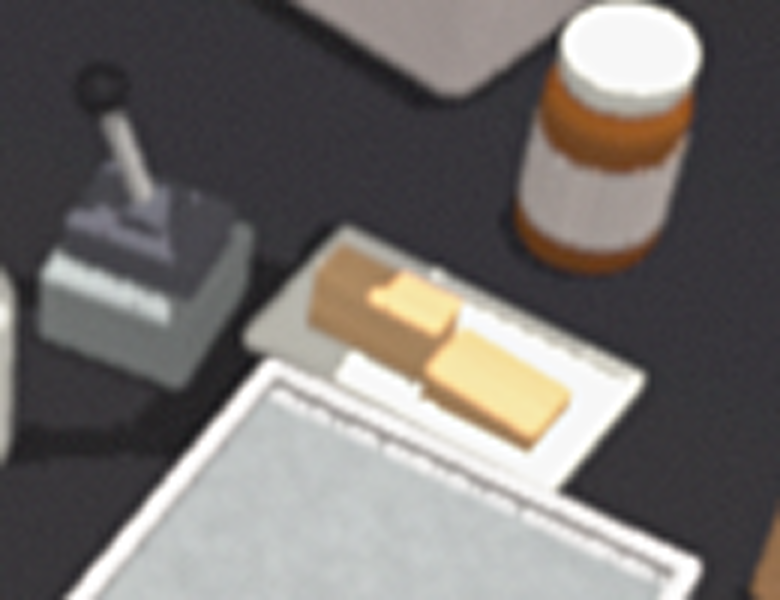

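View pics/r15.png

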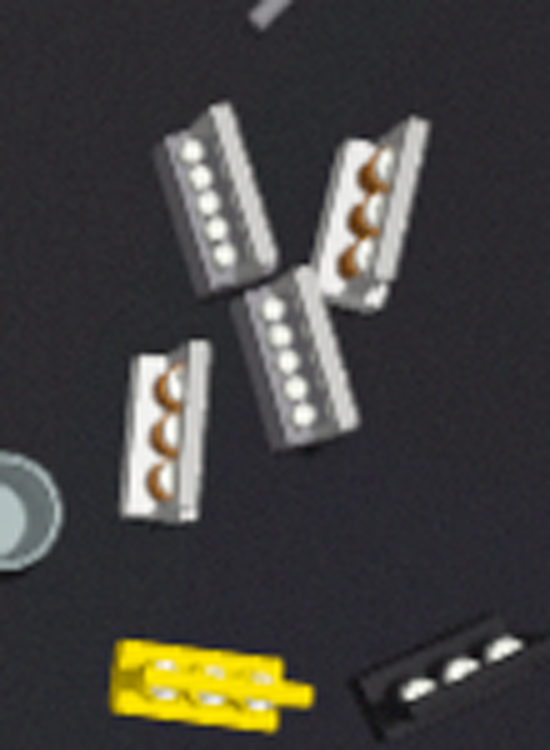

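Run:
```python
from h import *
st(); go(439,-264.5,210,-np.pi/2-.11)
for a in [(0,-71),(0,-135),(0,71),(0,135)]: print(a,fj(*a).round(1))
T=grab_frame("top")
for n,a,b in [("tubes1",(220.5,104.5),(267.5,262.5)),("tubes2",(303,267),(348,432)),("vials1",(421,120),(387.5,282)),("vials2",(201,342),(190,508))]:
    q=unproj(T,np.array([a,b])/5+np.array([390,160]),110); d=q[0]-q[1]; print(n,q.mean(0).round(1),np.linalg.norm(d).round(1),"yaw",np.arctan2(d[1],d[0]).round(3), q[0].round(0))
```

```text
t 18.62 p [538.5 390.9 268.5] yawj -1.711 tilt 0.17 F [-0.2  0.6 -0.5] op 40.0 q [0.58 0.31 0.84 0.   1.99 2.29]
shift cm [5.72, 66.3, 0.73] turn [-1.7, -0.1, 0.1]
(0, -71) [618.1   7.7]
(0, -135) [612.8 -56. ]
(0, 71) [629.9 149.3]
(0, 135) [635.2 213. ]
tubes1 [ 584.7 -300.4  110. ] 100.2 yaw 0.241 [ 633. -288.  110.]
tubes2 [ 482.8 -344.5  110. ] 102.5 yaw 0.217 [ 533. -334.  110.]
vials1 [ 572.  -396.3  110. ] 101.7 yaw -0.251 [ 621. -409.  110.]
vials2 [ 439. -265.  110.] 100.0 yaw -0.109 [ 489. -270.  110.]
```

Call:
{"op": "jog_arm", "data": {"commands": [[0,4,0,0,0,0,4],[0,8,0,0,0,0,4],[0,12,0,0,0,0,4],[0,16,0,0,0,0,4],[0,20,0,0,0,0,4],[0,24,0,0,0,0,4],[0,28,0,0,0,0,4],[0,32,0,0,0,0,4]]}}

```text
time_s: 19.33
position: [492.0, 72.1, 264.2]
ee_rot: [0.232, 1.567, -3.049]
force: [1.1, -0.8, 0.6]
opening: 39.8
```

Call:
{"op": "jog_arm", "data": {"commands": [[0,4,0,-0.4,0,0,4],[0,8,0,-0.8,0,0,4],[0,12,0,-1.2,0,0,4],[0,16,0.2,-1.7,0,0,4],[0,20,0.4,-1.7,0,0,4],[0,24,0.6,-1.7,0,0,4],[0,28,0.7,-1.7,0,0,4],[0,32,0.7,-1.7,0,0,4]]}}

```text
time_s: 20.0
position: [440.5, -243.6, 264.4]
ee_rot: [-0.474, 1.567, 2.557]
force: [0.5, 0.1, -0.9]
opening: 40.1
```

Run:
```python
from h import *
st(); go(439,-264.8,150,-np.pi/2-.11)
```

```text
t 20.0 p [ 440.5 -243.6  264.4] yawj -1.681 tilt 0.22 F [ 0.5  0.1 -0.9] op 40.1 q [-0.57 -0.14  1.32  0.    1.96  1.11]
shift cm [11.44, 2.15, -0.13] turn [-0.0, 0.2, 0.1]
```

Call:
{"op": "jog_arm", "data": {"commands": [[0,2.2,0,0,0,0,4],[4,2.2,0,0,0,0,4],[8,2.2,0,0,0,0,4],[11,2.2,0,0,0,0,4],[11,2.2,0,0,0,0,4],[11,2.2,0,0,0,0,4],[11,2.2,0,0,0,0,4]]}}

```text
time_s: 20.58
position: [439.8, -264.0, 158.1]
ee_rot: [2.69, 1.57, -0.561]
force: [0.3, 0.0, 0.3]
opening: 40.1
```

Run:
```python
from h import *
st(); S=grab_frame("scene"); crop(S,240,360,130,100,6,"g16.png"); st(); go(439,-264.8,86,-np.pi/2-.11)
```

```text
t 20.58 p [ 439.8 -264.   158.1] yawj -1.681 tilt 0.04 F [0.3 0.  0.3] op 40.1 q [-0.61 -0.15  1.52  0.    1.77  1.07]
t 20.63 p [ 440.4 -264.3  159.3] yawj -1.681 tilt 0.18 F [1.  1.  0.5] op 40.2 q [-0.61 -0.15  1.52 -0.    1.77  1.07]
shift cm [7.33, 0.05, 0.15] turn [0.0, -0.2, -0.1]
```

View pics/g16.png

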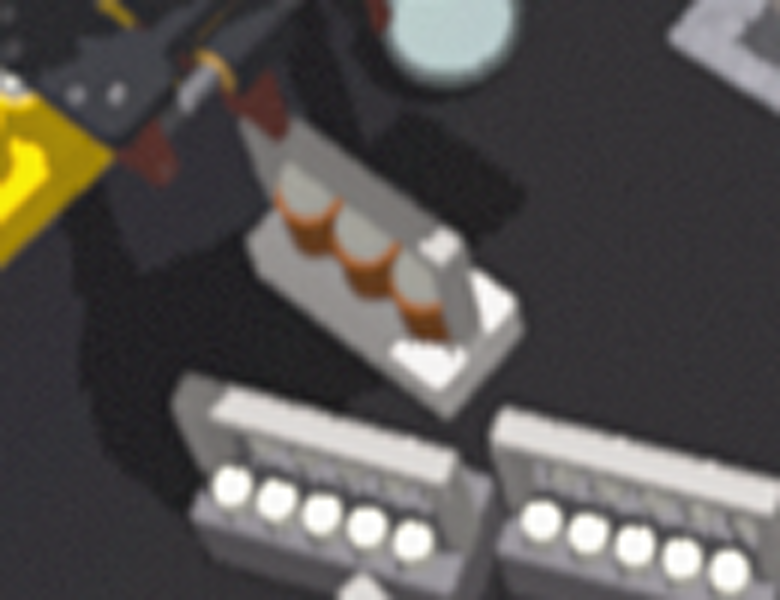

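Call:
{"op": "jog_arm", "data": {"commands": [[3,0.05,0.1,0,0,0,4],[5.5,0.05,0.1,0,0,0,4],[7,0.05,0.1,0,0,0,4],[7.2,0.05,0.1,0,0,0,4],[7.2,0.05,0.1,0,0,0,4],[7.2,0.05,0.1,0,0,0,4]]}}

```text
time_s: 21.13
position: [439.7, -265.0, 87.7]
ee_rot: [2.634, 1.567, -0.618]
force: [-0.1, 0.1, 0.4]
opening: 40.3
```

Run:
```python
from h import *
st(); S=grab_frame("scene"); crop(S,240,360,130,100,6,"g17.png"); st(); go(439,-264.8,86,-np.pi/2-.11)
```

```text
t 21.13 p [ 439.7 -265.    87.7] yawj -1.681 tilt 0.22 F [-0.1  0.1  0.4] op 40.3 q [-0.61 -0.14  1.64 -0.    1.64  1.07]
t 21.18 p [ 439.8 -265.1   87.8] yawj -1.681 tilt 0.25 F [ 0.5 -0.7  0.3] op 40.0 q [-0.61 -0.14  1.64  0.    1.64  1.07]
shift cm [0.18, -0.02, 0.09] turn [-0.0, -0.2, -0.1]
```

View pics/g17.png

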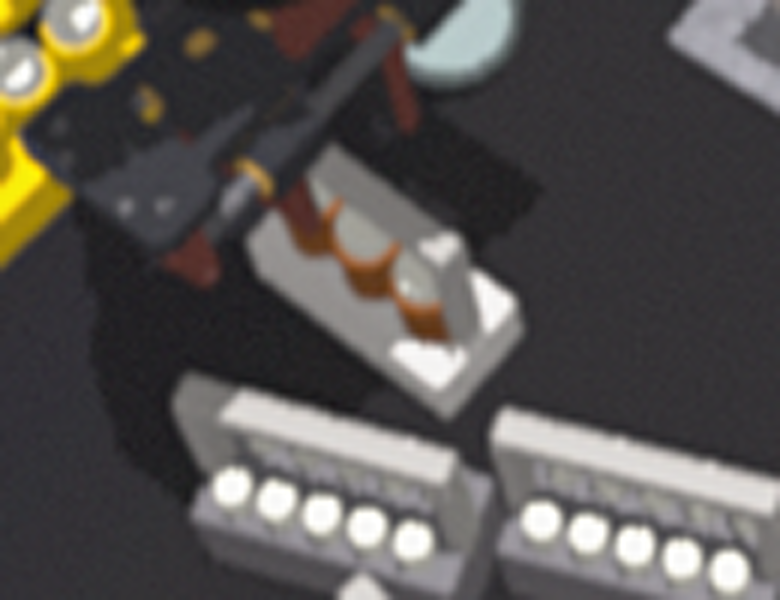

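Call:
{"op": "jog_arm", "data": {"commands": [[0,0,0,0,0,0,1.6],[0,0,0,0,0,0,1.4],[0,0,0,0,0,0,0.8],[0,0,0,0,0,0,0],[0,0,0,0,0,0,0],[-1,0,0,0,0,0,0],[-2,0,0,0,0,0,0],[-3,0,0,0,0,0,0]]}}

```text
time_s: 21.85
position: [438.7, -264.4, 116.3]
ee_rot: [2.679, 1.57, -0.573]
force: [-0.5, -0.3, 0.0]
opening: 0.3
```

Call:
{"op": "jog_arm", "data": {"commands": [[-4,0,0,0,0,0,0],[-8,0,0,0,0,0,0],[-12,0,0,0,0,0,0],[-14,0,0,0,0,0,0],[-14,0,0,0,0,0,0]]}}

```text
time_s: 22.27
position: [440.0, -265.3, 263.1]
ee_rot: [2.646, 1.559, -0.605]
force: [0.0, -0.2, 0.7]
opening: 0.4
```

Run:
```python
from h import *
st(); S=grab_frame("scene"); cv2.imwrite("pics/s18.png",S["color"]); st(); go(*fj(0,-71),240,-np.pi/2+YM)
```

```text
t 22.27 p [ 440.  -265.3  263.1] yawj -1.681 tilt 0.68 F [ 0.  -0.2  0.7] op 0.4 q [-0.61 -0.12  1.31  0.    1.94  1.07]
t 22.32 p [ 439.5 -265.   259.6] yawj -1.681 tilt 0.43 F [ 0.6  0.2 -1.1] op 0.3 q [-0.61 -0.12  1.32  0.    1.94  1.07]
shift cm [1.95, -29.08, -14.74] turn [-1.6, -0.4, -0.2]
```

View pics/s18.png

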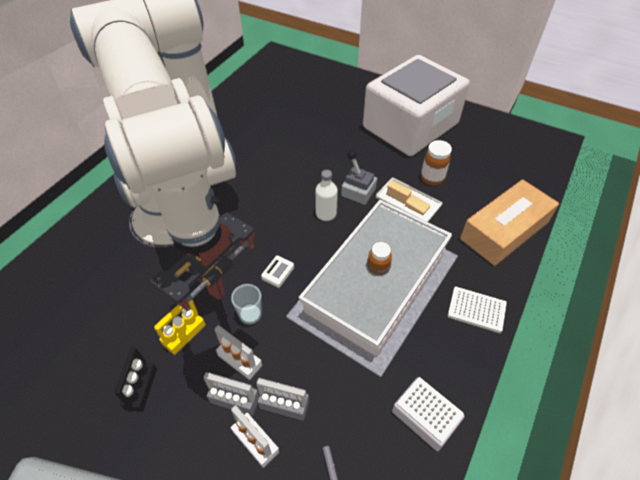

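Run:
```python
from h import *
S=grab_frame("scene"); crop(S,225,290,160,130,5,"g19.png"); T=grab_frame("top"); crop(T,440,235,130,130,5,"g19t.png"); st()
_,p,R=tcp(); print(proj(S,p).round(1),proj(S,p-R[:,0]*19).round(1), proj(S,[439,-264.5,110]),proj(S,[489,-270,110]),proj(S,[389,-259,110]))
```

```text
t 22.42 p [ 438.5 -264.3  254.8] yawj -1.681 tilt 0.0 F [-0.4 -0.1 -0.5] op 0.4 q [-0.61 -0.12  1.33  0.    1.94  1.07]
[[219.8 303.2]] [[218.1 298. ]] [[231.55486445 337.581102  ]] [[249.21598177 350.41307906]] [[214.53603318 325.2157885 ]]
```

View pics/g19.png

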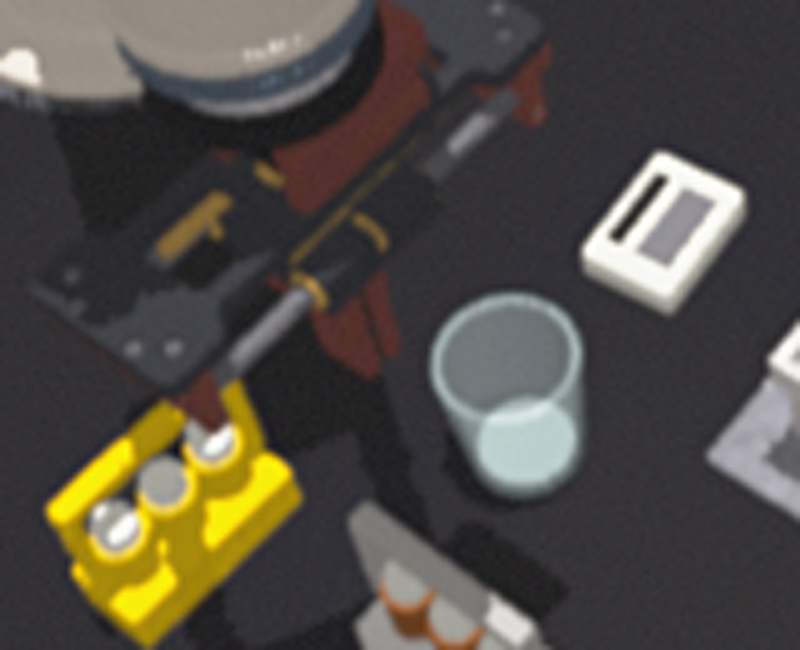

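View pics/g19t.png

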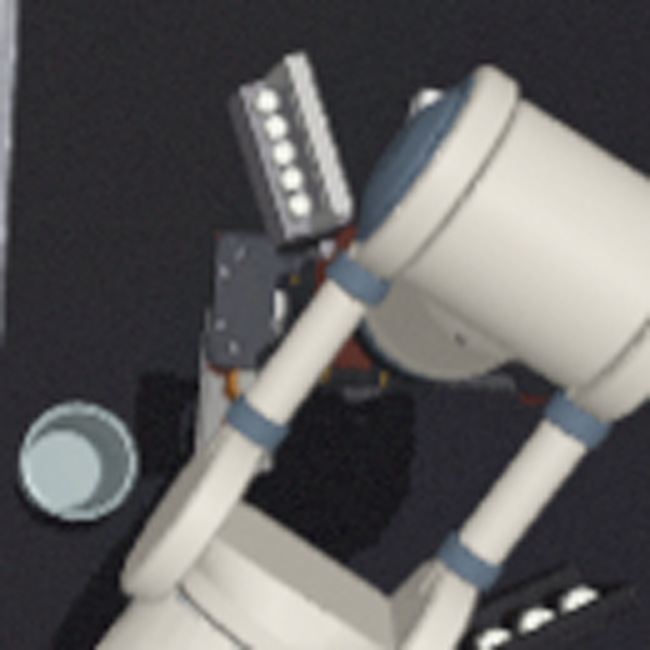

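Run:
```python
from h import *
go(439,-264.8,150,-np.pi/2-.11)
```

```text
shift cm [10.48, 0.04, -0.05] turn [-0.0, 0.0, 0.0]
```

Call:
{"op": "jog_arm", "data": {"commands": [[3,0,0,0,0,0,4],[7,0,0,0,0,0,4],[10.5,0,0,0,0,0,4],[10.5,0,0,0,0,0,4],[10.5,0,0,0,0,0,4],[10.5,0,0,0,0,0,4]]}}

```text
time_s: 22.92
position: [438.8, -264.5, 151.4]
ee_rot: [2.657, 1.57, -0.595]
force: [-0.1, 0.5, 0.4]
opening: 36.7
```

Run:
```python
from h import *
st(); S=grab_frame("scene"); crop(S,235,335,100,80,8,"g20.png"); go(439,-264.8,85,-np.pi/2-.11)
_,p,R=tcp()
for sg in (1,-1): print(((proj(S,p+sg*20*R[:,1])[0]-[185,295])*8).round(0))
```

```text
t 22.92 p [ 438.8 -264.5  151.4] yawj -1.681 tilt 0.06 F [-0.1  0.5  0.4] op 36.7 q [-0.61 -0.15  1.54  0.    1.76  1.07]
shift cm [6.78, -0.02, 0.07] turn [-0.0, -0.2, -0.1]
[295. 326.]
[400. 213.]
```

View pics/g20.png

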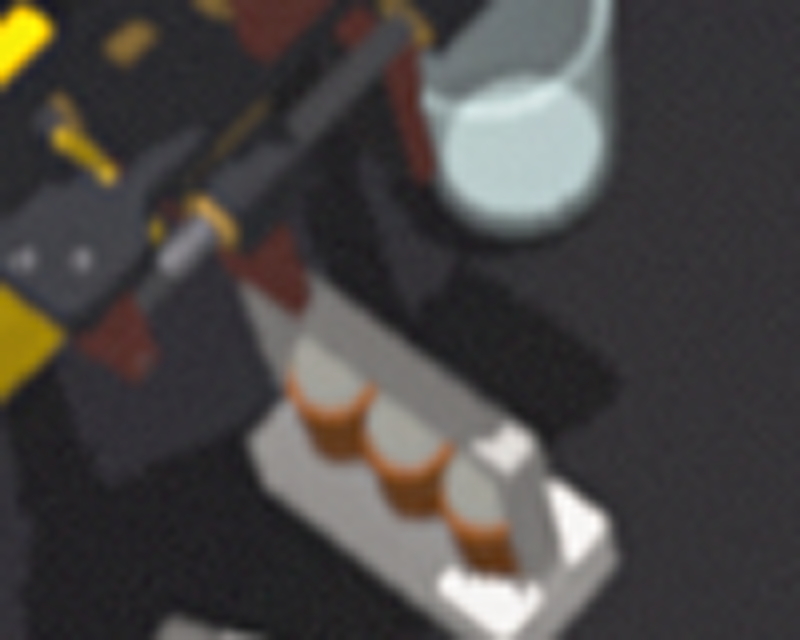

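Call:
{"op": "jog_arm", "data": {"commands": [[3,0,0,0,0,0,4],[5.5,0,0,0,0,0,4],[6.5,0,0,0,0,0,4],[6.7,0,0,0,0,0,4],[6.7,0,0,0,0,0,4],[6.7,0,0,0,0,0,2],[6.7,0,0,0,0,0,1.5],[6.7,0,0,0,0,0,0.8]]}}

```text
time_s: 23.63
position: [439.3, -264.9, 84.7]
ee_rot: [2.65, 1.568, -0.601]
force: [0.3, 0.1, -1.6]
opening: 23.4
```

Call:
{"op": "jog_arm", "data": {"commands": [[0,0,0,0,0,0,0],[0,0,0,0,0,0,0],[0,0,0,0,0,0,0],[0,0,0,0,0,0,0],[0,0,0,0,0,0,0]]}}

```text
time_s: 24.05
position: [438.5, -264.3, 82.9]
ee_rot: [-0.789, 1.571, 2.243]
force: [-0.5, 0.0, 0.0]
opening: 0.3
```

Run:
```python
from h import *
st(); S=grab_frame("scene"); crop(S,235,335,100,80,8,"g21.png")
```

```text
t 24.05 p [ 438.5 -264.3   82.9] yawj -1.681 tilt 0.01 F [-0.5  0.   0. ] op 0.3 q [-0.61 -0.14  1.65  0.    1.63  1.07]
```

View pics/g21.png

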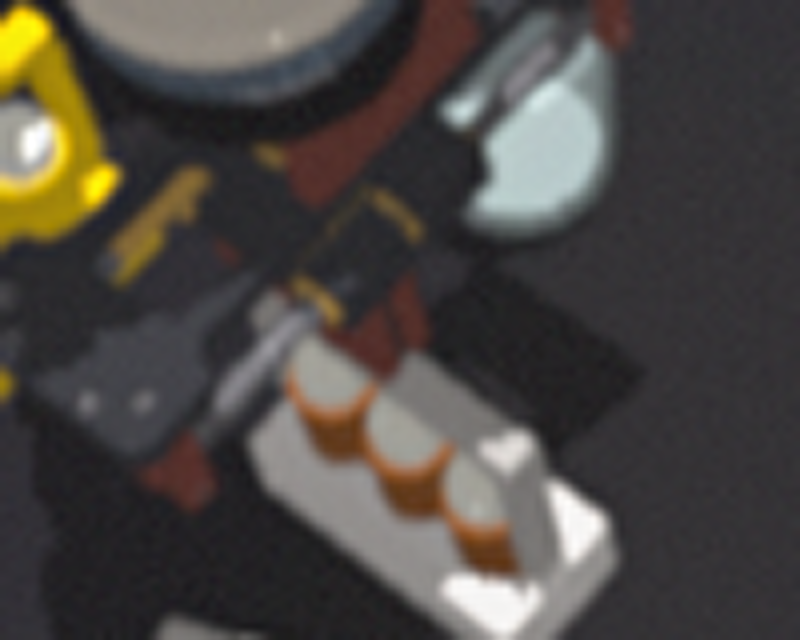

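Run:
```python
from h import *
S=grab_frame("scene");T=grab_frame("top")
# back end & front end of bar
print(tri([T,S],[(201/5+390,342/5+160),(185+520/8,295+438/8)]))
print(tri([T,S],[(190/5+390,508/5+160),(217.8,326)]))
for C in (S,T):
    M=np.array(C["world_to_cam"]);print(-M[:3,:3].T@M[:3,3])
# draw predicted rack wireframe
def wire(im,f,x,y,yaw,col,z0=0):
    c,s=np.cos(yaw),np.sin(yaw)
    def P(a,b,z): return proj(f,[x+c*a-s*b,y+s*a+c*b,z+z0])[0]
    def L(p,q): cv2.line(im,tuple(int(v*16*1) for v in p),tuple(int(v*16) for v in q),col,1,cv2.LINE_AA,4)
    for z,h in ((0,22),(110,6),(98,6)):
        q=[P(50,h,z),P(50,-h,z),P(-50,-h,z),P(-50,h,z)]
        for i in range(4): L(q[i],q[(i+1)%4])
for n,f in(("S",S),("T",T)):
    g=dict(f);im=cv2.resize(f["color"],None,fx=4,fy=4,interpolation=cv2.INTER_CUBIC)
    for k in("fx","fy","cx","cy"): g[k]=f[k]*4
    wire(im,g,439,-264.8,-.11,(0,255,0)); wire(im,g,585,-300.4,.241,(0,255,255)); wire(im,g,572,-396.3,-.251,(255,0,255)); wire(im,g,482.8,-344.5,.217,(255,255,0))
    c=im[4*300:4*480,4*160:4*340] if n=="S" else im[4*170:4*320,4*390:4*500]
    cv2.imwrite(f"pics/w{n}.png",c)
```

```text
(array([ 489.33909421, -269.22775381,  111.65971647]), [np.float64(1.13830228871333), np.float64(1.138302288713332)])
(array([ 391.95241025, -257.91573861,  106.00826665]), [np.float64(3.390697117859269), np.float64(3.3906971178593275)])
[ 831.97207704 -564.31888285 1035.19306539]
[ 293.24393196   57.92137773 1644.33532183]
```

View pics/wS.png

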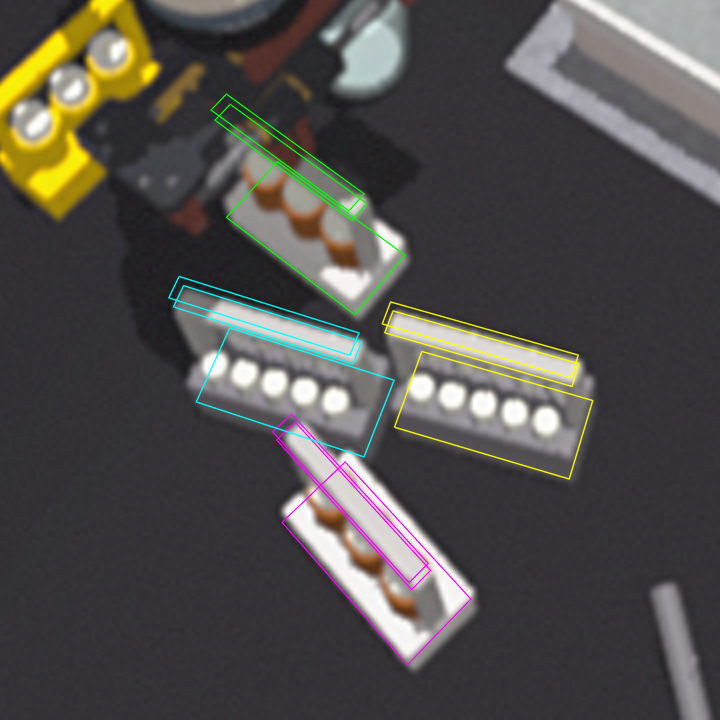

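View pics/wT.png

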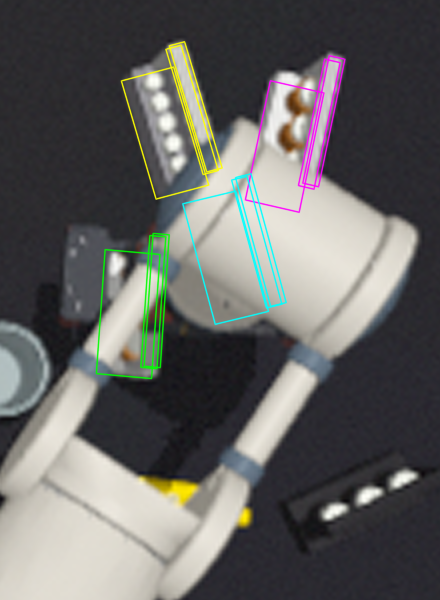

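Run:
```python
from h import *
S=grab_frame("scene")
_,p,R=tcp(); print(p)
for z in (0,6,19): print(z,((proj(S,p-R[:,0]*z)[0]-[185,295])*8).round(0))
for sg in(-1,1):print(((proj(S,p+R[:,2]*10*sg)[0]-[185,295])*8).round(0))
for y in (-264.8,-272,-280):
  for z in (110,90,70): print(y,z,[((proj(S,[439+50*np.cos(.11)*k,y-50*k*np.sin(.11),z])[0]-[185,295])*8).round(0).tolist() for k in (1,-1)])
```

```text
[ 438.51491729 -264.31002011   82.85936113]
0 [386. 384.]
6 [383. 374.]
19 [376. 353.]
[414. 404.]
[360. 364.]
-264.8 110 [[512.0, 444.0], [236.0, 243.0]]
-264.8 90 [[521.0, 476.0], [249.0, 277.0]]
-264.8 70 [[530.0, 507.0], [262.0, 310.0]]
-272 110 [[496.0, 466.0], [220.0, 264.0]]
-272 90 [[506.0, 498.0], [234.0, 297.0]]
-272 70 [[515.0, 528.0], [247.0, 330.0]]
-280 110 [[479.0, 491.0], [202.0, 287.0]]
-280 90 [[489.0, 522.0], [216.0, 320.0]]
-280 70 [[498.0, 553.0], [229.0, 353.0]]
```

Run:
```python
from h import *
S=grab_frame("scene"); crop(S,233,335,50,40,16,"g22.png")
```

```text
(no output)
```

View pics/g22.png

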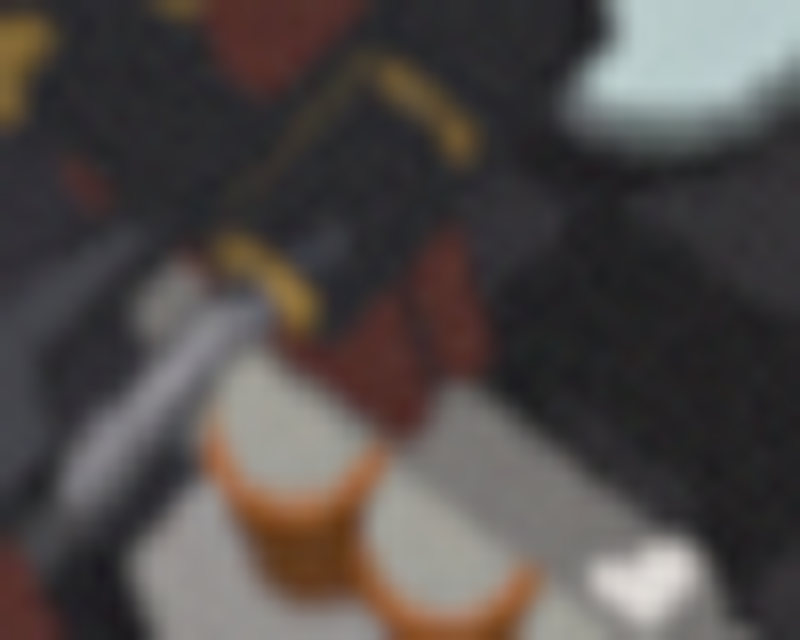

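Run:
```python
import cv2
im=cv2.imread("pics/scene0.png"); c=im[315:383,208:268]; cv2.imwrite("pics/c1.png",cv2.resize(c,None,fx=10,fy=8.8,interpolation=cv2.INTER_LANCZOS4))
c=im[315:385,205:275]; cv2.imwrite("pics/c1.png",cv2.resize(c,None,fx=8.5,fy=8.5,interpolation=cv2.INTER_CUBIC))
im=cv2.imread("pics/top0.png"); c=im[222:272,405:455]; cv2.imwrite("pics/c2.png",cv2.resize(c,None,fx=12,fy=12,interpolation=cv2.INTER_CUBIC))
```

```text
(no output)
```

View pics/c1.png

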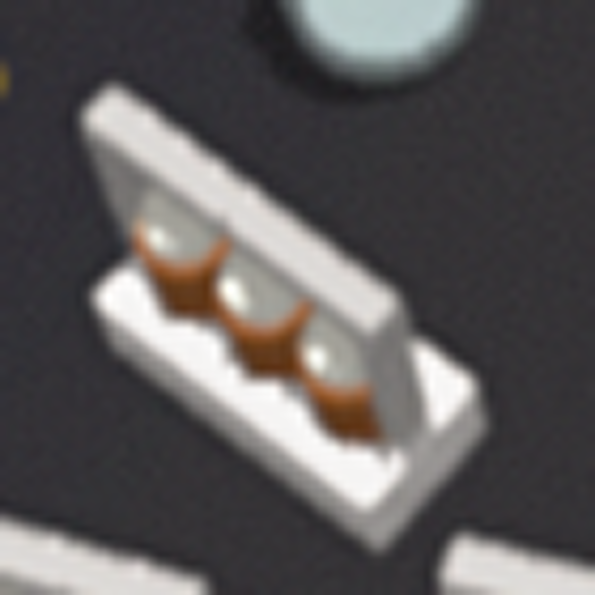

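View pics/c2.png

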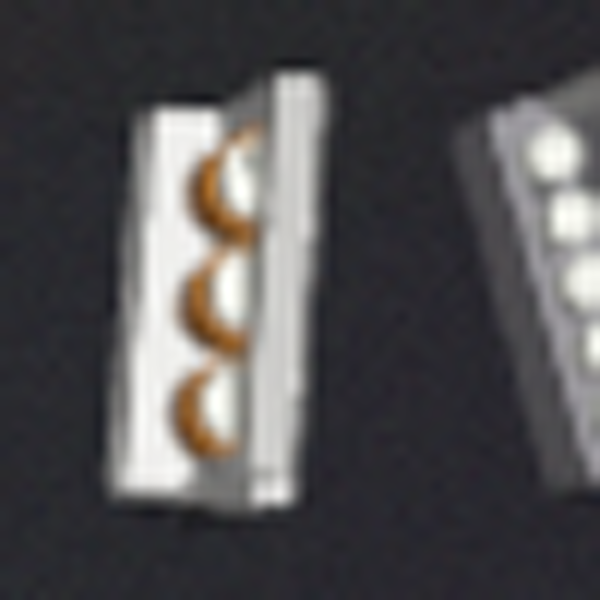

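Run:
```python
from h import *
S=grab_frame("scene")
for z in (75,85,95,105,110,115): print(z,unproj(S,[(229.3,339.4),(236.75,338.75)],z).round(1).tolist())
T=grab_frame("top"); im=T["color"]; cv2.imwrite("pics/g23t.png",cv2.resize(im[200:300,380:500],None,fx=6,fy=6,interpolation=cv2.INTER_CUBIC))
print(get_obs()["moment"],get_obs()["force"])
```

```text
75 [[422.4, -259.2, 75.0], [435.9, -249.7, 75.0]]
85 [[426.7, -262.4, 85.0], [440.0, -253.0, 85.0]]
95 [[430.9, -265.6, 95.0], [444.1, -256.3, 95.0]]
105 [[435.2, -268.8, 105.0], [448.3, -259.5, 105.0]]
110 [[437.3, -270.4, 110.0], [450.3, -261.2, 110.0]]
115 [[439.5, -271.9, 115.0], [452.4, -262.8, 115.0]]
[0.06046067 0.02784004 0.03413298] [0.70689695 0.05507497 0.1302324 ]
```

View pics/g23t.png

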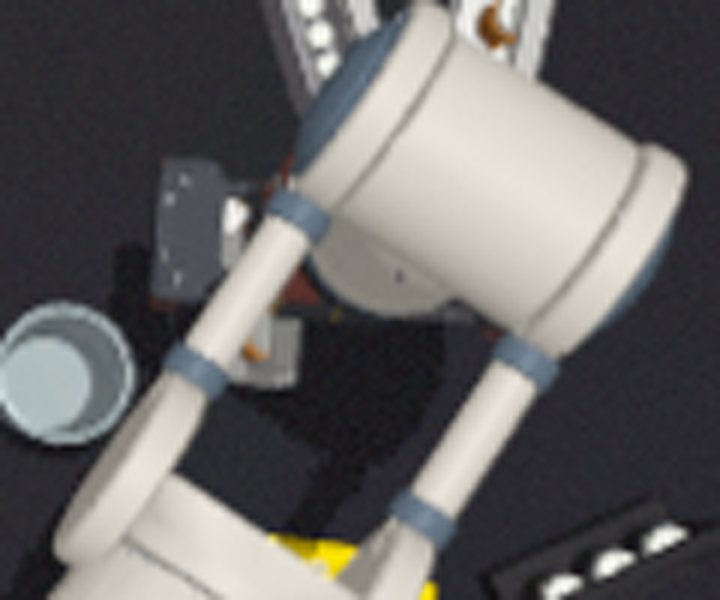

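Call:
{"op": "jog_arm", "data": {"commands": [[-4,0,0,0,0,0,4],[-4,0,0,0,0,0,4],[-4,0,0,0,0,0,4],[-4,0,0,0,0,0,4],[-4,0,0,0,0,0,4],[-4,0,0,0,0,0,4],[-4,0,0,0,0,0,4]]}}

```text
time_s: 24.98
position: [438.2, -264.1, 121.9]
ee_rot: [-0.505, 1.569, 2.527]
force: [0.2, 0.3, -0.0]
opening: 39.5
```

Run:
```python
from h import *
st(); S=grab_frame("scene"); crop(S,233,335,70,56,11,"g24.png")
_,p,R=tcp()
for sg in (-1,1):
  print([((proj(S,p+R[:,1]*sg*o+R[:,2]*10*k)[0]-[198,307])*11).round(0).tolist() for o in (20,33) for k in (-1,1)])
```

```text
t 24.98 p [ 438.2 -264.1  121.9] yawj -1.681 tilt 0.09 F [ 0.2  0.3 -0. ] op 39.5 q [-0.61 -0.15  1.59  0.    1.71  1.07]
[[465.0, 257.0], [389.0, 202.0], [510.0, 208.0], [434.0, 154.0]]
[[325.0, 410.0], [249.0, 354.0], [279.0, 462.0], [202.0, 404.0]]
```

View pics/g24.png

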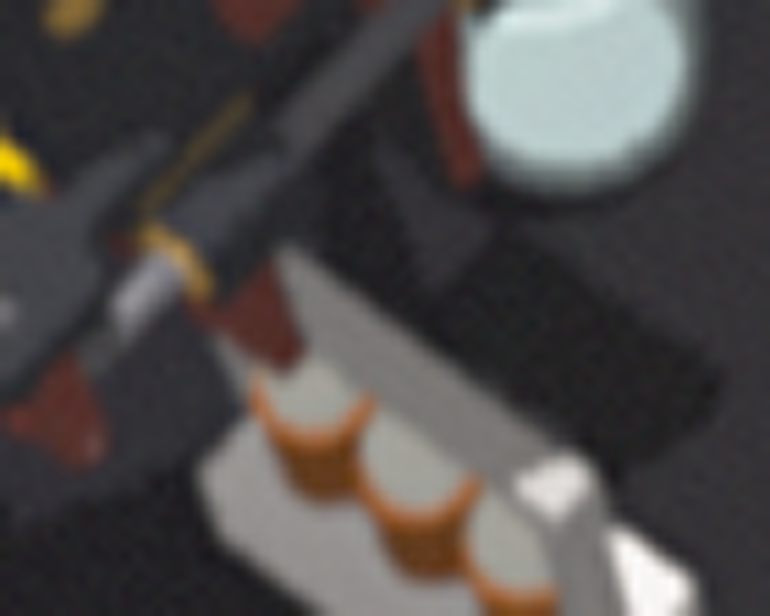

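Call:
{"op": "jog_arm", "data": {"commands": [[3,0,0,0,0,0,4],[4,0,0,0,0,0,4],[4.5,0,0,0,0,0,4],[5,0,0,0,0,0,4],[5.4,0,0,0,0,0,4],[5.7,0,0,0,0,0,4],[5.7,0,0,0,0,0,4]]}}

```text
time_s: 25.62
position: [438.6, -264.4, 65.9]
ee_rot: [0.142, 1.571, -3.11]
force: [-0.6, 0.0, -0.7]
opening: 40.5
```

Run:
```python
from h import *
st(); S=grab_frame("scene"); crop(S,233,335,70,56,11,"g25.png")
```

```text
t 25.62 p [ 438.6 -264.4   65.9] yawj -1.681 tilt 0.0 F [-0.6  0.  -0.7] op 40.5 q [-0.61 -0.14  1.67 -0.    1.6   1.07]
```

View pics/g25.png

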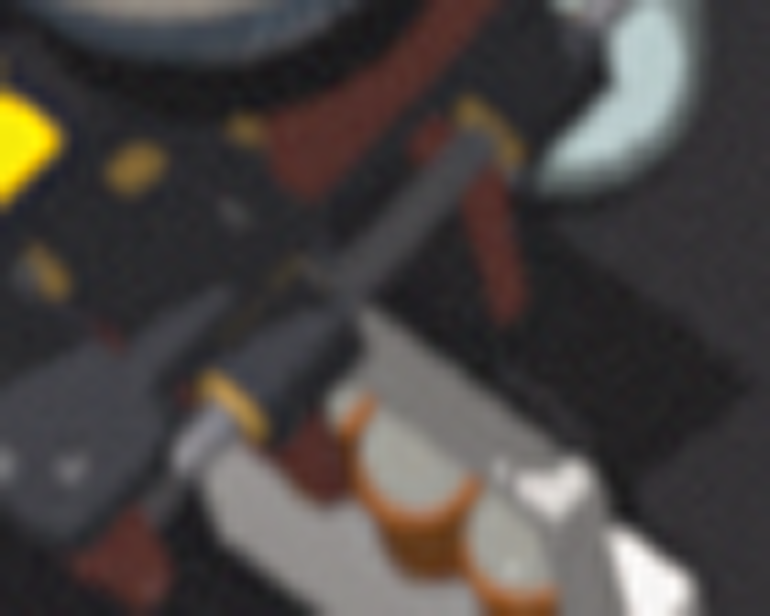

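Call:
{"op": "jog_arm", "data": {"commands": [[0,0,0,0,0,0,2],[0,0,0,0,0,0,2],[0,0,0,0,0,0,1.6],[0,0,0,0,0,0,1.4],[0,0,0,0,0,0,1],[0,0,0,0,0,0,0],[0,0,0,0,0,0,0],[0,0,0,0,0,0,0]]}}

```text
time_s: 26.33
position: [438.7, -264.4, 66.1]
ee_rot: [2.756, 1.57, -0.496]
force: [0.5, 0.3, 1.1]
opening: 12.0
```

Run:
```python
from h import *
st()
```

```text
t 26.33 p [ 438.7 -264.4   66.1] yawj -1.681 tilt 0.02 F [0.5 0.3 1.1] op 12.0 q [-0.61 -0.14  1.67  0.    1.6   1.07]
```

Call:
{"op": "jog_arm", "data": {"commands": [[-2,0,0,0,0,0,0],[-5,0,0,0,0,0,0],[-8,0,0,0,0,0,0],[-11,0,0,0,0,0,0],[-13,0,0,0,0,0,0],[-14,0,0,0,0,0,0],[-14,0,0,0,0,0,0]]}}

```text
time_s: 26.92
position: [439.2, -264.8, 208.0]
ee_rot: [2.633, 1.567, -0.619]
force: [0.3, -0.4, -3.2]
opening: 11.8
```

Run:
```python
from h import *
st();go(*fj(0,-71),206,-np.pi/2+YM)
```

```text
t 26.92 p [ 439.2 -264.8  208. ] yawj -1.681 tilt 0.2 F [ 0.3 -0.4 -3.2] op 11.8 q [-0.61 -0.14  1.43 -0.    1.85  1.07]
shift cm [0.2, -29.06, -14.78] turn [-1.6, -0.2, -0.1]
```

Call:
{"op": "jog_arm", "data": {"commands": [[0,-3,-1.5,-1.6,0,0,0],[0,-6.5,-3.3,-1.6,0,0,0],[0,-10.2,-5.2,-1.6,0,0,0],[0,-13.8,-7,-1.6,0,0,0],[0,-17.5,-8.9,-1.6,0,0,0],[0,-21,-10.7,-1.6,0,0,0],[0,-24.5,-12.5,-1.6,0,0,0],[0,-27,-13.7,-1.6,0,0,0]]}}

```text
time_s: 27.58
position: [604.8, -7.7, 202.2]
ee_rot: [-0.189, 1.566, 2.873]
force: [-0.2, -0.2, -2.2]
opening: 11.6
```

Call:
{"op": "jog_arm", "data": {"commands": [[0,-1.4,-0.7,0,0,0,0],[0,-2.06,-1.05,0,0,0,0],[0,-2.06,-1.05,0,0,0,0],[0,-2.06,-1.05,0,0,0,0]]}}

```text
time_s: 27.92
position: [616.0, 7.5, 205.1]
ee_rot: [0.517, 1.569, -2.708]
force: [-0.3, -0.1, -2.6]
opening: 11.6
```

Run:
```python
from h import *
st();go(*fj(0,-71),156,-np.pi/2+YM)
S=grab_frame("scene"); cv2.imwrite("pics/s26.png",S["color"][80:420,150:550])
```

```text
t 27.92 p [616.    7.5 205.1] yawj -1.654 tilt 0.11 F [-0.3 -0.1 -2.6] op 11.6 q [-0.04  0.14  1.15 -0.    1.85  1.61]
shift cm [4.91, -0.05, -0.22] turn [-0.0, 0.1, -0.1]
```

View pics/s26.png

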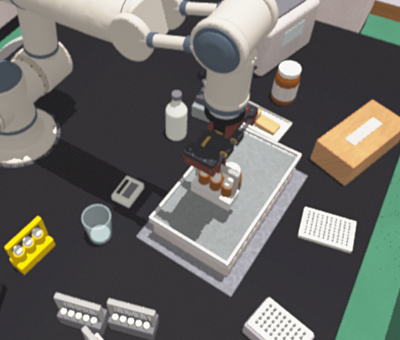

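Rack hangs above its place right of the jar. Lower it.

Call:
{"op": "jog_arm", "data": {"commands": [[2,0,-0.2,0,0,0,0],[3.5,0,-0.2,0,0,0,0],[4.4,0,-0.2,0,0,0,0],[4.8,0,-0.2,0,0,0,0],[5.0,0,-0.2,0,0,0,0],[5.1,0,-0.2,0,0,0,0],[5.1,0,-0.2,0,0,0,0]]}}

```text
time_s: 28.55
position: [618.8, 8.1, 155.9]
ee_rot: [-3.118, 1.569, -0.06]
force: [-0.7, 0.1, -2.9]
opening: 11.6
```

Run:
```python
from h import *
st();go(*fj(0,-71),152,-np.pi/2+YM)
S=grab_frame("scene"); crop(S,375,270,100,80,8,"g27.png")
```

```text
t 28.55 p [618.8   8.1 155.9] yawj -1.653 tilt 0.08 F [-0.7  0.1 -2.9] op 11.6 q [-0.04  0.14  1.24 -0.    1.76  1.61]
shift cm [0.39, 0.04, 0.06] turn [0.0, -0.1, 0.0]
```

View pics/g27.png

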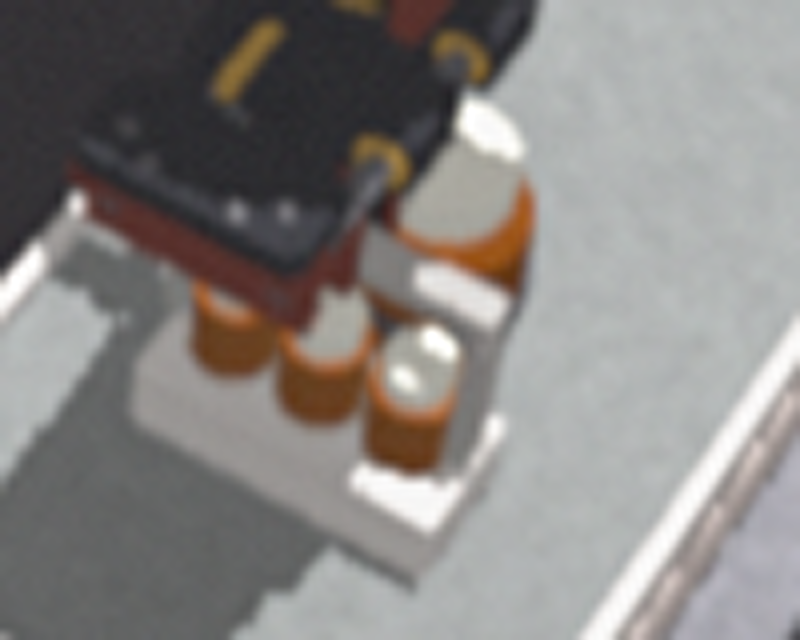

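Call:
{"op": "jog_arm", "data": {"commands": [[0.1,0,0,0,0,0,0],[0.2,0,0,0,0,0,0],[0.3,0,0,0,0,0,0],[0.3,0,0,0,0,0,0]]}}

```text
time_s: 28.93
position: [618.6, 8.5, 152.2]
ee_rot: [2.97, 1.57, -0.254]
force: [-0.0, 0.3, -2.1]
opening: 11.6
```

Run:
```python
from h import *
st()
```

```text
t 28.93 p [618.6   8.5 152.2] yawj -1.653 tilt 0.02 F [-0.   0.3 -2.1] op 11.6 q [-0.04  0.14  1.25 -0.    1.76  1.61]
```

Call:
{"op": "jog_arm", "data": {"commands": [[0.1,0,0,0,0,0,0],[0.15,0,0,0,0,0,0],[0.15,0,0,0,0,0,0]]}}

```text
time_s: 29.18
position: [618.7, 8.3, 152.0]
ee_rot: [3.055, 1.569, -0.169]
force: [-3.3, 0.6, 5.6]
opening: 11.6
```

Run:
```python
from h import *
st()
```

```text
t 29.18 p [618.7   8.3 152. ] yawj -1.653 tilt 0.09 F [-3.3  0.6  5.6] op 11.6 q [-0.04  0.14  1.25 -0.    1.75  1.61]
```

Call:
{"op": "jog_arm", "data": {"commands": [[-0.1,0,0,0,0,0,2],[-0.1,0,0,0,0,0,3],[-0.1,0,0,0,0,0,3],[-0.1,0,0,0,0,0,3],[-2,0,0,0,0,0,3],[-5,0,0,0,0,0,3],[-8.5,0,0,0,0,0,3],[-12,0,0,0,0,0,3]]}}

```text
time_s: 29.85
position: [618.1, 8.6, 270.7]
ee_rot: [-0.006, 1.569, 3.054]
force: [0.7, -0.3, -0.6]
opening: 29.7
```

```bash
cat >> h.py <<'E'
def wire(im,f,x,y,yaw,col,z0=0):
    c,s=np.cos(yaw),np.sin(yaw)
    def P(a,b,z): return proj(f,[x+c*a-s*b,y+s*a+c*b,z+z0])[0]
    def L(p,q): cv2.line(im,tuple(int(v*16) for v in p),tuple(int(v*16) for v in q),col,1,cv2.LINE_AA,4)
    for z,h in ((0,22),(110,6)):
        q=[P(50,h,z),P(50,-h,z),P(-50,-h,z),P(-50,h,z)]
        for i in range(4): L(q[i],q[(i+1)%4])
def zoom(f,box,s,name,racks=()):
    g=dict(f);im=cv2.resize(f["color"],None,fx=s,fy=s,interpolation=cv2.INTER_CUBIC)
    for k in("fx","fy","cx","cy"): g[k]=f[k]*s
    for x,y,yaw,col,z0 in racks: wire(im,g,x,y,yaw,col,z0)
    x0,y0,x1,y1=box; cv2.imwrite("pics/"+name,im[s*y0:s*y1,s*x0:s*x1])
E
python3 - <<'E'
from h import *
st();S=grab_frame("scene");T=grab_frame("top")
x,y=fj(0,-71)
zoom(S,(290,190,490,350),4,"p1s.png",[(618.7,8.3,YM,(0,255,0),86)])
zoom(T,(240,140,390,250),5,"p1t.png",[(618.7,8.3,YM,(0,255,0),86)])
zoom(T,(400,170,500,310),4,"r1t.png"); go(572,-396.3,150,-np.pi/2-.251)
E
```

```text
t 29.85 p [618.1   8.6 270.7] yawj -1.653 tilt 0.11 F [ 0.7 -0.3 -0.6] op 29.7 q [-0.04  0.18  0.99  0.    1.97  1.61]
shift cm [12.78, 40.74, 1.63] turn [9.7, -0.7, 0.1]
```

View pics/p1s.png

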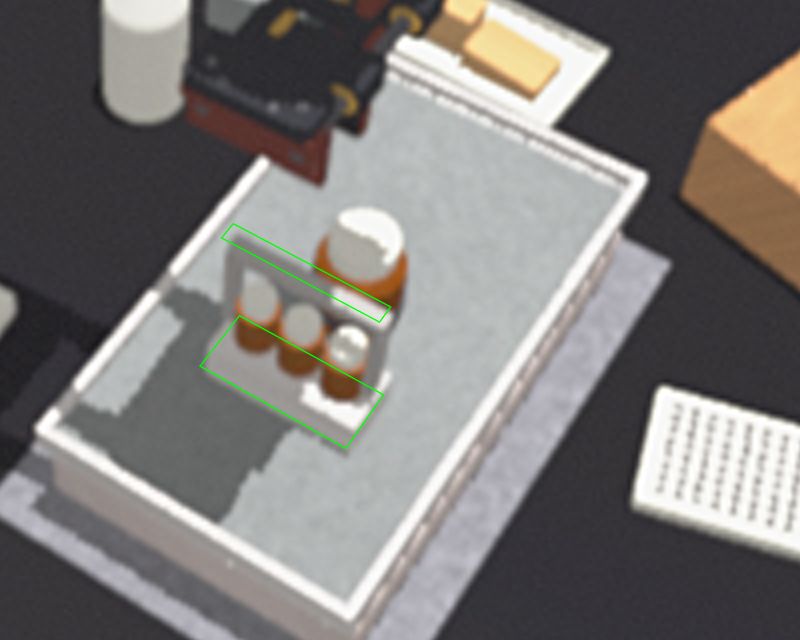

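View pics/r1t.png

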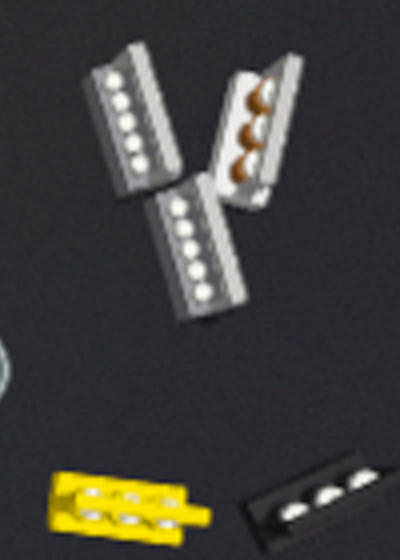

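Run:
```python
from h import *
T=grab_frame("top")
for n,a,b in [("tubes1",(220.5,104.5),(267.5,262.5)),("tubes2",(303,267),(348,432)),("vials1",(421,120),(387.5,282))]:
  for z in (110,102):
    q=unproj(T,np.array([a,b])/5+np.array([390,160]),z); d=q[0]-q[1]; print(n,q.mean(0).round(1),"yaw",np.arctan2(d[1],d[0]).round(3))
q=unproj(T,np.array([a,b])/5+np.array([390,160]),102).mean(0)
go(q[0],q[1],270,-np.pi/2-.251)
```

```text
tubes1 [ 584.7 -300.4  110. ] yaw 0.241
tubes1 [ 586.2 -302.2  102. ] yaw 0.241
tubes2 [ 482.8 -344.5  110. ] yaw 0.217
tubes2 [ 483.8 -346.6  102. ] yaw 0.217
vials1 [ 572.  -396.3  110. ] yaw -0.251
vials1 [ 573.4 -398.7  102. ] yaw -0.251
shift cm [0.44, 40.96, 1.28] turn [9.7, -0.4, 0.1]
```

Call:
{"op": "jog_arm", "data": {"commands": [[0,4,0.1,2,0,0,3.5],[0,8,0.2,4,0,0,4],[0,12,0.4,6,0,0,4],[0,16,0.5,8,0,0,4],[0,20,0.6,9.7,0,0,4],[0,24,0.8,9.7,0,0,4],[0,28,0.9,9.7,0,0,4],[0,32,1.0,9.7,0,0,4]]}}

```text
time_s: 30.67
position: [581.5, -311.3, 268.3]
ee_rot: [-0.341, 1.568, 2.549]
force: [0.8, 0.2, -0.2]
opening: 40.6
```

Run:
```python
from h import *
st();go(573.2,-398,130,-np.pi/2-.251)
```

```text
t 30.67 p [ 581.5 -311.3  268.3] yawj -1.822 tilt 0.15 F [ 0.8  0.2 -0.2] op 40.6 q [-0.54  0.3   0.86  0.    1.99  1.28]
shift cm [13.81, 8.61, -1.38] turn [-0.0, 0.1, 0.1]
```

Call:
{"op": "jog_arm", "data": {"commands": [[0,4,-0.7,0,0,0,4],[0,8.6,-1.38,0,0,0,4],[0,8.6,-1.38,0,0,0,4],[4,8.6,-1.38,0,0,0,4],[8,8.6,-1.38,0,0,0,4],[12,8.6,-1.38,0,0,0,4],[12.5,8.6,-1.38,0,0,0,4],[12.5,8.6,-1.38,0,0,0,4]]}}

```text
time_s: 31.33
position: [572.2, -394.4, 139.4]
ee_rot: [-0.409, 1.56, 2.481]
force: [0.0, -0.2, 1.0]
opening: 39.6
```

Run:
```python
from h import *
st();go(573.2,-398,66,-np.pi/2-.251); S=grab_frame("scene"); zoom(S,(205,370,305,470),7,"g28.png")
```

```text
t 31.33 p [ 572.2 -394.4  139.4] yawj -1.822 tilt 0.61 F [ 0.  -0.2  1. ] op 39.6 q [-0.65  0.36  1.01  0.    1.78  1.17]
shift cm [7.33, 0.35, -0.26] turn [-0.0, 0.6, 0.2]
```

View pics/g28.png

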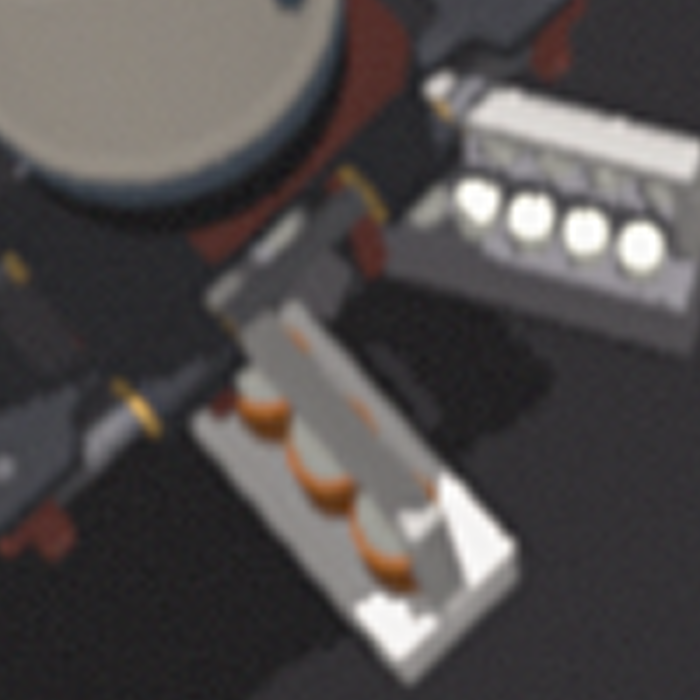

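Call:
{"op": "jog_arm", "data": {"commands": [[2,0,0,0,0,0,4],[4,0,0,0,0,0,4],[5.5,0,0,0,0,0,4],[6.5,0,0,0,0,0,4],[7,0,0,0,0,0,4],[7.2,0,0,0,0,0,4],[7.2,0,0,0,0,0,4]]}}

```text
time_s: 31.97
position: [575.0, -396.8, 75.3]
ee_rot: [2.761, 1.568, -0.632]
force: [0.1, 0.1, 0.8]
opening: 40.1
```

Run:
```python
from h import *
st();go(573.2,-398,66,-np.pi/2-.251); S=grab_frame("scene"); zoom(S,(205,370,305,470),7,"g29.png")
```

```text
t 31.97 p [ 575.  -396.8   75.3] yawj -1.822 tilt 0.14 F [0.1 0.1 0.8] op 40.1 q [-0.65  0.36  1.12  0.    1.65  1.17]
shift cm [0.93, 0.16, 0.15] turn [-0.0, -0.1, -0.1]
```

View pics/g29.png

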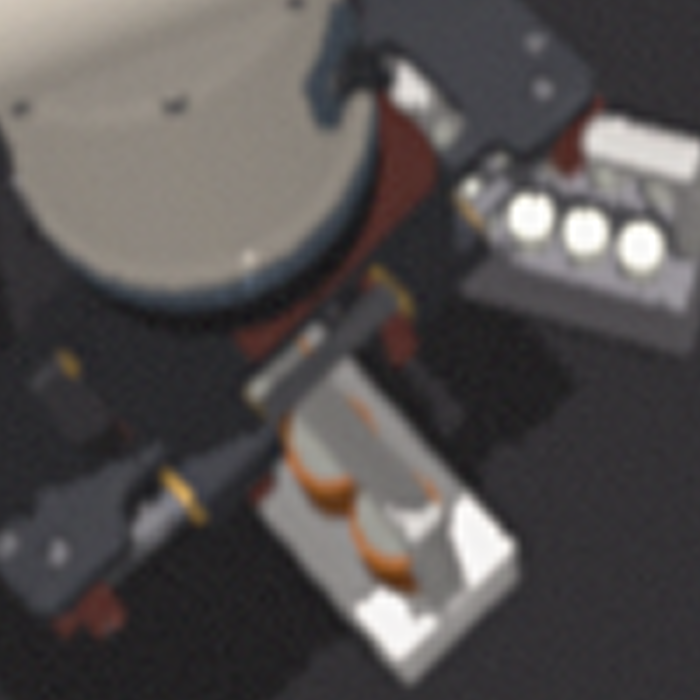

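Call:
{"op": "jog_arm", "data": {"commands": [[0.5,0.1,0.1,0,0,0,4],[0.8,0.1,0.1,0,0,0,3],[0.8,0.1,0.1,0,0,0,2],[0.8,0.1,0.1,0,0,0,1.6],[0.8,0.1,0.1,0,0,0,1],[0.8,0.1,0.1,0,0,0,0],[0.8,0.1,0.1,0,0,0,0],[0.8,0.1,0.1,0,0,0,0]]}}

```text
time_s: 32.68
position: [573.1, -397.0, 65.5]
ee_rot: [-0.529, 1.571, 2.361]
force: [-0.7, 0.1, 0.4]
opening: 11.6
```

Run:
```python
from h import *
st()
```

```text
t 32.68 p [ 573.1 -397.    65.5] yawj -1.822 tilt 0.0 F [-0.7  0.1  0.4] op 11.6 q [-0.65  0.36  1.14  0.    1.64  1.17]
```

Call:
{"op": "jog_arm", "data": {"commands": [[-2,0,0,0,0,0,0],[-5,0,0,0,0,0,0],[-8,0,0,0,0,0,0],[-11,0,0,0,0,0,0],[-13,0,0,0,0,0,0],[-14,0,0,0,0,0,0],[-14,0,0,0,0,0,0]]}}

```text
time_s: 33.27
position: [573.7, -397.6, 208.3]
ee_rot: [2.735, 1.566, -0.658]
force: [0.9, 0.1, -3.1]
opening: 11.5
```

Run:
```python
from h import *
st();go(*fj(0,-135),206,-np.pi/2+YM)
```

```text
t 33.27 p [ 573.7 -397.6  208.3] yawj -1.822 tilt 0.26 F [ 0.9  0.1 -3.1] op 11.5 q [-0.65  0.37  0.88 -0.    1.89  1.17]
shift cm [0.15, -34.06, 4.72] turn [-9.7, -0.2, -0.1]
```

Call:
{"op": "jog_arm", "data": {"commands": [[0,-3,0.4,-1,0,0,0],[0,-7,1,-3,0,0,0],[0,-11,1.5,-5,0,0,0],[0,-15,2.1,-7,0,0,0],[0,-19,2.6,-8.5,0,0,0],[0,-23,3.2,-9.7,0,0,0],[0,-27,3.7,-9.7,0,0,0],[0,-30,4.2,-9.7,0,0,0]]}}

```text
time_s: 33.93
position: [606.3, -92.6, 202.3]
ee_rot: [-0.349, 1.566, 2.712]
force: [-0.3, -0.4, -2.2]
opening: 11.8
```

Run:
```python
from h import *
st();go(*fj(0,-135),206,-np.pi/2+YM)
```

```text
t 33.93 p [606.3 -92.6 202.3] yawj -1.651 tilt 0.25 F [-0.3 -0.4 -2.2] op 11.8 q [-0.21  0.14  1.16  0.    1.85  1.44]
shift cm [-0.37, -3.7, -0.35] turn [0.1, 0.2, 0.1]
```

Call:
{"op": "jog_arm", "data": {"commands": [[0,-2,-0.15,0,0,0,0],[0,-3.6,-0.25,0,0,0,0],[0,-3.6,-0.25,0,0,0,0],[2,-3.6,-0.25,0,0,0,0],[3.5,-3.6,-0.25,0,0,0,0],[4.3,-3.6,-0.25,0,0,0,0],[4.3,-3.6,-0.25,0,0,0,0],[4.3,-3.6,-0.25,0,0,0,0]]}}

```text
time_s: 34.6
position: [611.8, -60.9, 161.0]
ee_rot: [-0.024, 1.568, 3.035]
force: [0.7, -0.6, -2.2]
opening: 11.7
```

Run:
```python
from h import *
st();go(*fj(0,-135),151.5,-np.pi/2+YM)
S=grab_frame("scene"); crop(S,365,280,100,80,8,"g30.png")
```

```text
t 34.6 p [611.8 -60.9 161. ] yawj -1.654 tilt 0.15 F [ 0.7 -0.6 -2.2] op 11.7 q [-0.15  0.13  1.24 -0.    1.77  1.5 ]
shift cm [0.95, -0.49, -0.06] turn [0.0, 0.2, 0.0]
```

View pics/g30.png

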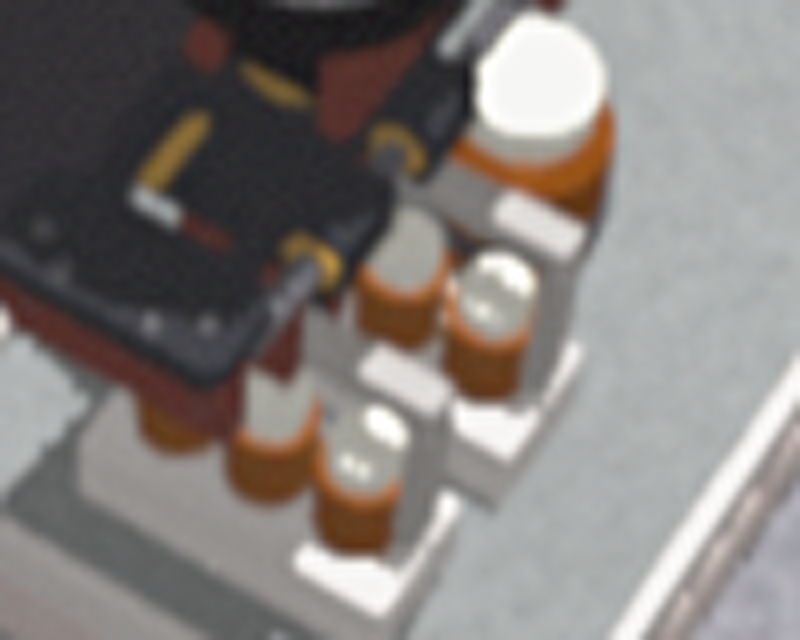

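Call:
{"op": "jog_arm", "data": {"commands": [[0.3,-0.2,0,0,0,0,0],[0.6,-0.2,0,0,0,0,0],[0.8,-0.2,0,0,0,0,0],[0.9,-0.2,0,0,0,0,0],[0.9,-0.2,0,0,0,0,0],[0.9,-0.2,0,0,0,0,0]]}}

```text
time_s: 35.15
position: [612.6, -58.4, 153.5]
ee_rot: [1.961, 1.571, -1.263]
force: [0.7, 0.3, -4.1]
opening: 11.6
```

Run:
```python
from h import *
st()
```

```text
t 35.15 p [612.6 -58.4 153.5] yawj -1.653 tilt 0.0 F [ 0.7  0.3 -4.1] op 11.6 q [-0.15  0.13  1.26 -0.    1.76  1.5 ]
```

Call:
{"op": "jog_arm", "data": {"commands": [[0.1,0,0,0,0,0,0],[0.2,0,0,0,0,0,0],[0.25,0,0,0,0,0,0],[0.25,0,0,0,0,0,0]]}}

```text
time_s: 35.48
position: [612.8, -58.5, 151.2]
ee_rot: [3.098, 1.57, -0.126]
force: [0.7, -1.0, -2.1]
opening: 11.8
```

Run:
```python
from h import *
st()
```

```text
t 35.48 p [612.8 -58.5 151.2] yawj -1.653 tilt 0.03 F [ 0.7 -1.  -2.1] op 11.8 q [-0.15  0.13  1.26  0.    1.75  1.5 ]
```

Call:
{"op": "jog_arm", "data": {"commands": [[0.08,0,0,0,0,0,0],[0.1,0,0,0,0,0,0],[0.05,0,0,0,0,0,2],[0.05,0,0,0,0,0,3],[0.05,0,0,0,0,0,3],[0,0,0,0,0,0,3],[-2,0,0,0,0,0,3],[-5,0,0,0,0,0,3]]}}

```text
time_s: 36.15
position: [611.0, -58.1, 197.2]
ee_rot: [-0.075, 1.563, 2.984]
force: [0.7, -0.3, 0.0]
opening: 30.3
```

Call:
{"op": "jog_arm", "data": {"commands": [[-3,0,0,0,0,0,4],[-6,0,0,0,0,0,4],[-7,0,0,0,0,0,4],[-7,0,0,0,0,0,4]]}}

```text
time_s: 36.48
position: [613.6, -58.5, 275.5]
ee_rot: [3.08, 1.564, -0.144]
force: [0.1, -0.4, -1.2]
opening: 40.2
```

Run:
```python
from h import *
st();S=grab_frame("scene");T=grab_frame("top")
zoom(S,(290,190,490,350),4,"p2s.png",[(618.7,8.3,YM,(0,255,0),86),(612.8,-58.5,YM,(0,255,255),86)])
zoom(T,(400,170,500,310),5,"r2t.png"); zoom(S,(180,360,340,470),5,"r2s.png")
go(586,-302,270,-np.pi/2+.241);go(484,-346,270,-np.pi/2+.217)
```

```text
t 36.48 p [613.6 -58.5 275.5] yawj -1.653 tilt 0.4 F [ 0.1 -0.4 -1.2] op 40.2 q [-0.15  0.17  1.    0.    1.97  1.5 ]
shift cm [0.05, 24.5, 0.67] turn [-18.5, -0.0, 0.0]
shift cm [0.05, 29.72, 10.47] turn [-17.1, -0.0, 0.0]
```

View pics/p2s.png

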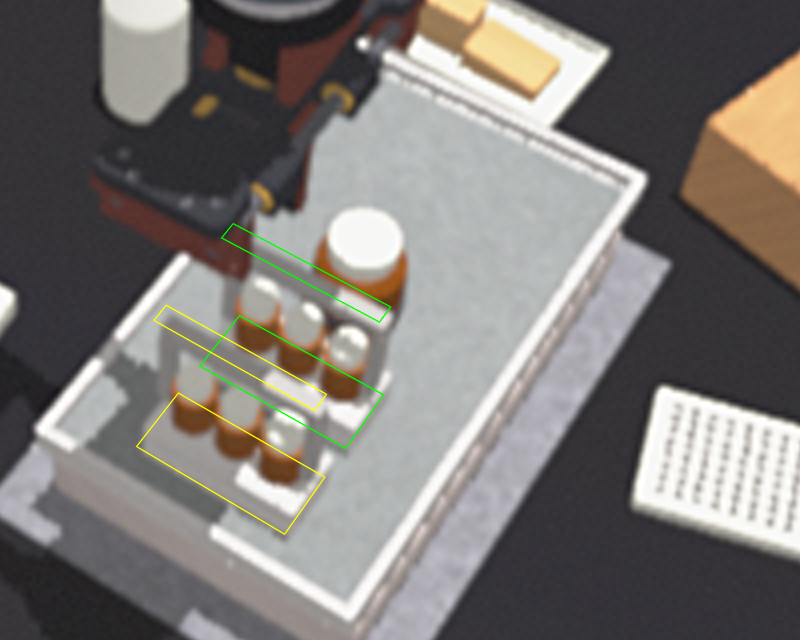

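View pics/r2t.png

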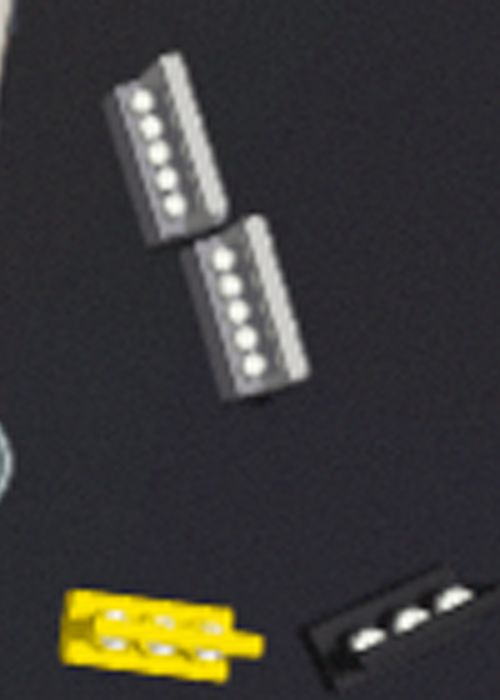

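Call:
{"op": "jog_arm", "data": {"commands": [[0,4,0.1,-3,0,0,4],[0,8,0.2,-6,0,0,4],[0,12,0.3,-10,0,0,4],[0,16,0.4,-14,0,0,4],[0,20,0.5,-18,0,0,4],[0,23,0.67,-18.5,0,0,4],[0,24.5,0.67,-18.5,0,0,4],[0,24.5,0.67,-18.5,0,0,4]]}}

```text
time_s: 37.25
position: [584.6, -304.9, 267.6]
ee_rot: [-0.646, 1.566, 2.731]
force: [-0.2, 0.1, -0.1]
opening: 39.8
```

Call:
{"op": "jog_arm", "data": {"commands": [[4,0,0,0,0,0,4],[8,0,0,0,0,0,4],[12,0,0,0,0,0,4],[13,0,0,0,0,0,4],[13,0,0,0,0,0,4]]}}

```text
time_s: 37.67
position: [584.1, -299.0, 135.3]
ee_rot: [-0.823, 1.561, 2.561]
force: [0.3, 0.4, 0.5]
opening: 40.2
```

Run:
```python
from h import *
st();go(586,-302,66,-np.pi/2+.241); S=grab_frame("scene"); zoom(S,(235,350,325,430),8,"g31.png")
```

```text
t 37.67 p [ 584.1 -299.   135.3] yawj -1.329 tilt 0.57 F [0.3 0.4 0.5] op 40.2 q [-0.53  0.25  1.15  0.    1.75  0.8 ]
shift cm [6.93, 0.39, -0.16] turn [0.1, 0.4, 0.4]
```

View pics/g31.png

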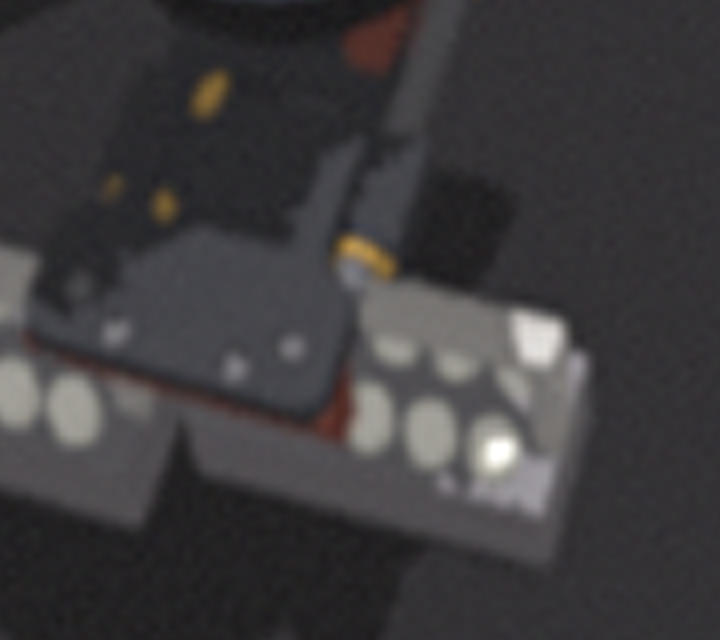

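Call:
{"op": "jog_arm", "data": {"commands": [[2,0.1,0,0,0,0,4],[4,0.1,0,0,0,0,4],[5.5,0.1,0,0,0,0,4],[6.5,0.1,0,0,0,0,4],[7,0.1,0,0,0,0,4],[7.2,0.1,0,0,0,0,4],[7.2,0.1,0,0,0,0,4]]}}

```text
time_s: 38.3
position: [586.9, -303.2, 70.5]
ee_rot: [2.4, 1.569, -0.501]
force: [1.1, -0.1, 0.7]
opening: 39.9
```

Run:
```python
from h import *
st();go(586,-302,66,-np.pi/2+.241); S=grab_frame("scene"); zoom(S,(235,350,325,430),8,"g32.png")
```

```text
t 38.3 p [ 586.9 -303.2   70.5] yawj -1.33 tilt 0.12 F [ 1.1 -0.1  0.7] op 39.9 q [-0.53  0.26  1.25  0.    1.63  0.8 ]
shift cm [0.45, -0.14, 0.06] turn [-0.0, -0.1, -0.1]
```

View pics/g32.png

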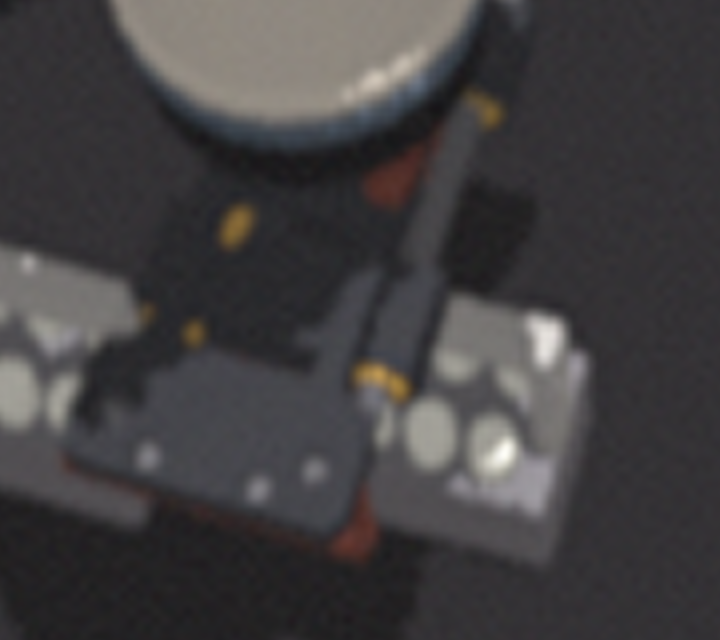

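Call:
{"op": "jog_arm", "data": {"commands": [[0.3,0,0,0,0,0,4],[0.4,0,0,0,0,0,3],[0.4,0,0,0,0,0,2],[0.4,0,0,0,0,0,1.6],[0.4,0,0,0,0,0,1],[0.4,0,0,0,0,0,0],[0.4,0,0,0,0,0,0],[0.4,0,0,0,0,0,0]]}}

```text
time_s: 39.02
position: [586.1, -303.0, 64.9]
ee_rot: [-2.922, 1.571, 0.46]
force: [-0.3, 0.6, -0.0]
opening: 11.6
```

Run:
```python
from h import *
st()
```

```text
t 39.02 p [ 586.1 -303.    64.9] yawj -1.33 tilt 0.0 F [-0.3  0.6 -0. ] op 11.6 q [-0.53  0.26  1.26  0.    1.62  0.8 ]
```

Call:
{"op": "jog_arm", "data": {"commands": [[-2,0,0,0,0,0,0],[-5,0,0,0,0,0,0],[-9,0,0,0,0,0,0],[-13,0,0,0,0,0,0],[-17,0,0,0,0,0,0],[-20,0,0,0,0,0,0],[-22,0,0,0,0,0,0],[-22.5,0,0,0,0,0,0]]}}

```text
time_s: 39.68
position: [586.6, -303.4, 294.7]
ee_rot: [2.365, 1.564, -0.536]
force: [0.5, -1.1, -2.4]
opening: 11.8
```

Run:
```python
from h import *
st();go(*fj(0,135),287,-np.pi/2+YM)
```

```text
t 39.68 p [ 586.6 -303.4  294.7] yawj -1.33 tilt 0.38 F [ 0.5 -1.1 -2.4] op 11.8 q [-0.53  0.31  0.79 -0.    2.03  0.8 ]
shift cm [0.63, -49.0, -17.02] turn [18.5, -0.3, -0.2]
```

Call:
{"op": "jog_arm", "data": {"commands": [[0,-3,-1,2,0,0,0],[0,-7,-2.4,5,0,0,0],[0,-11,-3.8,8,0,0,0],[0,-15,-5.2,11,0,0,0],[0,-18.5,-6.4,14,0,0,0],[0,-22,-7.6,17,0,0,0],[0,-25.5,-8.9,18.5,0,0,0],[0,-29,-10.1,18.5,0,0,0]]}}

```text
time_s: 40.35
position: [614.6, 4.6, 287.3]
ee_rot: [0.052, 1.567, 3.11]
force: [0.8, -0.6, -3.5]
opening: 11.5
```

Run:
```python
from h import *
st();go(*fj(0,135),287,-np.pi/2+YM)
```

```text
t 40.35 p [614.6   4.6 287.3] yawj -1.655 tilt 0.2 F [ 0.8 -0.6 -3.5] op 11.5 q [-0.05  0.18  0.96 -0.    2.01  1.61]
shift cm [0.03, -20.94, -0.31] turn [-0.0, 0.2, -0.0]
```

Call:
{"op": "jog_arm", "data": {"commands": [[0,-4,0,0,0,0,0],[0,-8,-0.1,0,0,0,0],[0,-12,-0.2,0,0,0,0],[0,-16,-0.2,0,0,0,0],[0,-19,-0.3,0,0,0,0],[0,-20.5,-0.3,0,0,0,0],[0,-20.5,-0.3,0,0,0,0],[0,-20.5,-0.3,0,0,0,0]]}}

```text
time_s: 41.02
position: [634.6, 207.1, 287.6]
ee_rot: [0.516, 1.567, -2.707]
force: [-0.3, -0.4, -3.9]
opening: 11.5
```

Call:
{"op": "jog_arm", "data": {"commands": [[3,0,0,0,0,0,0],[6.5,0,0,0,0,0,0],[9.5,0,0,0,0,0,0],[11.5,0,0,0,0,0,0],[12.5,0,0,0,0,0,0],[12.5,0,0,0,0,0,0],[12.5,0,0,0,0,0,0]]}}

```text
time_s: 41.6
position: [635.0, 205.6, 165.4]
ee_rot: [1.7, 1.571, -1.525]
force: [0.5, -0.5, -3.0]
opening: 11.8
```

Run:
```python
from h import *
st();go(*fj(0,135),150.4,-np.pi/2+YM)
S=grab_frame("scene"); zoom(S,(310,180,440,290),6,"g33.png")
```

```text
t 41.6 p [635.  205.6 165.4] yawj -1.654 tilt 0.02 F [ 0.5 -0.5 -3. ] op 11.8 q [ 0.26  0.27  1.07 -0.    1.8   1.92]
shift cm [1.5, -0.75, 0.04] turn [-0.0, -0.0, -0.0]
```

View pics/g33.png

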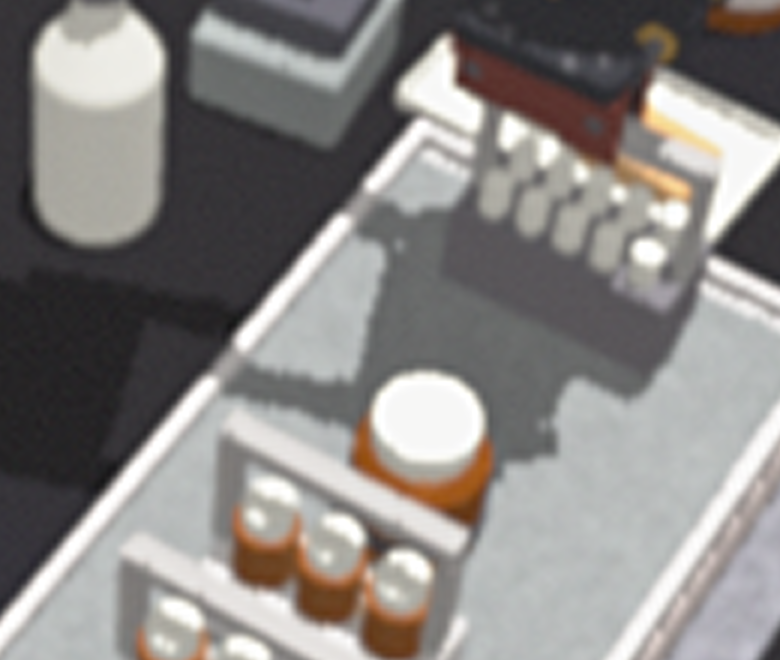

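Call:
{"op": "jog_arm", "data": {"commands": [[0,-0.4,0,0,0,0,0],[0.3,-0.7,0,0,0,0,0],[0.7,-0.7,0,0,0,0,0],[1.0,-0.7,0,0,0,0,0],[1.25,-0.7,0,0,0,0,0],[1.35,-0.7,0,0,0,0,0],[1.35,-0.7,0,0,0,0,0]]}}

```text
time_s: 42.23
position: [635.3, 213.7, 151.0]
ee_rot: [0.4, 1.57, -2.824]
force: [-0.0, 0.1, -3.3]
opening: 11.6
```

Run:
```python
from h import *
st()
```

```text
t 42.23 p [635.3 213.7 151. ] yawj -1.653 tilt 0.04 F [-0.   0.1 -3.3] op 11.6 q [ 0.27  0.28  1.09 -0.    1.77  1.93]
```

Call:
{"op": "jog_arm", "data": {"commands": [[0.05,0,0,0,0,0,0],[0.1,0,0,0,0,0,0],[0.1,0,0,0,0,0,0]]}}

```text
time_s: 42.48
position: [635.5, 213.7, 150.6]
ee_rot: [-2.811, 1.57, 0.249]
force: [-0.1, 0.3, -3.5]
opening: 11.9
```

Run:
```python
from h import *
st()
```

```text
t 42.48 p [635.5 213.7 150.6] yawj -1.653 tilt 0.02 F [-0.1  0.3 -3.5] op 11.9 q [ 0.27  0.28  1.09 -0.    1.77  1.93]
```

Call:
{"op": "jog_arm", "data": {"commands": [[0.08,0,0,0,0,0,0],[0.14,0,0,0,0,0,0],[0.14,0,0,0,0,0,0]]}}

```text
time_s: 42.73
position: [635.6, 213.7, 150.5]
ee_rot: [-2.852, 1.569, 0.208]
force: [-1.9, -1.1, 3.7]
opening: 11.2
```

Run:
```python
from h import *
st()
```

```text
t 42.73 p [635.6 213.7 150.5] yawj -1.653 tilt 0.09 F [-1.9 -1.1  3.7] op 11.2 q [ 0.27  0.28  1.09 -0.    1.77  1.93]
```

Contact. Release, and go up.

Call:
{"op": "jog_arm", "data": {"commands": [[-0.1,0,0,0,0,0,2],[-0.1,0,0,0,0,0,3],[-0.1,0,0,0,0,0,3],[-0.1,0,0,0,0,0,3],[-2,0,0,0,0,0,3],[-5,0,0,0,0,0,3],[-8.5,0,0,0,0,0,3],[-11.5,0,0,0,0,0,3]]}}

```text
time_s: 43.4
position: [635.2, 213.7, 265.5]
ee_rot: [-0.348, 1.571, 2.712]
force: [0.8, -0.2, 0.9]
opening: 30.1
```

Run:
```python
from h import *
st();S=grab_frame("scene");T=grab_frame("top")
zoom(S,(290,170,490,340),4,"p3s.png",[(618.7,8.3,YM,(0,255,0),86),(612.8,-58.5,YM,(0,255,255),86),(635.5,213.7,YM,(255,0,255),86)])
zoom(T,(400,170,500,310),5,"r3t.png")
go(484,-346,270,-np.pi/2+.217)
```

```text
t 43.4 p [635.2 213.7 265.5] yawj -1.653 tilt 0.0 F [ 0.8 -0.2  0.9] op 30.1 q [0.27 0.33 0.83 0.   1.99 1.93]
shift cm [-0.18, 57.08, 10.63] turn [-17.1, -0.6, 0.1]
```

View pics/p3s.png

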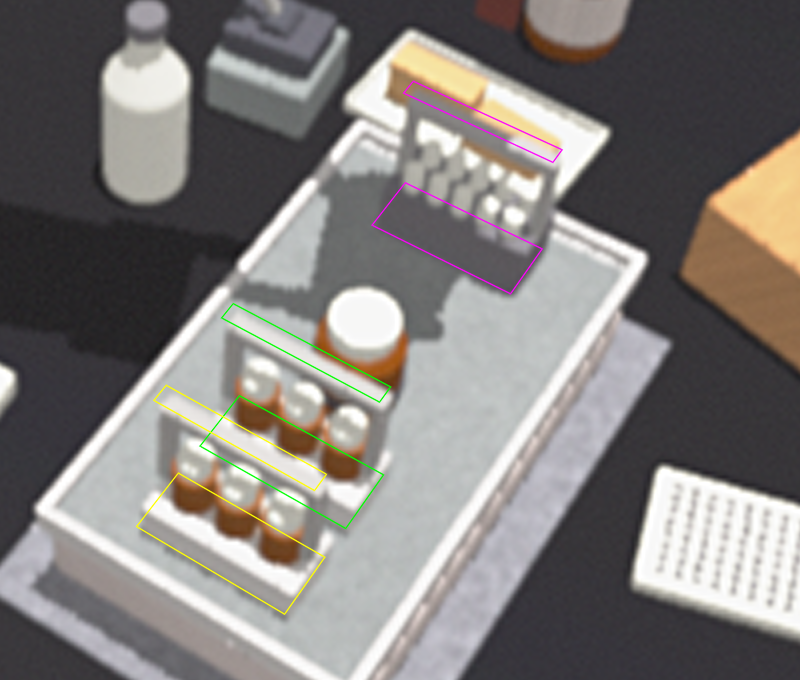

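View pics/r3t.png

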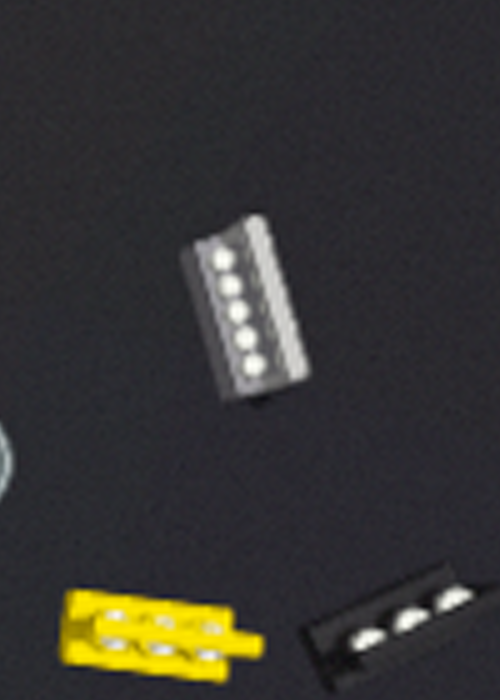

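Call:
{"op": "jog_arm", "data": {"commands": [[0,4,0.5,-1,0,0,4],[0,8,1.4,-3,0,0,4],[0,12,2.2,-5,0,0,4],[0,16,3,-7,0,0,4],[0,20,3.7,-9,0,0,4],[0,24,4.5,-11,0,0,4],[0,28,5.2,-13,0,0,4],[0,32,6,-15,0,0,4]]}}

```text
time_s: 44.17
position: [548.5, -101.9, 263.0]
ee_rot: [-0.447, 1.57, 2.876]
force: [1.1, 0.4, 0.7]
opening: 40.4
```

Run:
```python
from h import *
st();go(484,-346,268,-np.pi/2+.217)
```

```text
t 44.17 p [ 548.5 -101.9  263. ] yawj -1.389 tilt 0.05 F [1.1 0.4 0.7] op 40.4 q [-0.24  0.01  1.19  0.    1.95  1.14]
shift cm [-0.5, 22.85, 10.75] turn [-2.0, 0.0, 0.0]
```

Call:
{"op": "jog_arm", "data": {"commands": [[0,3.6,1.7,-1,0,0,4],[0,7.2,3.4,-2,0,0,4],[0,10.8,5.1,-2,0,0,4],[0,14.4,6.8,-2,0,0,4],[0,18,8.5,-2,0,0,4],[0,21,9.9,-2,0,0,4],[0,22.6,10.7,-2,0,0,4],[0,22.6,10.7,-2,0,0,4]]}}

```text
time_s: 44.83
position: [482.7, -345.2, 261.9]
ee_rot: [-0.438, 1.568, 2.913]
force: [0.2, -0.1, 0.2]
opening: 40.2
```

Call:
{"op": "jog_arm", "data": {"commands": [[4,0,0,0,0,0,4],[8,0,0,0,0,0,4],[12,0,0,0,0,0,4],[13,0,0,0,0,0,4],[13,0,0,0,0,0,4],[13,0,0,0,0,0,4]]}}

```text
time_s: 45.33
position: [484.9, -341.2, 135.1]
ee_rot: [2.726, 1.57, -0.201]
force: [0.6, 0.1, 1.4]
opening: 40.0
```

Run:
```python
from h import *
st();go(484,-346,65,-np.pi/2+.217); S=grab_frame("scene"); zoom(S,(185,350,275,430),8,"g34.png")
```

```text
t 45.33 p [ 484.9 -341.2  135.1] yawj -1.356 tilt 0.02 F [0.6 0.1 1.4] op 40.0 q [-0.67  0.07  1.35  0.    1.72  0.68]
shift cm [7.01, 0.45, 0.19] turn [-0.1, -0.0, -0.0]
```

View pics/g34.png

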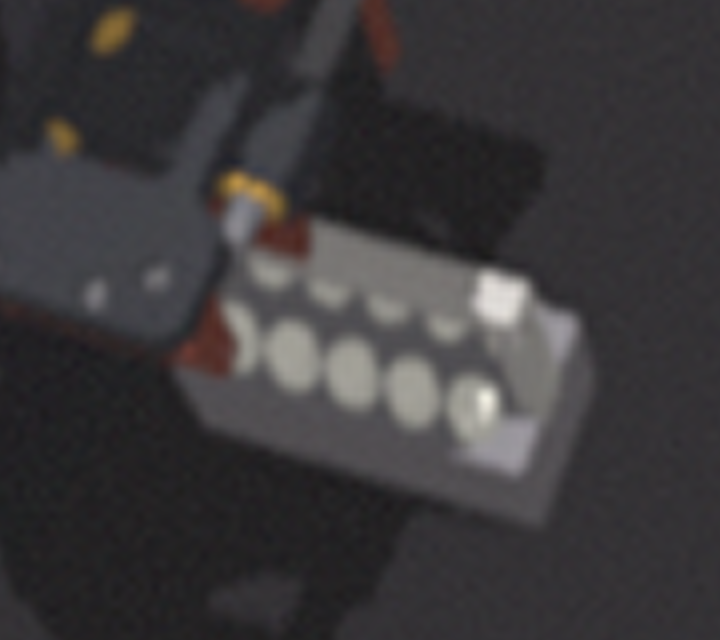

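Call:
{"op": "jog_arm", "data": {"commands": [[2,0.4,0.1,0,0,0,4],[4,0.4,0.1,0,0,0,4],[5.5,0.4,0.1,0,0,0,4],[6.5,0.4,0.1,0,0,0,4],[7,0.4,0.1,0,0,0,4],[7.2,0.4,0.1,0,0,0,4],[7.2,0.4,0.1,0,0,0,4]]}}

```text
time_s: 45.97
position: [485.0, -346.2, 63.5]
ee_rot: [2.281, 1.569, -0.646]
force: [-0.5, -0.4, 0.1]
opening: 40.0
```

Run:
```python
from h import *
st();go(484,-346,65,-np.pi/2+.217); S=grab_frame("scene"); zoom(S,(185,350,275,430),8,"g35.png")
```

```text
t 45.97 p [ 485.  -346.2   63.5] yawj -1.356 tilt 0.11 F [-0.5 -0.4  0.1] op 40.0 q [-0.68  0.09  1.46  0.    1.59  0.68]
shift cm [-0.15, -0.04, 0.09] turn [-0.1, -0.1, -0.1]
```

View pics/g35.png

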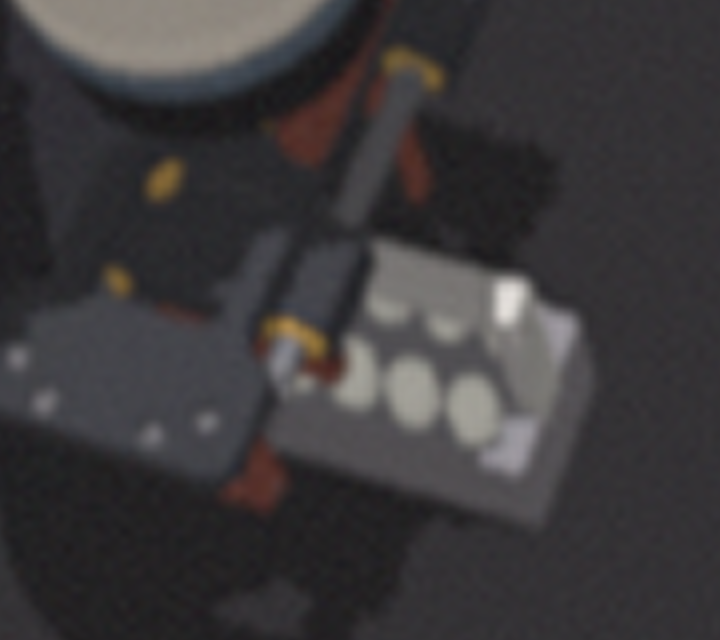

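Call:
{"op": "jog_arm", "data": {"commands": [[0,0,0,0,0,0,3],[0,0,0,0,0,0,2],[0,0,0,0,0,0,1.6],[0,0,0,0,0,0,1],[0,0,0,0,0,0,0],[0,0,0,0,0,0,0],[0,0,0,0,0,0,0],[0,0,0,0,0,0,0]]}}

```text
time_s: 46.68
position: [484.4, -345.9, 62.3]
ee_rot: [2.338, 1.57, -0.589]
force: [-0.1, 0.4, 1.7]
opening: 12.0
```

Run:
```python
from h import *
st()
```

```text
t 46.68 p [ 484.4 -345.9   62.3] yawj -1.356 tilt 0.02 F [-0.1  0.4  1.7] op 12.0 q [-0.68  0.09  1.46  0.    1.59  0.68]
```

Call:
{"op": "jog_arm", "data": {"commands": [[-2,0,0,0,0,0,0],[-5,0,0,0,0,0,0],[-9,0,0,0,0,0,0],[-13,0,0,0,0,0,0],[-17,0,0,0,0,0,0],[-20,0,0,0,0,0,0],[-22,0,0,0,0,0,0],[-23,0,0,0,0,0,0]]}}

```text
time_s: 47.35
position: [484.7, -346.1, 295.6]
ee_rot: [2.265, 1.567, -0.662]
force: [0.2, -0.2, -3.4]
opening: 12.0
```

Run:
```python
from h import *
st();go(*fj(0,70),290,-np.pi/2+YM)
```

```text
t 47.35 p [ 484.7 -346.1  295.6] yawj -1.356 tilt 0.25 F [ 0.2 -0.2 -3.4] op 12.0 q [-0.68  0.13  1.    0.    2.01  0.68]
shift cm [0.48, -45.21, -24.7] turn [17.1, -0.2, -0.2]
```

Call:
{"op": "jog_arm", "data": {"commands": [[0,-3,-1.6,2,0,0,0],[0,-6.5,-3.6,5,0,0,0],[0,-10,-5.5,8,0,0,0],[0,-13.5,-7.4,11,0,0,0],[0,-17,-9.3,14,0,0,0],[0,-20.5,-11.2,17,0,0,0],[0,-24,-13.1,17.1,0,0,0],[0,-27.5,-15,17.1,0,0,0]]}}

```text
time_s: 48.02
position: [572.3, -43.2, 291.1]
ee_rot: [-0.082, 1.569, 2.976]
force: [0.1, 0.1, -2.9]
opening: 11.8
```

Run:
```python
from h import *
st();go(*fj(0,70),290,-np.pi/2+YM)
```

```text
t 48.02 p [572.3 -43.2 291.1] yawj -1.655 tilt 0.09 F [ 0.1  0.1 -2.9] op 11.8 q [-0.13  0.07  1.07  0.    2.    1.52]
shift cm [0.1, -19.56, -4.11] turn [-0.1, 0.1, 0.0]
```

Call:
{"op": "jog_arm", "data": {"commands": [[0,-4,-0.9,0,0,0,0],[0,-8,-1.8,0,0,0,0],[0,-12,-2.6,0,0,0,0],[0,-15.5,-3.4,0,0,0,0],[0,-18,-3.9,0,0,0,0],[0,-19.3,-4.1,0,0,0,0],[0,-19.3,-4.1,0,0,0,0],[0,-19.3,-4.1,0,0,0,0]]}}

```text
time_s: 48.68
position: [629.3, 143.4, 291.0]
ee_rot: [0.583, 1.569, -2.642]
force: [-0.3, -0.4, -2.4]
opening: 11.8
```

Run:
```python
from h import *
st();go(*fj(0,70),290,-np.pi/2+YM)
```

```text
t 48.68 p [629.3 143.4 291. ] yawj -1.654 tilt 0.12 F [-0.3 -0.4 -2.4] op 11.8 q [ 0.17  0.27  0.84 -0.    2.03  1.83]
shift cm [0.1, -0.49, -0.01] turn [-0.0, 0.1, -0.1]
```

Call:
{"op": "jog_arm", "data": {"commands": [[0,-0.5,0,0,0,0,0],[3,-0.5,0,0,0,0,0],[6,-0.5,0,0,0,0,0],[8.5,-0.5,0,0,0,0,0],[10.5,-0.5,0,0,0,0,0],[12,-0.5,0,0,0,0,0],[12,-0.5,0,0,0,0,0],[12,-0.5,0,0,0,0,0]]}}

```text
time_s: 49.35
position: [629.3, 147.2, 171.7]
ee_rot: [0.376, 1.569, -2.852]
force: [0.1, -0.1, -2.5]
opening: 11.9
```

Run:
```python
from h import *
st();go(*fj(0,70),148.2,-np.pi/2+YM)
S=grab_frame("scene"); zoom(S,(310,180,440,290),6,"g36.png")
```

```text
t 49.35 p [629.3 147.2 171.7] yawj -1.657 tilt 0.09 F [ 0.1 -0.1 -2.5] op 11.9 q [ 0.18  0.22  1.12 -0.    1.8   1.83]
shift cm [2.35, -0.11, -0.04] turn [-0.2, 0.1, -0.0]
```

View pics/g36.png

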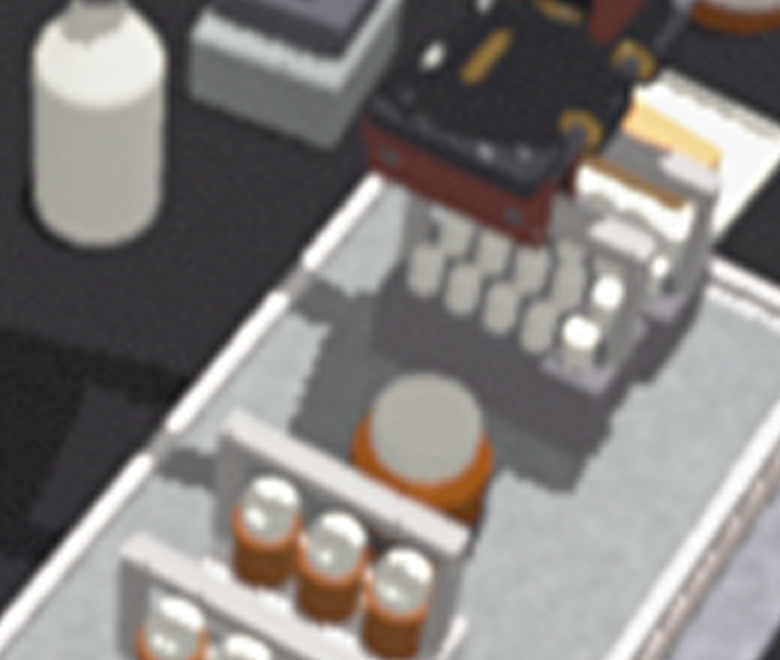

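Call:
{"op": "jog_arm", "data": {"commands": [[0.8,0,0,0,0,0,0],[1.4,0,0,0,0,0,0],[1.9,0,0,0,0,0,0],[2.15,0,0,0,0,0,0],[2.25,0,0,0,0,0,0],[2.25,0,0,0,0,0,0]]}}

```text
time_s: 49.9
position: [629.6, 148.7, 149.0]
ee_rot: [0.198, 1.57, -3.027]
force: [-0.7, 0.5, -3.3]
opening: 11.6
```

Run:
```python
from h import *
st()
```

```text
t 49.9 p [629.6 148.7 149. ] yawj -1.655 tilt 0.04 F [-0.7  0.5 -3.3] op 11.6 q [0.18 0.22 1.17 0.   1.76 1.83]
```

Call:
{"op": "jog_arm", "data": {"commands": [[0.06,0,0,0,0,0,0],[0.12,0,0,0,0,0,0],[0.12,0,0,0,0,0,0]]}}

```text
time_s: 50.15
position: [629.9, 148.7, 148.5]
ee_rot: [-2.975, 1.57, 0.082]
force: [0.1, 0.3, -3.7]
opening: 11.9
```

Run:
```python
from h import *
st()
```

```text
t 50.15 p [629.9 148.7 148.5] yawj -1.655 tilt 0.02 F [ 0.1  0.3 -3.7] op 11.9 q [ 0.18  0.21  1.17 -0.    1.76  1.83]
```

Call:
{"op": "jog_arm", "data": {"commands": [[0.08,0,0,0,0,0,0],[0.15,0,0,0,0,0,0],[0.15,0,0,0,0,0,0]]}}

```text
time_s: 50.4
position: [630.0, 148.6, 148.1]
ee_rot: [-2.919, 1.569, 0.138]
force: [-1.7, -0.3, 3.0]
opening: 11.6
```

Run:
```python
from h import *
st()
```

```text
t 50.4 p [630.  148.6 148.1] yawj -1.655 tilt 0.08 F [-1.7 -0.3  3. ] op 11.6 q [ 0.18  0.21  1.17 -0.    1.76  1.83]
```

Call:
{"op": "jog_arm", "data": {"commands": [[-0.1,0,0,0,0,0,2],[-0.1,0,0,0,0,0,3],[-0.1,0,0,0,0,0,3],[-0.1,0,0,0,0,0,3],[-2,0,0,0,0,0,3],[-5,0,0,0,0,0,3],[-9,0,0,0,0,0,3],[-12,0,0,0,0,0,3]]}}

```text
time_s: 51.07
position: [629.7, 148.7, 269.2]
ee_rot: [-2.822, 1.57, 0.235]
force: [1.1, -0.3, 0.8]
opening: 29.8
```

Call:
{"op": "jog_arm", "data": {"commands": [[0,3,3,0,0,0,2],[0,3,7,0,0,0,1],[0,3,11,0,0,0,0],[0,3,15,0,0,0,0],[0,3,19,0,0,0,0],[0,3,21,0,0,0,0],[0,3,21,0,0,0,0]]}}

```text
time_s: 51.65
position: [415.4, 136.9, 268.9]
ee_rot: [-2.699, 1.567, 0.36]
force: [-0.8, -0.2, 0.1]
opening: 0.5
```

Run:
```python
from h import *
st();S=grab_frame("scene");T=grab_frame("top")
rk=[(618.7,8.3,YM,(0,255,0),86),(612.8,-58.5,YM,(0,255,255),86),(635.5,213.7,YM,(255,0,255),86),(630,148.6,YM,(255,255,0),86)]
zoom(S,(290,170,490,340),4,"p4s.png",rk)
zoom(T,(240,140,390,250),5,"p4t.png")
cv2.imwrite("pics/s40.png",S["color"])
for l in ["tubes_a","vials_a"]:
  for f in (T,S): print(l,[(d["confidence"].__round__(2),unproj(f,d["xy"],86)[0].round(0).tolist()) for d in mark_of(f,l)])
zoom(T,(175,150,305,280),6,"l4t.png"); zoom(S,(320,130,400,210),9,"l4s.png")
```

```text
t 51.65 p [415.4 136.9 268.9] yawj -1.653 tilt 0.22 F [-0.8 -0.2  0.1] op 0.5 q [ 0.24 -0.31  1.46  0.    1.99  1.89]
tubes_a [(0.82, [635.0, 215.0, 86.0]), (0.78, [633.0, 150.0, 86.0])]
tubes_a [(0.86, [630.0, 211.0, 86.0]), (0.66, [634.0, 148.0, 86.0]), (0.2, [429.0, -173.0, 86.0])]
vials_a [(0.85, [617.0, -49.0, 86.0]), (0.84, [289.0, -409.0, 86.0]), (0.72, [618.0, 4.0, 86.0]), (0.72, [286.0, -254.0, 86.0])]
vials_a [(0.96, [334.0, -435.0, 86.0]), (0.84, [617.0, -62.0, 86.0]), (0.78, [338.0, -307.0, 86.0]), (0.64, [627.0, 11.0, 86.0])]
```

View pics/p4s.png

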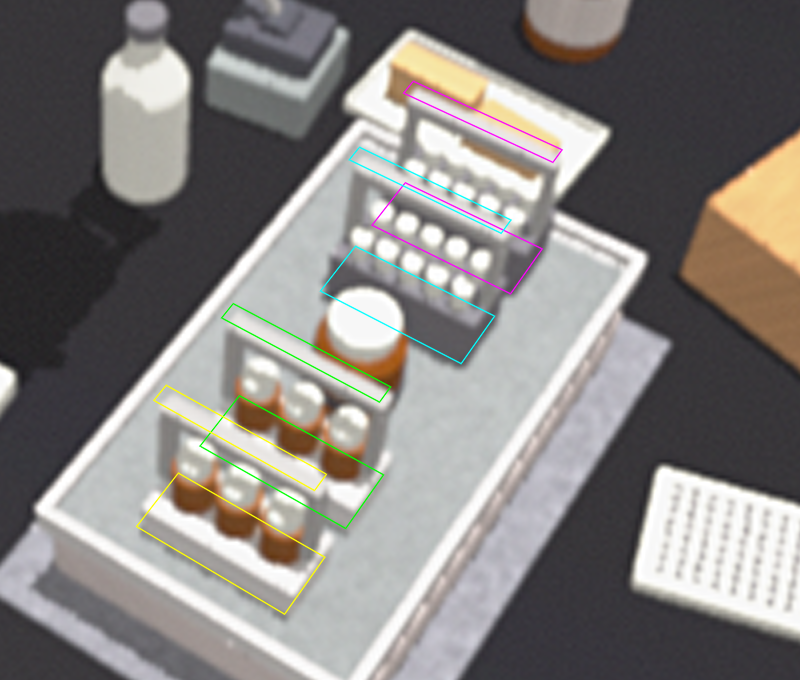

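View pics/p4t.png

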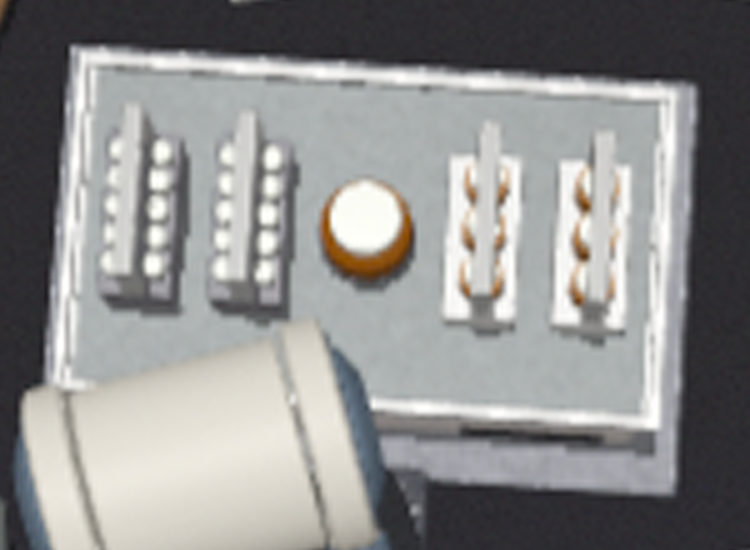

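View pics/l4t.png

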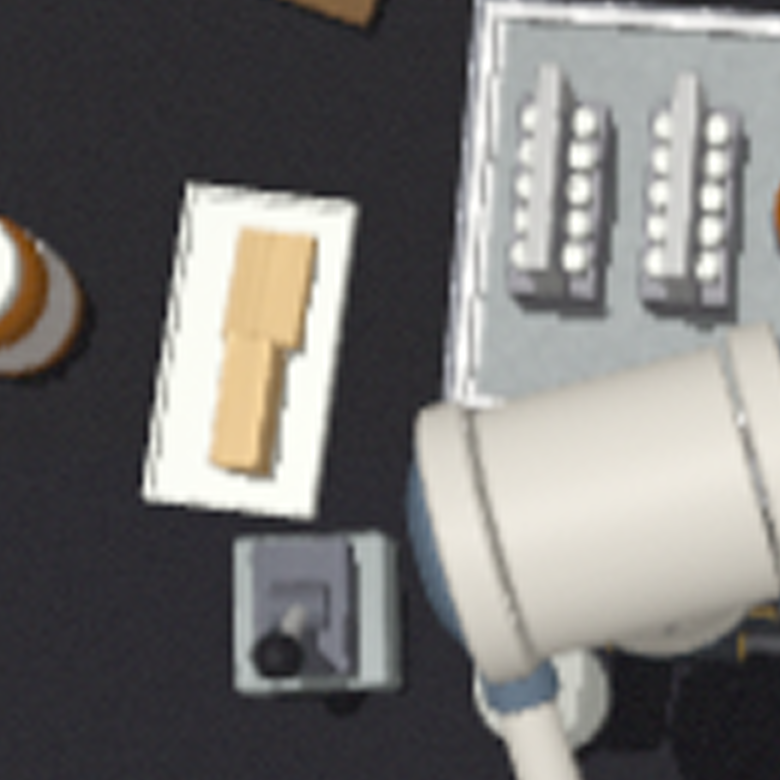

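View pics/l4s.png

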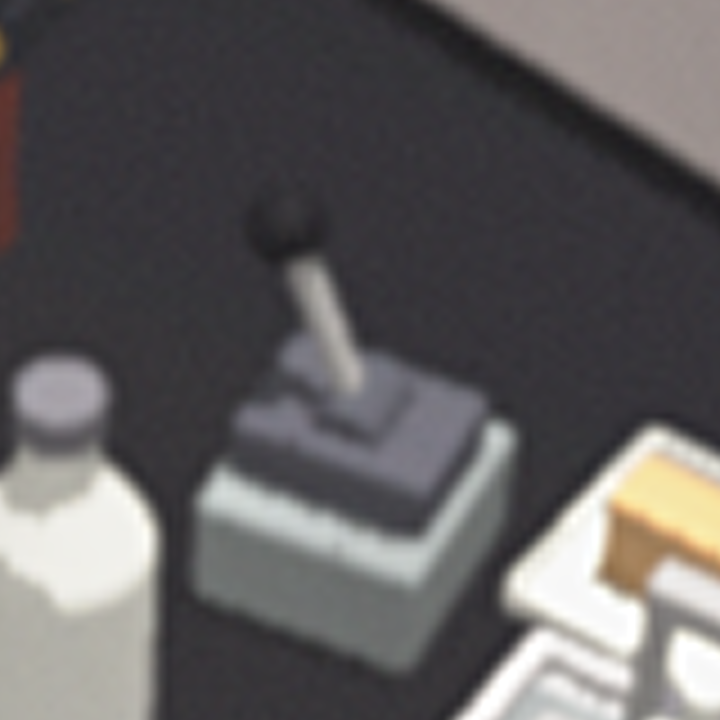

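Run:
```python
from h import *
S=grab_frame("scene");T=grab_frame("top")
print(tri([T,S],[(277/6+175,652/6+150),(287/9+320,220/9+130)]))
print(unproj(T,(277/6+175,652/6+150),133),unproj(S,(287/9+320,220/9+130),133))
print(unproj(T,np.array([(235,533),(398,535),(402,690),(235,690)])/6+np.array([175,150]),45).round(1))
go(348,362,269,-np.pi/2); st()
```

```text
(array([409.30848427, 352.51160504, 133.44796754]), [np.float64(0.673219757054816), np.float64(0.6732197570549031)])
[[408.78076515 352.21037947 133.        ]] [[409.59884428 353.44922452 133.        ]]
[[478.1 391.3  45. ]
 [475.3 306.3  45. ]
 [394.5 304.5  45. ]
 [396.2 391.1  45. ]]
shift cm [-0.28, -21.9, 8.95] turn [-4.8, 0.1, -0.0]
t 52.05 p [418.7 136.2 266.1] yawj -1.655 tilt 0.09 F [ 0.   0.4 -0.1] op 0.5 q [ 0.24 -0.3   1.46 -0.    1.99  1.89]
```

Run:
```python
from h import *
go(360,351,266,-np.pi/2)
```

```text
shift cm [0.01, -20.9, 7.66] turn [-4.8, 0.1, -0.0]
```

Call:
{"op": "jog_arm", "data": {"commands": [[0,-4,1.5,-1,0,0,0],[0,-8,3,-2,0,0,0],[0,-12,4.5,-3,0,0,0],[0,-16,6,-4,0,0,0],[0,-19,7.2,-4.8,0,0,0],[0,-20.9,7.7,-4.8,0,0,0],[0,-20.9,7.7,-4.8,0,0,0],[0,-20.9,7.7,-4.8,0,0,0]]}}

```text
time_s: 52.72
position: [358.8, 351.7, 265.8]
ee_rot: [0.838, 1.569, -2.302]
force: [-0.0, -1.0, 0.1]
opening: 0.5
```

Call:
{"op": "jog_arm", "data": {"commands": [[4,0,0,0,0,0,0],[8,0,0,0,0,0,0],[12,0,0,0,0,0,0],[15,0,0,0,0,0,0],[16.5,0,0,0,0,0,0],[16.5,0,0,0,0,0,0],[16.5,0,0,0,0,0,0]]}}

```text
time_s: 53.3
position: [359.3, 349.7, 101.6]
ee_rot: [0.933, 1.569, -2.21]
force: [-0.2, 0.4, 0.3]
opening: 0.9
```

Run:
```python
from h import *
st(); go(395,351,95,-np.pi/2); go(462,351,95,-np.pi/2)
S=grab_frame("scene"); zoom(S,(310,110,420,210),7,"g41.png")
```

```text
t 53.3 p [359.3 349.7 101.6] yawj -1.573 tilt 0.08 F [-0.2  0.4  0.3] op 0.9 q [ 0.7  -0.17  1.64 -0.    1.67  2.28]
shift cm [0.66, -0.14, -3.57] turn [-0.1, 0.1, -0.1]
shift cm [0.65, -0.15, -10.27] turn [-0.1, 0.1, -0.1]
```

View pics/g41.png

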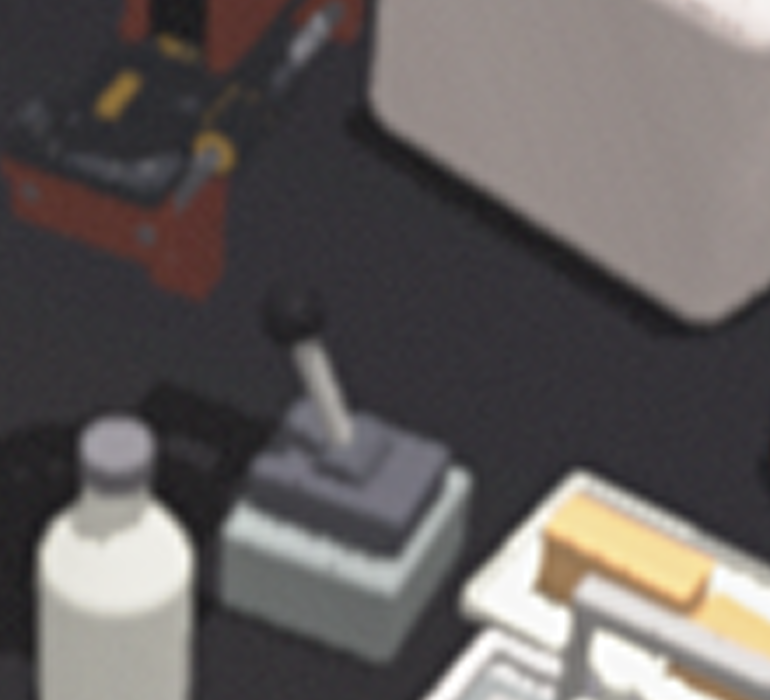

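Call:
{"op": "jog_arm", "data": {"commands": [[1,-0.1,0,0,0,0,0],[1,-0.1,-1,0,0,0,0],[1,-0.1,-2,0,0,0,0],[1,-0.1,-3,0,0,0,0],[1,-0.1,-4,0,0,0,0],[1,-0.1,-5,0,0,0,0],[1,-0.1,-5.5,0,0,0,0],[1,-0.1,-6,0,0,0,0]]}}

```text
time_s: 54.02
position: [419.8, 352.0, 91.7]
ee_rot: [0.316, 1.571, -2.826]
force: [-1.2, -1.4, 1.0]
opening: 0.3
```

Run:
```python
from h import *
st(); go(462,351,92,-np.pi/2)
S=grab_frame("scene"); zoom(S,(310,110,420,210),7,"g42.png")
```

```text
t 54.02 p [419.8 352.   91.7] yawj -1.572 tilt 0.01 F [-1.2 -1.4  1. ] op 0.3 q [ 0.64 -0.05  1.54  0.    1.64  2.21]
shift cm [-0.03, 0.1, -4.22] turn [-0.0, 0.0, -0.0]
```

View pics/g42.png

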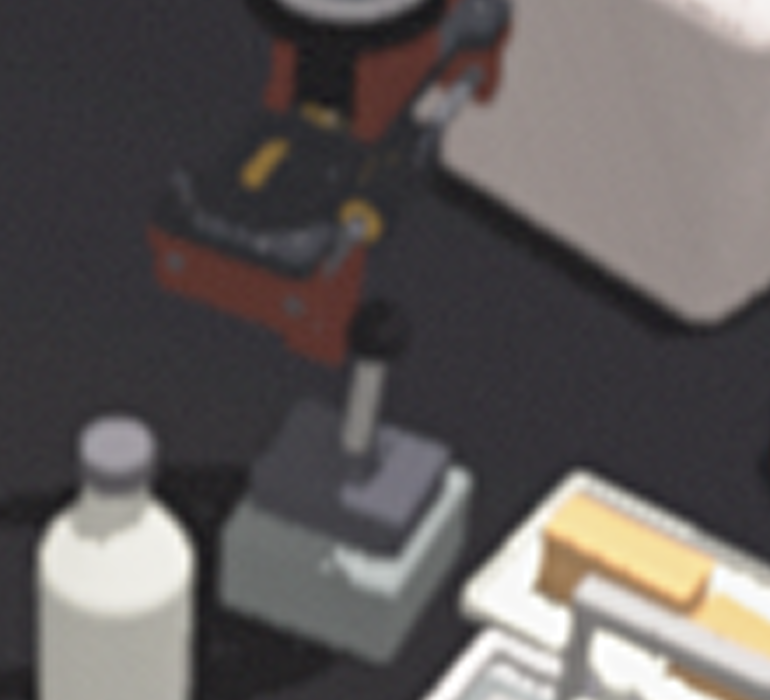

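Call:
{"op": "jog_arm", "data": {"commands": [[0,0,-0.5,0,0,0,0],[0,0,-1,0,0,0,0],[0,0,-1.5,0,0,0,0],[0,0,-2,0,0,0,0],[0,0,-2.4,0,0,0,0],[0,0,-2.4,0,0,0,0]]}}

```text
time_s: 54.57
position: [443.6, 351.9, 91.6]
ee_rot: [2.087, 1.57, -1.055]
force: [0.2, -0.1, 0.6]
opening: 0.8
```

Run:
```python
from h import *
st(); S=grab_frame("scene"); zoom(S,(310,110,420,210),7,"g43.png")
```

```text
t 54.57 p [443.6 351.9  91.6] yawj -1.571 tilt 0.02 F [ 0.2 -0.1  0.6] op 0.8 q [ 0.61  0.    1.5  -0.    1.64  2.18]
```

View pics/g43.png

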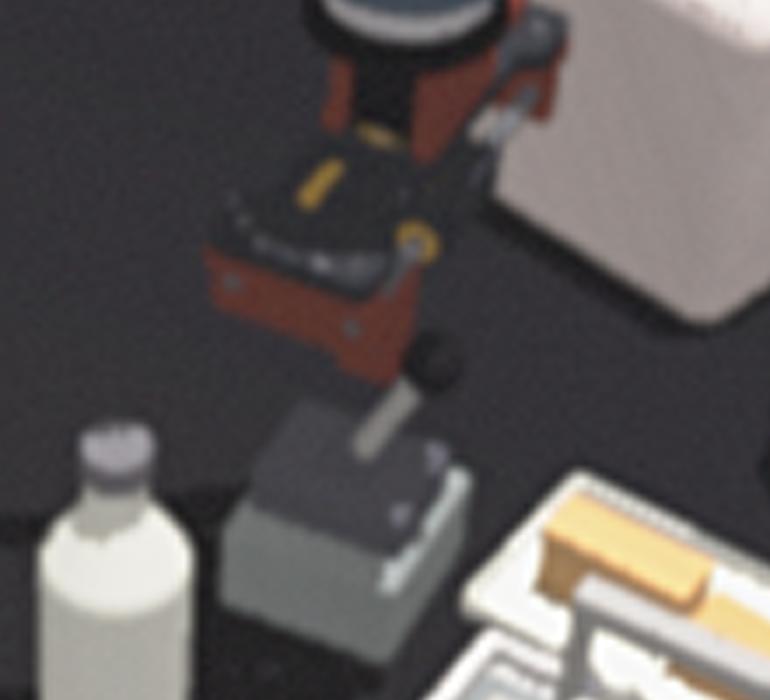

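Call:
{"op": "jog_arm", "data": {"commands": [[0,0,-0.3,0,0,0,0],[0,0,-0.5,0,0,0,0],[0,0,-0.5,0,0,0,0]]}}

```text
time_s: 54.87
position: [448.1, 352.1, 91.8]
ee_rot: [-3.039, 1.571, 0.102]
force: [-0.9, -0.7, -0.0]
opening: 0.6
```

Run:
```python
from h import *
st()
```

```text
t 54.87 p [448.1 352.1  91.8] yawj -1.571 tilt 0.01 F [-0.9 -0.7 -0. ] op 0.6 q [ 0.61  0.01  1.49 -0.    1.64  2.18]
```

Call:
{"op": "jog_arm", "data": {"commands": [[0,0,-0.2,0,0,0,0],[0,0,-0.4,0,0,0,0],[0,0,-0.4,0,0,0,0]]}}

```text
time_s: 55.12
position: [449.5, 352.2, 91.7]
ee_rot: [0.112, 1.565, -3.029]
force: [-10.3, -1.4, 3.8]
opening: 0.5
```

Run:
```python
from h import *
st();S=grab_frame("scene"); zoom(S,(310,110,420,210),7,"g44.png")
```

```text
t 55.12 p [449.5 352.2  91.7] yawj -1.57 tilt 0.31 F [-10.3  -1.4   3.8] op 0.5 q [0.6  0.02 1.48 0.   1.65 2.17]
```

View pics/g44.png

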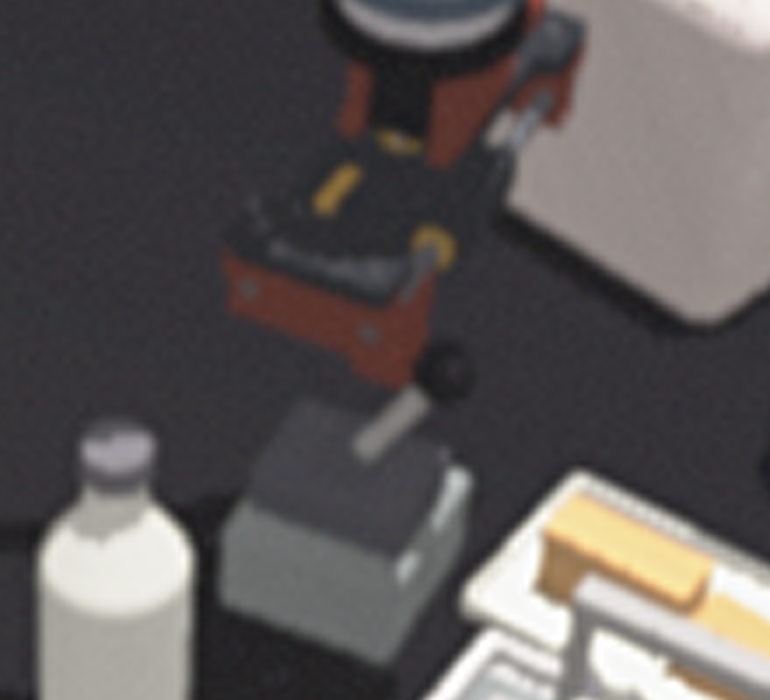

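At the end stop (10 N). Back off and rise.

Call:
{"op": "jog_arm", "data": {"commands": [[0,0,1,0,0,0,0],[0,0,3,0,0,0,0],[0,0,6,0,0,0,0],[-4,0,7,0,0,0,0],[-8,0,7,0,0,0,0],[-12,0,7,0,0,0,0],[-16,0,7,0,0,0,0],[-16,0,7,0,0,0,0]]}}

```text
time_s: 55.83
position: [383.4, 353.4, 262.1]
ee_rot: [-2.494, 1.555, 0.648]
force: [1.2, 0.4, 1.5]
opening: 0.2
```

Run:
```python
from h import *
st();S=grab_frame("scene"); T=grab_frame("top");cv2.imwrite("pics/sF.png",S["color"]);cv2.imwrite("pics/tF.png",T["color"])
```

```text
t 55.83 p [383.4 353.4 262.1] yawj -1.571 tilt 0.91 F [1.2 0.4 1.5] op 0.2 q [ 0.68 -0.11  1.3  -0.    1.93  2.25]
```

View pics/sF.png

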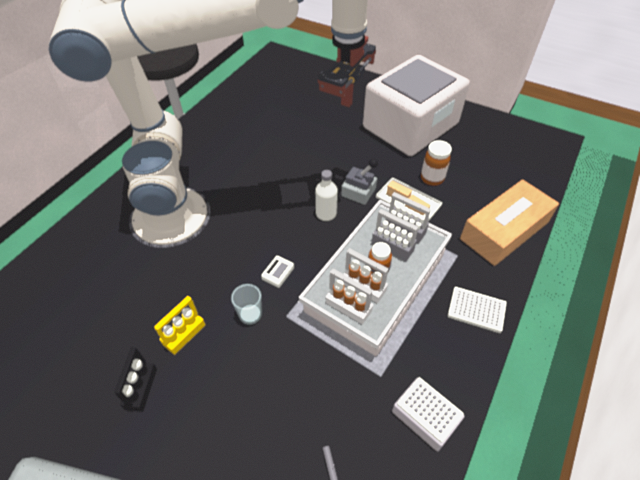

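View pics/tF.png

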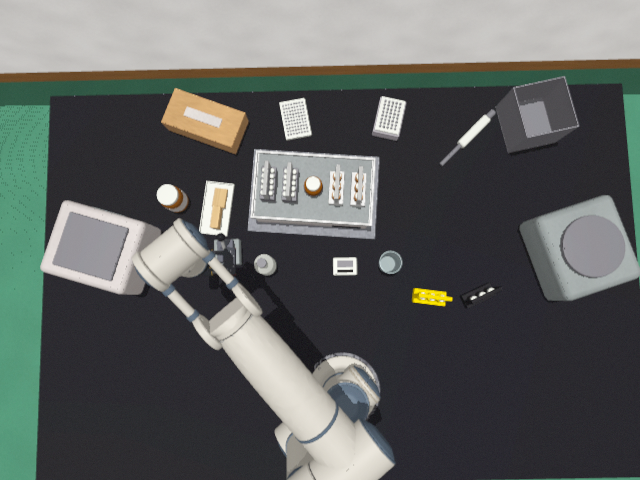

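Call:
{"op": "jog_arm", "data": {"commands": [[0,0,0,0,0,0,0],[0,0,0,0,0,0,0],[0,0,0,0,0,0,0],[0,0,0,0,0,0,0],[0,0,0,0,0,0,0],[0,0,0,0,0,0,0]]}}

```text
time_s: 56.43
position: [381.8, 352.0, 251.2]
ee_rot: [0.713, 1.57, -2.429]
force: [-0.2, 0.3, -0.8]
opening: 0.7
```

Run:
```python
from h import *
st(); print(sign_off())
```

```text
t 56.43 p [381.8 352.  251.2] yawj -1.571 tilt 0.05 F [-0.2  0.3 -0.8] op 0.7 q [ 0.68 -0.1   1.32 -0.    1.93  2.25]
the job is handed in; nothing more can be done
None
```

The job is done and was handed in at 56.4 s; the hand-in reports no verdict.

- **Wedge:** I worked it out with alternating swings of about 10° under a light pull, with forces of at most about 6 N at each check. The mixer showed no movement in the pictures. The wedge lies flat in the white tray.
- **Racks:** All four stand upright in line with the jar, tubes on the left and vials on the right. Tool positions at release put their centres about 71 and 136 mm from the jar on each side. The networks' marks agree to within about 10 mm.
- **Lever:** I pushed it against its end stop, where about 10 N built up, and it stayed over after I backed off.
- **Bystanders:** In the last pictures the spray, beaker, timer, reagent jar and the black and yellow look-alikes are where they started.

**What went wrong or disagreed:**
- One tube rack was knocked a few centimetres aside during the run. I measured it again before picking it up.
- The first vial rack grasp closed on nothing twice. In the pictures the fingertips sat roughly 20–25 mm higher than the reported tool position suggested. I gripped about 20 mm lower after that.
- The rack bars also looked about 10 mm lower in the scene view than their stated 110 mm, so I relied on contact force for the final placing heights.

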